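# Sterilise the teethers: pause, load through the slot, restart

## Task

Press the blue pause key on the steriliser's key bank fully down so that the green one pops up, then load the eight-sided teethers into the boat (it holds three; if there are more, go twice), slide the boat by its handle through the slot in the cover plate and tip it inside so that every teether ends up in the chamber, never letting the boat touch the cover plate and keeping the blue key down whenever the boat is in the slot. Draw the boat out and set it back level between the rims of its stand, with the nose the same way as before, and finally start the lamp again by pressing the green key fully down. Leave the other things on the table alone; if a teether gets knocked aside, fetch it again.

Things in the scene. Friction and masses are not known exactly. Their poses are not given: they have to be found in the camera images.
- steriliser: Fixed ultraviolet toy steriliser, 280 x 280 mm, 276 mm high, clear top and one clear side. Origin: centre of its underside. x is level and points into the box, away from the slotted cover plate (the face at x = -140 mm); z up. Inside: free space x and y -134 to +134 mm, from the floor at z = 60 up to 270 mm; the slot is the only opening.
- cover: The 6 mm aluminium cover plate of the steriliser (origin at the bottom middle of the plate). The boat must not touch it.
- slot (a point): Centre of the slot in the cover plate, on the plate's outer face, 163 mm above the table. The slot is 100 mm wide (along the steriliser's y) and 72 mm high, with a thin red frame painted round it.
- stand: Fixed low wooden stand for the boat, 236 x 100 mm, flat top 35 mm above the table, with a 10 mm high rim 5 mm thick along each long side (90 mm clear between the rims). Origin: centre of its underside. Its x axis is the long way and is the way the nose of the parked boat points.
- boat: Teal boat, 100 g. Origin: centre of the hull's underside; x to the nose, z up. Hull x -111 to +111 mm, 70 wide; shallow V floor, its top 4 mm up in the middle, rising 5 degrees to both open sides; end walls 26 high, inner length 216: room for three teethers end to end. A 12 mm square neck (x -191 to -111, 24 mm up) leads to the handle. Turned 30 to 40 degrees about the neck, either way, it sheds its load.
- boat_handle (a point): Centre of the boat's wooden handle, at x = -225, y = 0, z = +24 mm in the boat's frame, on the neck's axis. Handle 70 mm long (x -260 to -190), 22 wide, 34 high; on the stand it sticks out freely, its middle 59 mm above the table. With it 94 mm in front of the plate's outer face, the hull's rear is 14 mm inside the plate and the nose 32 mm from the back wall.
- edge_strip: Fixed wooden strip on the table, 12 mm wide (x), 460 mm long (y) and 10 mm high, between the robot and the stand; it stops teethers from rolling out of reach. Origin: centre of its underside.
- teether_mint_mid (a point): Centre of the mint teether: an eight-sided silicone bar 60 mm long and 30 mm across flats, with two cream bands, about 22 g, lying on its side on the table. Its x axis runs along its length (the other two axes across it). It may be absent.
- teether_coral_mid (a point): Centre of the coral teether: an eight-sided silicone bar 60 mm long and 30 mm across flats, with two cream bands, about 22 g, lying on its side on the table. Its x axis runs along its length (the other two axes across it). It may be absent.
- teether_lilac_mid (a point): Centre of the lilac (light purple) teether: an eight-sided silicone bar 60 mm long and 30 mm across flats, with two cream bands, about 22 g, lying on its side on the table. Its x axis runs along its length (the other two axes across it). It may be absent.
- teether_yellow_mid (a point): Centre of the yellow teether: an eight-sided silicone bar 60 mm long and 30 mm across flats, with two cream bands, about 22 g, lying on its side on the table. Its x axis runs along its length (the other two axes across it). It may be absent.
- key_blue_top (a point): Middle of the top of the blue key, a 36 x 36 mm cap on the key bank, pause key: it stops the lamp. It moves with the key; 54 mm above the table when up, 46 mm when down. The two keys stand side by side, 60 mm apart, in either order.
- key_blue (a joint): Travel of the blue key in m: 0 up, 0.008 fully down. Keys stay where they are left; pressing takes about 2 to 3 N. The two are interlocked: as one is pressed down, the other rises as far.
- key_green_top (a point): Middle of the top of the green key, a 36 x 36 mm cap on the key bank, lamp key: it runs the ultraviolet lamp and is down at the start. It moves with the key; 54 mm above the table when up, 46 mm when down. The two keys stand side by side, 60 mm apart, in either order.
- key_green (a joint): Travel of the green key in m: 0 up, 0.008 fully down. Keys stay where they are left; pressing takes about 2 to 3 N. The two are interlocked: as one is pressed down, the other rises as far.
- jar: Bystander: closed glass jar, 70 mm across, 90 mm high. Origin at the underside.
- rattle: Bystander: blue and white plastic rattle, 130 mm long, lying. Origin at the underside.
- hairbrush: Bystander: wooden hairbrush, 200 mm long, lying. Origin at the underside.
- stacking_cup: Bystander: orange stacking cup, 64 mm across, 50 mm high. Origin at the underside.
- lotion: Bystander: cream lotion bottle, 52 mm across, 140 mm high. Origin at the underside.
- toy_car: Bystander: wooden toy car, 90 x 56 mm, 57 mm high. Origin at the underside.

How it is judged:
By the outcome, as a careful person would: the job done as asked, in the order asked, and still so for the second after the job is handed in, with the robot touching nothing.
Of teether_mint, teether_coral, teether_lilac, teether_yellow only 3 to 4 are there at a start; the rules pass over those that are not, and their reading is None.
At some moment in a run one of teether_mint, teether_coral, teether_lilac, teether_yellow may be knocked a few centimetres aside while the robot is not near it.
It also fails if it takes over 210 s, if anything falls off the work surface, if the arm or the gripper's body presses on something with over 40 N, if the wrist force passes 120 N, or if a joint passes its speed limit or range.

## Robot

A 6-joint arm with a two-finger parallel gripper is mounted at the origin on the work surface. World frame = base frame: x ahead of the robot, y to its left, z up, the work surface at z = 0. Lengths are in mm, angles in rad, forces in N, time in s.
With the tool pointing down it reaches from about 375 to 750 mm from the base axis. Payload 9 kg.
Tool frame: the origin (TCP) lies on the mounting face of the last link; the fingertips stand 173 mm ahead of it and the grasp point (between the pads) lies 155 mm ahead of it (manip.tip_extent is the distance from the TCP to the fingertips, in mm); z points along the fingers, y is the line along which they close (so a half turn about z gives the same grasp; the last joint's range is limited). The gripper opens to 85 mm and grips with 20 to 120 N. Pads are 22 mm wide; open, the fingers measure 114 mm over their backs; the gripper's body (76 mm by 85 mm) begins 54 mm behind the grasp point. The pads swing forward as they close: fully open they stand 13 mm farther back than shut.
Start: joints at [1.083, 0.104, 0.097, 1.564, 0, 1.353], TCP at [159.919, 578.311, 404.731] pointing down, gripper open.
Joint ranges: [-2.99, 2.99], [-0.84, 1.86], [-1.1, 1.16], [-1.84, 2.11], [-1.51, 1.56], [-3.14, 3.14]. Speed limits (rad/s): [2.22, 2.22, 2.57, 3.14, 3.14, 3.14].

## Interface

Orientations are given as a unit quaternion [w, x, y, z].
In Python, from workcell import manip gives the robot as it stands.
- The arm moves only by the tool jog_arm, never from a script. Its arguments are lists of equal length, an entry for each row: "dp": the shift along the tool's x, y, z in units of 400 mm (1.0 is 400 mm), a list of three; "roll": the turn about the tool's z in units of 90 degrees (1.0 is 90 degrees); "grip": the opening, from -1 (shut) to 1 (fully open). In form: {"dp": [[x, y, z], ...], "roll": [roll, ...], "grip": [grip, ...]}. A call has 1 to 5 rows; each row is the pose to reach, as a shift and turn from the pose commanded when the call began, along the tool's axes at that moment; what a row does not reach only later rows make up. A row lasts 1/10 s, in which the tool goes at most 50 mm and 8.59 degrees, less where a joint would pass 70% of its speed; a pose out of reach is approached as far as the arm can. A call with a number of a shift or a turn outside -1 to 1 is refused whole. A call with a gripper value outside its range is refused whole. The fingers move at their own pace and stop on an object; the grip force is fixed at half the most. Time passes only in rows, so rows that repeat a pose let the fingers close. It gives the time, the measured TCP pose, the force, the opening and the grip force at its end, in the units of the state.
- manip.state(): the state, without advancing time (a new reading comes with each control period).
- manip.grab_frame(name): name is "scene" or "top" or "wrist"; returns a dict with "image" (480x640x3 uint8, blue, green, red), "z_map" (480x640 float32, mm along the optical axis (not along the pixel's ray), 0 where there is no reading), "intrinsics" (3x3 intrinsics, pixels), "extrinsics" (4x4, takes a point from world to camera coordinates); the wrist camera has in their place "mount" (4x4, takes a point from camera to tool coordinates, whose origin is the TCP and whose axes are the flange's). Camera axes: x right, y down, z forward; pixel columns grow to the right and rows downward; lengths in mm; the calibration is good to about 2 mm. A picture is of the moment at which its call begins: read the wrist's pose just before it.
- manip.hand_in(): hands the job in; it is judged then, once.
The state is a dict: "time": time; "joints": joint angles; "dq": joint speeds; "joint_torque": joint torques, N m; "eef_pos": TCP position; "ee_rot": TCP orientation; "ft_force": force on the tool from outside, world axes, zero at the start; "moment": the same for the moment, N m; "width": finger opening in mm; "gripper_force": force on a finger pad.
Only numpy, scipy, OpenCV 4.12 (cv2) and the standard library are available. Lean on these libraries where they do the work, as an engineer would, in place of code of your own. Each camera call takes 0.05 s, during which the arm holds its last target. There are 200 camera calls.

## Working session

There is one attempt and no reset: what is moved stays moved. The work goes in short steps, Python scripts to look and compute and a tool call to move; the robot and the scene stay as the last step left them, time stands still between calls to the robot, and variables do not carry over. Pictures are saved under pics/ and viewed, at most 14 in all, crops included, and the job is handed in when it is done.

Besides the shell and the picture viewer there is one more tool, called as name([rows], argument=value, ...), one row to a line, values as JSON. jog_arm: Moves the arm, as the interface text tells. Its arguments: {"type":"object","properties":{"dp":{"type":"array"},"roll":{"type":"array"},"grip":{"type":"array"}},"required":["dp","roll","grip"]}

```bash
ls; mkdir -p pics
cat > h.py <<'E'
import numpy as np, cv2
from workcell import manip
from scipy.spatial.transform import Rotation as R
def cloud(f,T=None):
    z=f["z_map"].astype(float);K=f["intrinsics"];v,u=np.indices(z.shape)
    P=np.stack([(u-K[0,2])/K[0,0]*z,(v-K[1,2])/K[1,1]*z,z],-1)
    if T is None: T=np.linalg.inv(f["extrinsics"])
    W=P@T[:3,:3].T+T[:3,3]; W[z==0]=np.nan
    return W
def tool():
    s=manip.state();q=s["ee_rot"];T=np.eye(4)
    T[:3,:3]=R.from_quat([q[1],q[2],q[3],q[0]]).as_matrix();T[:3,3]=s["eef_pos"];return T
def grab(n):
    T=tool();f=manip.grab_frame(n)
    W=cloud(f,T@f["mount"] if n=="wrist" else None)
    return f["image"],W
E
python3 - <<'E'
from h import *
for n in("top","scene"):
    im,W=grab(n);cv2.imwrite(f"pics/{n}0.png",im);np.save(n+"0.npy",W)
print(tool().round(3),manip.state())
E
```

```text
pics
[[-9.64000e-01  2.67000e-01 -1.00000e-03  1.59878e+02]
 [ 2.67000e-01  9.64000e-01 -1.00000e-03  5.78220e+02]
 [ 0.00000e+00 -1.00000e-03 -1.00000e+00  4.04024e+02]
 [ 0.00000e+00  0.00000e+00  0.00000e+00  1.00000e+00]] {'time': 0.1, 'joints': array([1.08328481e+00, 1.04614586e-01, 9.65649739e-02, 1.56386181e+00,
       1.63378094e-05, 1.35309986e+00]), 'dq': array([ 2.65716491e-05, -1.34472531e-03,  1.50918059e-03,  1.13970840e-03,
       -6.96372754e-05, -4.93570016e-04]), 'joint_torque': array([ 3.43133768e-03, -5.58204675e+01,  5.04722571e+01,  1.30282217e-02,
       -4.02197165e-04,  1.33369437e-05]), 'eef_pos': array([159.8782702 , 578.21978628, 404.02446735]), 'ee_rot': array([-2.00211685e-04,  1.34498658e-01,  9.90913619e-01, -5.20425223e-04]), 'ft_force': array([ 0.60583635, -0.21631304,  1.19266921]), 'moment': array([-0.04566495, -0.04877933, -0.01852884]), 'gripper_force': 0.0, 'width': 85.44382206307168}
```

View pics/top0.png

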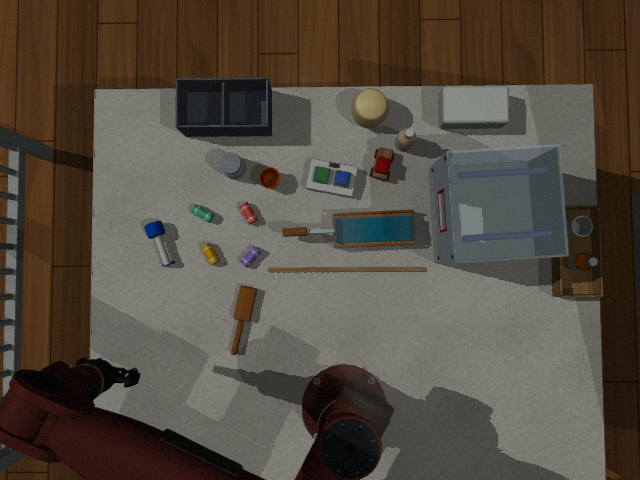

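View pics/scene0.png

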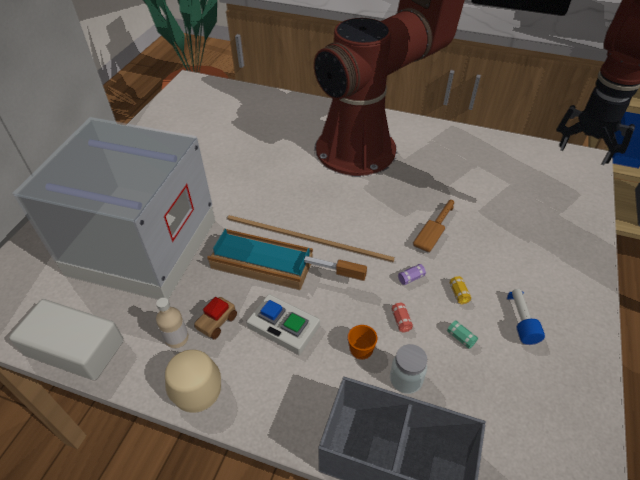

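Top view: the blue key is at about (343,179) and the green at (321,174). The boat lies on its stand at (373,229), with its handle at (295,232). Four teethers are at (203,213), (248,212), (210,253) and (250,257), and the slot is at (441,210).

Run:
```python
from h import *
im=cv2.imread("pics/top0.png");W=np.load("top0.npy");hsv=cv2.cvtColor(im,cv2.COLOR_BGR2HSV)
def pix(u0,v0,u1,v1,h0,h1,s0,zmin=5,zmax=400,name="",v=60):
    m=np.zeros(im.shape[:2],bool);m[v0:v1,u0:u1]=1
    H=hsv[...,0].astype(int);hm=((H>=h0)&(H<=h1)) if h0<=h1 else ((H>=h0)|(H<=h1))
    m&=hm&(hsv[...,1]>=s0)&(hsv[...,2]>=v)&np.isfinite(W[...,2])&(W[...,2]>zmin)&(W[...,2]<zmax)
    P=W[m];
    if len(P)<5: print(name,len(P));return
    (c,sz,a)=cv2.minAreaRect(P[:,:2].astype(np.float32))
    e=np.linalg.eigh(np.cov(P[:,:2].T))[1][:,1]
    print(name,len(P),"med",np.median(P,0).round(),"rect",np.round(c,1),np.round(sz),"axis deg",round(np.degrees(np.arctan2(e[1],e[0])),1),"z95",np.percentile(P[:,2],[5,95]).round())
pix(185,200,220,228,60,95,50,name="mint");pix(235,195,262,228,170,12,60,name="coral")
pix(238,242,265,272,115,155,30,name="lilac");pix(196,238,222,270,18,35,60,name="yellow")
pix(310,160,332,190,45,85,80,name="green");pix(332,165,356,192,100,125,80,name="blue")
pix(330,205,420,250,85,105,80,name="boat");pix(278,222,308,242,3,22,60,name="handle")
pix(325,200,420,255,3,22,60,name="stand");pix(434,180,450,240,172,8,80,name="slot")
pix(262,262,432,276,3,25,50,name="strip",zmin=2)
W=np.load("scene0.npy");im=cv2.imread("pics/scene0.png");hsv=cv2.cvtColor(im,cv2.COLOR_BGR2HSV)
pix(155,180,200,245,172,8,120,name="slotS");pix(395,260,430,290,115,155,30,name="lilacS");pix(335,255,370,285,3,22,60,name="handleS")
pix(255,295,285,325,100,125,80,name="blueS")
pix(280,308,312,338,45,85,80,name="greenS")
```

```text
mint 199 med [569. 413.  28.] rect [570.2 413.6] [62. 30.] axis deg 59.9 z95 [18. 35.]
coral 202 med [569. 276.  27.] rect [569.  276.9] [60. 30.] axis deg -148.6 z95 [15. 34.]
lilac 205 med [442. 270.  26.] rect [441.8 271.9] [33. 60.] axis deg 138.4 z95 [14. 35.]
yellow 211 med [451. 387.  27.] rect [449.8 390.3] [60. 34.] axis deg -150.8 z95 [13. 35.]
green 142 med [678.  61.  45.] rect [678.6  60.7] [36. 36.] axis deg -179.6 z95 [39. 52.]
blue 156 med [666.   4.  53.] rect [667.4   1.5] [36. 39.] axis deg -161.4 z95 [44. 60.]
boat 1819 med [518. -89.  40.] rect [517.8 -87. ] [ 70. 221.] axis deg 91.9 z95 [33. 47.]
handle 182 med [511. 141.  76.] rect [513.1 139. ] [25. 69.] axis deg 92.2 z95 [69. 81.]
stand 771 med [554. -78.  37.] rect [522.  -88.8] [104. 235.] axis deg 92.9 z95 [28. 49.]
slot 113 med [ 564. -261.  151.] rect [ 560.2 -274.8] [113.  32.] axis deg -178.2 z95 [ 65. 208.]
strip 647 med [402. -22.  10.] rect [402.7 -11.5] [461.  12.] axis deg 90.0 z95 [ 4. 16.]
slotS 185 med [ 555. -259.  165.] rect [ 514.6 -294.7] [200.  69.] axis deg -170.7 z95 [119. 202.]
lilacS 302 med [446. 275.  25.] rect [440.4 274.6] [32. 64.] axis deg 134.5 z95 [10. 31.]
handleS 462 med [517. 142.  70.] rect [465.5 142.1] [ 69. 117.] axis deg 94.5 z95 [46. 77.]
blueS 283 med [668.   7.  52.] rect [664.2   4.4] [38. 38.] axis deg 131.5 z95 [41. 55.]
greenS 254 med [678.  64.  44.] rect [673.8  62.6] [39. 42.] axis deg -170.2 z95 [40. 48.]
```

jog_arm([
  [0,1,0],
  [0,1,0],
  [0,1,0],
  [0,1,0],
  [0,1,0],
], roll=[0,0,0,0,0], grip=[1,1,1,1,1])

```text
time: 0.6
eef_pos: [211.2, 759.4, 406.8]
ee_rot: [0.0, 0.135, 0.991, 0.001]
ft_force: [-0.2, 0.4, 0.5]
width: 85.7
gripper_force: 0.0
```

jog_arm([
  [0,1,0],
  [0,1,0],
  [0,1,0],
  [0,1,0],
  [0,1,0],
], roll=[0,0,0,0,0], grip=[1,1,1,1,1])

```text
time: 1.1
eef_pos: [223.4, 808.6, 355.1]
ee_rot: [0.005, 0.134, 0.991, 0.026]
ft_force: [-0.1, -0.1, 0.9]
width: 85.2
gripper_force: 0.0
```

Run:
```python
from h import *
print(tool().round(3),manip.state()['joints'])
```

```text
[[-9.64000e-01  2.66000e-01  1.70000e-02  2.23389e+02]
 [ 2.67000e-01  9.63000e-01  5.00000e-02  8.08645e+02]
 [-3.00000e-03  5.20000e-02 -9.99000e-01  3.55110e+02]
 [ 0.00000e+00  0.00000e+00  0.00000e+00  1.00000e+00]] [1.14536199 0.98211568 1.15563728 1.6921284  0.00512268 1.4151997 ]
```

jog_arm([
  [0,1,0],
  [0,1,0],
  [0,1,0],
  [0,1,0],
  [0,1,0],
], roll=[0,0,0,0,0], grip=[1,1,1,1,1])

```text
time: 1.6
eef_pos: [229.8, 836.5, 310.6]
ee_rot: [0.009, 0.134, 0.99, 0.048]
ft_force: [-0.1, 0.7, 0.2]
width: 85.1
gripper_force: 0.0
```

jog_arm([
  [0,-0.5,0],
  [0,-0.5,0],
  [0,-0.5,0],
  [0,-0.5,0],
  [0,-0.5,0],
], roll=[0,0,0,0,0], grip=[1,1,1,1,1])

```text
time: 2.1
eef_pos: [191.9, 695.7, 299.5]
ee_rot: [0.009, 0.134, 0.99, 0.049]
ft_force: [-0.7, 1.2, 0.9]
width: 85.4
gripper_force: 0.0
```

Run:
```python
from h import *
print(tool().round(3),manip.state()['joints'])
```

```text
[[-9.64000e-01  2.65000e-01  3.10000e-02  1.91861e+02]
 [ 2.67000e-01  9.59000e-01  9.40000e-02  6.95687e+02]
 [-5.00000e-03  9.90000e-02 -9.95000e-01  2.99471e+02]
 [ 0.00000e+00  0.00000e+00  0.00000e+00  1.00000e+00]] [1.11880624 0.40340929 0.24923483 1.31832333 0.01271506 1.38932473]
```

```bash
cat >> h.py <<'E'
def plan(p,d=155,yaw=None,name=""):
    """p: world target of point d ahead of TCP; yaw: desired tool-y heading deg (mod 180)"""
    T=tool();Rm=T[:3,:3];cur=T[:3,3]+d*Rm[:,2]
    dp=Rm.T@(np.array(p)-cur)/400;r=0
    if yaw is not None:
        a=np.arctan2(Rm[1,1],Rm[0,1]);r=np.degrees(a)-yaw   # tool z down: +roll lowers heading
        r=((r+90)%180)-90
    print(name,"cur",cur.round(1),"dp",dp.round(3),"roll",round(r/90,3),"dist",round(np.linalg.norm(dp)*400),"j6",manip.state()["joints"][5].round(2),"z",Rm[:,2].round(3))
E
python3 - <<'E'
from h import *
plan([667,3.5,90],173,0,"blue")
E
```

```text
blue cur [197.3 711.9 127.3] dp [-1.604 -1.397 -0.036] roll 0.828 dist 851 j6 1.39 z [ 0.031  0.094 -0.995]
```

jog_arm([
  [-0.1,-0.08,-0.002],
  [-0.2,-0.17,-0.005],
  [-0.3,-0.26,-0.007],
  [-0.4,-0.35,-0.01],
  [-0.4,-0.35,-0.01],
], roll=[0,0,0,0,0], grip=[-1,-1,-1,-1,-1])

```text
time: 2.6
eef_pos: [311.2, 516.4, 290.5]
ee_rot: [0.009, 0.136, 0.99, 0.048]
ft_force: [-1.0, 0.8, 0.4]
width: 12.4
gripper_force: 0.0
```

jog_arm([
  [-0.4,-0.35,-0.01],
  [-0.4,-0.35,-0.01],
  [-0.4,-0.35,-0.01],
  [-0.4,-0.35,-0.01],
  [-0.4,-0.35,-0.01],
], roll=[0,0,0,0,0], grip=[-1,-1,-1,-1,-1])

```text
time: 3.1
eef_pos: [428.2, 339.2, 281.9]
ee_rot: [0.01, 0.136, 0.989, 0.048]
ft_force: [0.3, 0.9, 0.3]
width: 0.1
gripper_force: 0.0
```

jog_arm([
  [-0.4,-0.35,-0.01],
  [-0.4,-0.35,-0.01],
  [-0.4,-0.35,-0.01],
  [-0.4,-0.35,-0.01],
  [-0.4,-0.35,-0.01],
], roll=[0,0,0,0,0], grip=[-1,-1,-1,-1,-1])

```text
time: 3.6
eef_pos: [545.2, 161.8, 272.9]
ee_rot: [0.01, 0.136, 0.99, 0.048]
ft_force: [-0.3, 1.0, 0.6]
width: 0.1
gripper_force: 0.0
```

jog_arm([
  [-0.4,-0.35,-0.01],
  [-0.4,-0.35,-0.01],
  [-0.4,-0.35,-0.01],
  [-0.4,-0.35,-0.01],
  [-0.4,-0.35,-0.01],
], roll=[0,0,0,0,0], grip=[-1,-1,-1,-1,-1])

```text
time: 4.1
eef_pos: [662.0, -15.7, 263.3]
ee_rot: [0.01, 0.136, 0.99, 0.048]
ft_force: [-0.5, 1.3, -0.0]
width: 0.1
gripper_force: 0.0
```

Run:
```python
from h import *
plan([667,3.5,60],173,None,"blue");plan([667,3.5,44.5],173,None,"blue")
print(manip.state()['joints'],manip.state()['eef_pos'])
```

```text
blue cur [6.675e+02 2.000e-01 9.110e+01] dp [0.004 0.    0.078] roll 0.0 dist 31 j6 0.03 z [ 0.032  0.092 -0.995]
blue cur [6.675e+02 2.000e-01 9.110e+01] dp [ 0.004 -0.004  0.117] roll 0.0 dist 47 j6 0.03 z [ 0.032  0.092 -0.995]
[-0.24001032  0.29762001  0.05647996  1.32051861  0.09661494  0.03309071] [661.96353739 -15.67567426 263.31868741]
```

jog_arm([
  [0.004,0,0.08],
  [0.004,-0.004,0.1],
  [0.004,-0.004,0.115],
  [0.004,-0.004,0.121],
  [0.004,-0.004,0.121],
], roll=[0,0,0,0,0], grip=[-1,-1,-1,-1,-1])

```text
time: 4.6
eef_pos: [658.9, -8.2, 218.7]
ee_rot: [0.009, 0.134, 0.99, 0.047]
ft_force: [-13.2, -2.3, 19.9]
width: -0.1
gripper_force: 10.1
```

Run:
```python
from h import *
s=manip.state();print((tool()[:3,3]+173*tool()[:3,2]).round(1),s['ft_force'])
```

```text
[664.    7.6  46.5] [-13.24202275  -2.28153812  19.86445194]
```

jog_arm([
  [0,0,-0.05],
  [0,0,-0.15],
  [0,0,-0.25],
  [0,0,-0.3],
  [0,0,-0.3],
], roll=[0,0,0,0,0], grip=[1,1,1,1,1])

```text
time: 5.1
eef_pos: [656.5, -19.4, 340.2]
ee_rot: [0.012, 0.134, 0.99, 0.048]
ft_force: [-0.0, -0.1, -0.5]
width: 71.9
gripper_force: 0.0
```

Run:
```python
from h import *
im,W=grab("scene")
hsv=cv2.cvtColor(im,cv2.COLOR_BGR2HSV)
for n,(u0,v0,u1,v1,a,b) in {"blue":(255,295,285,325,100,125),"green":(280,305,312,338,45,85)}.items():
    m=np.zeros(im.shape[:2],bool);m[v0:v1,u0:u1]=1
    m&=(hsv[...,0]>=a)&(hsv[...,0]<=b)&(hsv[...,1]>80)&(hsv[...,2]>60);print(n,m.sum(),np.nanmedian(W[m],0).round(1))
cv2.imwrite("pics/s1.png",im)
# teethers: coral(569,276.5) axis 31; grasp yaw = axis+90
plan([569,276.5,100],155,31+90,"coral above")
```

```text
blue 248 [664.9   5.9  44. ]
green 284 [679.4  65.5  52.1]
coral above cur [661.4  -5.1 183.2] dp [0.411 0.595 0.264] roll -0.515 dist 308 j6 0.02 z [ 0.034  0.092 -0.995]
```

jog_arm([
  [0.08,0.1,0],
  [0.16,0.2,0.02],
  [0.23,0.3,0.05],
  [0.3,0.4,0.1],
  [0.3,0.4,0.1],
], roll=[0,0,0,0,0], grip=[1,1,1,1,1])

```text
time: 5.65
eef_pos: [580.5, 173.8, 306.9]
ee_rot: [0.006, 0.132, 0.99, 0.048]
ft_force: [0.3, -0.6, -1.2]
width: 85.5
gripper_force: 0.0
```

jog_arm([
  [0.06,0.1,0.08],
  [0.111,0.195,0.164],
  [0.111,0.195,0.164],
  [0.111,0.195,0.164],
  [0.111,0.195,0.164],
], roll=[-0.095,-0.19,-0.285,-0.38,-0.475], grip=[1,1,1,1,1])

```text
time: 6.15
eef_pos: [562.7, 262.2, 250.3]
ee_rot: [0.024, -0.239, 0.97, 0.041]
ft_force: [0.4, 0.2, 0.6]
width: 85.1
gripper_force: 0.0
```

Run:
```python
from h import *
plan([569,276.5,23],155,121.4,"coral")
im,W=grab("wrist");cv2.imwrite("pics/w1.png",im)
```

```text
coral cur [567.  276.5  96. ] dp [ 0.008 -0.015  0.182] roll -0.039 dist 73 j6 -0.27 z [ 0.028  0.092 -0.995]
```

View pics/w1.png

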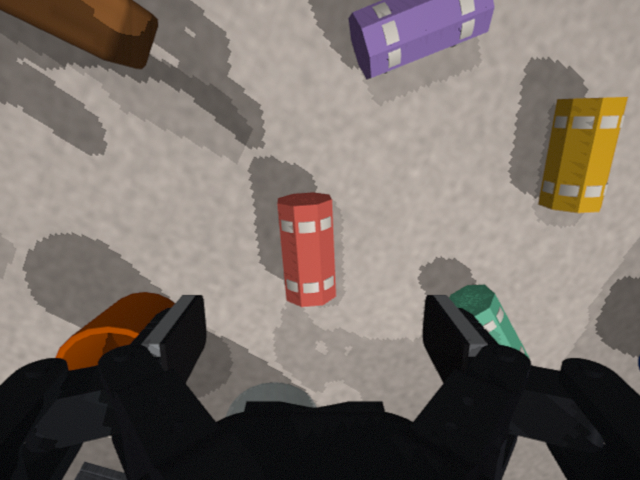

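Wrist view: the coral teether is at (308,250), between the open fingers at (180,340) and (440,340), and aligned with them. The cup at the left is clear. I'll descend and grip.

jog_arm([
  [0.008,-0.015,0.09],
  [0.008,-0.015,0.15],
  [0.008,-0.015,0.182],
  [0.008,-0.015,0.182],
  [0.008,-0.015,0.182],
], roll=[-0.039,-0.039,-0.039,-0.039,-0.039], grip=[1,1,1,1,-1])

```text
time: 6.7
eef_pos: [566.0, 261.6, 179.6]
ee_rot: [0.027, -0.265, 0.963, 0.041]
ft_force: [0.4, 0.4, 0.5]
width: 73.1
gripper_force: 0.0
```

jog_arm([
  [0,0,0],
  [0,0,0],
  [0,0,-0.1],
  [0,0,-0.2],
  [0,0,-0.2],
], roll=[0,0,0,0,0], grip=[-1,-1,-1,-1,-1])

```text
time: 7.2
eef_pos: [565.6, 254.4, 266.1]
ee_rot: [0.032, -0.265, 0.963, 0.04]
ft_force: [0.9, 0.8, 0.6]
width: -0.2
gripper_force: 0.0
```

Run:
```python
from h import *
print(manip.state()['width'],manip.state()['gripper_force'])
# boat: axis heading from origin to handle: hull(517.8,-87) handle(513.1,139)
h=np.array([512.5,140]);o=np.array([517.8,-87.]);b=(o-h)/np.linalg.norm(o-h);print(b,np.degrees(np.arctan2(b[1],b[0])))
yaw=np.degrees(np.arctan2(b[1],b[0]))+90
for x in(72,0,-72): p=o+b*x;plan([p[0],p[1],66],155,yaw,f"boat{x}")
```

```text
-0.15115168123866957 0.0
[ 0.02334166 -0.99972755] -88.66250013205998
boat72 cur [571.9 269.  111.9] dp [ 0.666 -0.856  0.008] roll -0.671 dist 434 j6 -0.34 z [ 0.041  0.094 -0.995]
boat0 cur [571.9 269.  111.9] dp [ 0.578 -0.699  0.025] roll -0.671 dist 363 j6 -0.34 z [ 0.041  0.094 -0.995]
boat-72 cur [571.9 269.  111.9] dp [ 0.49  -0.543  0.041] roll -0.671 dist 293 j6 -0.34 z [ 0.041  0.094 -0.995]
```

```bash
cat >> h.py <<'E'
C={"mint":(60,95,50),"coral":(170,12,90),"lilac":(115,155,30),"yellow":(18,35,90)}
def teethers(im,W,names=C,box=(380,100,650,520)):
    hsv=cv2.cvtColor(im,cv2.COLOR_BGR2HSV);H=hsv[...,0].astype(int)
    for n in names:
        a,b,s=C[n];m=((H>=a)&(H<=b)) if a<=b else ((H>=a)|(H<=b))
        m&=(hsv[...,1]>=s)&(hsv[...,2]>50)&(W[...,2]>3)&(W[...,2]<80)&(W[...,0]>box[0])&(W[...,0]<box[2])&(W[...,1]>box[1])&(W[...,1]<box[3])
        k,l,st,c=cv2.connectedComponentsWithStats(m.astype(np.uint8))
        if k<2: print(n,"none");continue
        P=W[l==1+st[1:,4].argmax()]
        c,sz,_=cv2.minAreaRect(P[:,:2].astype(np.float32));e=np.linalg.eigh(np.cov(P[:,:2].T))[1][:,1]
        print(n,len(P),"c",np.round(c,1),"sz",np.round(sz),"axis",round(np.degrees(np.arctan2(e[1],e[0]))%180,1),"med",np.median(P,0).round())
E
python3 - <<'E'
from h import *
im,W=grab("wrist");teethers(im,W);cv2.imwrite("pics/w2.png",im)
im,W=grab("top");teethers(im,W);plan([569,276.5,23],155,121.4,"coral")
E
```

```text
mint 3556 c [567.6 413.5] sz [62. 30.] axis 59.5 med [563. 403.  27.]
coral 4018 c [567.1 278.1] sz [61. 30.] axis 32.3 med [562. 274.  29.]
lilac 6680 c [438.7 272.2] sz [30. 61.] axis 132.7 med [443. 269.  30.]
yellow 5491 c [449.2 388.3] sz [60. 28.] axis 29.6 med [450. 383.  28.]
mint 151 c [571.3 414.8] sz [58. 30.] axis 49.8 med [572. 418.  28.]
coral 31 c [643.6 213.5] sz [44. 12.] axis 85.1 med [643. 213.  48.]
lilac none
yellow 182 c [450.5 389.3] sz [60. 33.] axis 21.7 med [454. 389.  27.]
coral cur [569.5 268.7 106.5] dp [0.007 0.004 0.209] roll -0.005 dist 84 j6 -0.34 z [ 0.034  0.093 -0.995]
```

jog_arm([
  [0.007,0.004,0],
  [0.007,0.004,0.05],
  [0.007,0.004,0.1],
  [0.007,0.004,0.12],
  [0.007,0.004,0.15],
], roll=[0,0,0,0,0], grip=[1,1,1,1,1])

```text
time: 7.8
eef_pos: [561.6, 259.7, 197.8]
ee_rot: [0.027, -0.265, 0.963, 0.041]
ft_force: [-0.1, 0.4, -0.2]
width: 72.4
gripper_force: 0.0
```

jog_arm([
  [0,0,0.063],
  [0,0,0.063],
  [0,0,0.063],
  [0,0,0.063],
  [0,0,0.063],
], roll=[0,0,0,0,0], grip=[1,-1,-1,-1,-1])

```text
time: 8.3
eef_pos: [563.4, 262.1, 175.3]
ee_rot: [0.028, -0.265, 0.963, 0.04]
ft_force: [-7.6, -3.1, 18.2]
width: 28.8
gripper_force: 59.4
```

jog_arm([
  [0,0,0],
  [0,0,0],
  [0,0,-0.08],
  [0,0,-0.16],
  [0,0,-0.24],
], roll=[0,0,0,0,0], grip=[-1,-1,-1,-1,-1])

```text
time: 8.8
eef_pos: [559.7, 253.0, 270.7]
ee_rot: [0.027, -0.265, 0.963, 0.04]
ft_force: [-0.3, -0.1, 0.0]
width: 29.0
gripper_force: 59.4
```

Run:
```python
from h import *
h=np.array([512.5,140]);o=np.array([517.8,-87.]);b=(o-h)/np.linalg.norm(o-h)
for x in(72,0): p=o+b*x;plan([p[0],p[1],95],155,1.34,f"boat{x}")
```

```text
boat72 cur [564.4 267.3 116.4] dp [ 0.642 -0.858 -0.049] roll -0.671 dist 429 j6 -0.34 z [ 0.031  0.092 -0.995]
boat0 cur [564.4 267.3 116.4] dp [ 0.555 -0.702 -0.032] roll -0.671 dist 358 j6 -0.34 z [ 0.031  0.092 -0.995]
```

jog_arm([
  [0.07,-0.08,-0.02],
  [0.15,-0.17,-0.02],
  [0.23,-0.26,-0.02],
  [0.31,-0.35,-0.02],
  [0.4,-0.45,-0.02],
], roll=[0,0,0,0,0], grip=[-1,-1,-1,-1,-1])

```text
time: 9.3
eef_pos: [514.9, 19.1, 254.8]
ee_rot: [0.028, -0.266, 0.963, 0.04]
ft_force: [1.1, -0.7, 0.1]
width: 28.9
gripper_force: 59.4
```

jog_arm([
  [0.05,-0.08,-0.03],
  [0.1,-0.16,-0.03],
  [0.15,-0.24,-0.03],
  [0.2,-0.32,-0.03],
  [0.242,-0.408,-0.03],
], roll=[-0.09,-0.18,-0.27,-0.36,-0.45], grip=[-1,-1,-1,-1,-1])

```text
time: 9.8
eef_pos: [515.4, -171.0, 249.3]
ee_rot: [0.04, -0.584, 0.81, 0.028]
ft_force: [0.2, -0.2, -0.1]
width: 28.7
gripper_force: 59.3
```

jog_arm([
  [0,0,0],
  [0,0,0],
  [0,0,0],
  [0,0,0],
  [0,0,0],
], roll=[-0.09,-0.18,-0.221,-0.221,-0.221], grip=[-1,-1,-1,-1,-1])

```text
time: 10.3
eef_pos: [515.8, -169.4, 249.1]
ee_rot: [-0.044, 0.713, -0.7, -0.021]
ft_force: [-0.6, 0.6, -0.1]
width: 29.1
gripper_force: 59.4
```

Run:
```python
from h import *
h=np.array([512.5,140]);o=np.array([517.8,-87.]);b=(o-h)/np.linalg.norm(o-h)
for x in(73,): p=o+b*x;plan([p[0],p[1],65],155,1.34,f"boat{x}")
im,W=grab("top");cv2.imwrite("pics/t2.png",im[150:350,200:480]);im,W=grab("wrist");cv2.imwrite("pics/w3.png",im)
```

```text
boat73 cur [ 520.6 -155.1   94.8] dp [0.019 0.005 0.073] roll -0.004 dist 30 j6 -2.17 z [ 0.031  0.092 -0.995]
```

View pics/w3.png

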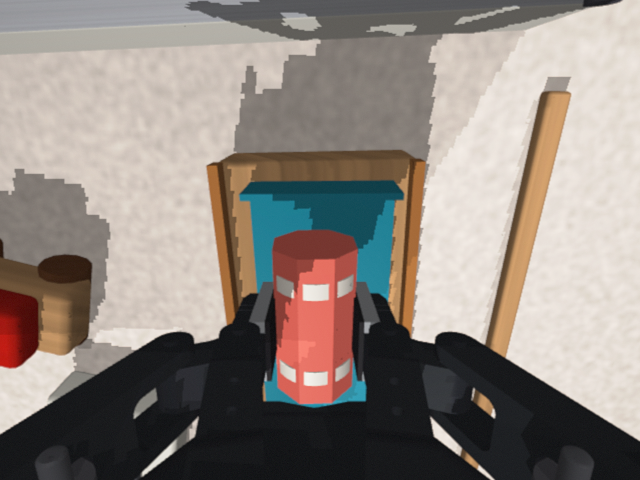

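Wrist view: the coral teether is held at (315,320) over the teal hull, in line with it and centred. The nose wall is at (320,187). I'll lower it in.

jog_arm([
  [0.019,0.005,0.03],
  [0.019,0.005,0.06],
  [0.019,0.005,0.079],
  [0.019,0.005,0.079],
  [0.019,0.005,0.079],
], roll=[0,0,0,0,0], grip=[-1,-1,-1,-1,0.0])

```text
time: 10.9
eef_pos: [514.7, -173.9, 215.8]
ee_rot: [-0.044, 0.714, -0.699, -0.022]
ft_force: [-1.0, 0.6, -0.1]
width: 41.6
gripper_force: 0.0
```

jog_arm([
  [0,0,0],
  [0,0,0],
  [0,0,0],
  [0,0,-0.05],
  [0,0,-0.12],
], roll=[0,0,0,0,0], grip=[0.0,0.0,0.0,0.0,0.0])

```text
time: 11.4
eef_pos: [512.8, -178.0, 263.4]
ee_rot: [-0.043, 0.714, -0.699, -0.023]
ft_force: [0.9, 0.1, 0.7]
width: 42.7
gripper_force: 0.0
```

jog_arm([
  [0,0,-0.1],
  [-0.1,0,-0.15],
  [-0.2,0,-0.15],
  [-0.3,0,-0.15],
  [-0.4,0,-0.15],
], roll=[0,0,0,0,0], grip=[1,1,1,1,1])

```text
time: 11.9
eef_pos: [507.8, -23.4, 339.3]
ee_rot: [-0.044, 0.713, -0.699, -0.021]
ft_force: [1.3, -1.4, -0.4]
width: 85.4
gripper_force: 0.0
```

Run:
```python
from h import *
im,W=grab("wrist");cv2.imwrite("pics/w4.png",im);teethers(im,W,["coral"],(380,-300,650,500))
plan([438.7,272.2,100],155,132.7+90,"lilac")
plan([449.2,388.3,100],155,29.6+90,"yellow")
```

```text
coral 1365 c [ 518.7 -134.7] sz [30. 12.] axis 1.6 med [ 518. -132.   67.]
lilac cur [512.3  -4.2 185.8] dp [-0.672  0.176  0.273] roll -0.46 dist 299 j6 -1.92 z [ 0.031  0.095 -0.995]
yellow cur [512.3  -4.2 185.8] dp [-0.96   0.143  0.301] roll 0.685 dist 407 j6 -1.92 z [ 0.031  0.095 -0.995]
```

View pics/w4.png

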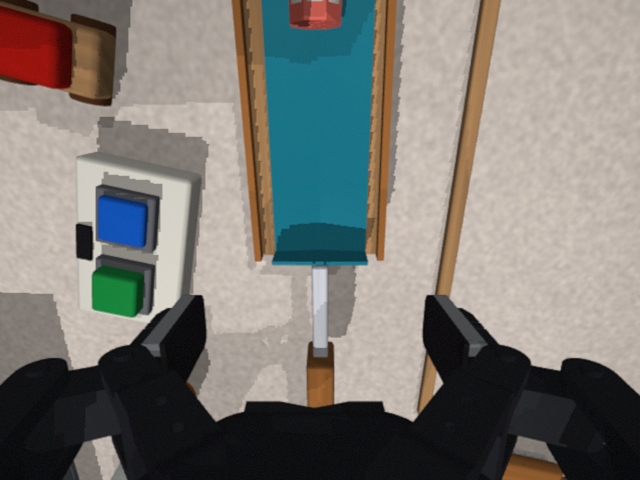

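Wrist view: the coral sits in the boat's nose end at (316,15), the blue key (122,221) is down and the green (118,291) is up. Lilac is next.

jog_arm([
  [-0.12,0.02,0.02],
  [-0.24,0.04,0.02],
  [-0.36,0.06,0.02],
  [-0.48,0.08,0.02],
  [-0.6,0.1,0.02],
], roll=[0,0,0,0,0], grip=[1,1,1,1,1])

```text
time: 12.45
eef_pos: [462.2, 215.9, 351.9]
ee_rot: [-0.044, 0.714, -0.699, -0.021]
ft_force: [1.4, 0.2, 0.1]
width: 85.3
gripper_force: 0.0
```

jog_arm([
  [-0.072,0.076,0.05],
  [-0.072,0.076,0.1],
  [-0.072,0.076,0.15],
  [-0.072,0.076,0.2],
  [-0.072,0.076,0.24],
], roll=[-0.09,-0.18,-0.27,-0.36,-0.45], grip=[1,1,1,1,1])

```text
time: 12.95
eef_pos: [434.6, 251.3, 256.5]
ee_rot: [-0.048, 0.913, -0.406, -0.005]
ft_force: [0.1, 1.1, -0.1]
width: 85.2
gripper_force: 0.0
```

Run:
```python
from h import *
im,W=grab("wrist");cv2.imwrite("pics/w5.png",im);teethers(im,W)
plan([438.7,272.2,24],155,132.7+90,"lilac")
```

```text
mint 3771 c [567.1 412.6] sz [61. 30.] axis 64.0 med [560. 395.  26.]
coral 4 c [512.1 174. ] sz [2. 0.] axis 6.3 med [512. 174.  46.]
lilac 4616 c [438.6 272. ] sz [30. 61.] axis 138.5 med [441. 268.  29.]
yellow 1710 c [434.4 381.9] sz [30. 31.] axis 28.2 med [435. 374.  27.]
lilac cur [438.1 265.3  99.7] dp [-0.002  0.003  0.19 ] roll -0.003 dist 76 j6 -2.07 z [ 0.027  0.092 -0.995]
```

jog_arm([
  [0,0.003,0.1],
  [0,0.003,0.15],
  [0,0.003,0.18],
  [0,0.003,0.19],
  [0,0.003,0.19],
], roll=[-0.03,-0.03,-0.03,-0.03,-0.03], grip=[1,1,1,1,-1])

```text
time: 13.5
eef_pos: [436.6, 257.3, 182.3]
ee_rot: [-0.049, 0.921, -0.388, -0.004]
ft_force: [-0.2, -0.3, -0.8]
width: 73.0
gripper_force: 0.0
```

jog_arm([
  [0,0,0],
  [0,0,0],
  [0,0,0],
  [0,0,0],
  [0,0,0],
], roll=[0,0,0,0,0], grip=[-1,-1,-1,-1,-1])

```text
time: 14.0
eef_pos: [437.0, 257.5, 183.2]
ee_rot: [-0.049, 0.921, -0.387, -0.003]
ft_force: [-0.5, -0.8, 6.0]
width: 28.2
gripper_force: 58.9
```

jog_arm([
  [0,0,-0.05],
  [0,0,-0.1],
  [0,0,-0.2],
  [0,0,-0.28],
  [0,0,-0.28],
], roll=[0,0,0,0,0], grip=[-1,-1,-1,-1,-1])

```text
time: 14.5
eef_pos: [434.3, 247.1, 298.7]
ee_rot: [-0.051, 0.921, -0.387, -0.001]
ft_force: [0.5, -0.1, -0.3]
width: 28.3
gripper_force: 58.4
```

Run:
```python
from h import *
h=np.array([512.5,140]);o=np.array([517.8,-87.]);b=(o-h)/np.linalg.norm(o-h)
p=o+b*2;plan([p[0],p[1],115],155,1.34,f"boat0")
```

```text
boat0 cur [440.3 261.7 144.5] dp [ 0.764  0.478 -0.002] roll 0.477 dist 360 j6 -2.11 z [ 0.038  0.094 -0.995]
```

jog_arm([
  [0.08,0.06,0],
  [0.16,0.12,0],
  [0.25,0.18,0],
  [0.34,0.24,0],
  [0.42,0.3,0],
], roll=[0,0,0,0,0], grip=[-1,-1,-1,-1,-1])

```text
time: 15.0
eef_pos: [465.0, 42.0, 275.1]
ee_rot: [-0.049, 0.921, -0.387, -0.004]
ft_force: [-0.0, 0.4, 0.4]
width: 28.8
gripper_force: 58.4
```

jog_arm([
  [0.07,0.04,0],
  [0.14,0.08,0],
  [0.21,0.12,0],
  [0.28,0.15,0],
  [0.344,0.178,0],
], roll=[0.09,0.18,0.27,0.36,0.45], grip=[-1,-1,-1,-1,-1])

```text
time: 15.5
eef_pos: [510.7, -105.2, 262.6]
ee_rot: [-0.044, 0.728, -0.684, -0.021]
ft_force: [-0.3, 0.6, -0.8]
width: 28.3
gripper_force: 58.4
```

jog_arm([
  [0,0,0],
  [0,0,0],
  [0,0,0.02],
  [0,0,0.04],
  [0,0,0.04],
], roll=[0.027,0.027,0.027,0.027,0.027], grip=[-1,-1,-1,-1,-1])

```text
time: 16.0
eef_pos: [510.4, -101.4, 245.4]
ee_rot: [-0.043, 0.716, -0.697, -0.022]
ft_force: [-0.6, -0.2, -1.0]
width: 28.6
gripper_force: 58.4
```

Run:
```python
from h import *
h=np.array([512.5,140]);o=np.array([517.8,-87.]);b=(o-h)/np.linalg.norm(o-h)
p=o+b*2;plan([p[0],p[1],64],155,1.34,f"boat0")
im,W=grab("wrist");cv2.imwrite("pics/w6.png",im);teethers(im,W,["coral","lilac"],(380,-300,650,500))
```

```text
boat0 cur [514.8 -86.9  91.2] dp [ 0.012 -0.005  0.067] roll 0.001 dist 27 j6 -2.07 z [ 0.029  0.093 -0.995]
coral 11298 c [ 520.8 -161.6] sz [33. 65.] axis 91.6 med [ 519. -162.   69.]
lilac 886 c [ 521.8 -111.6] sz [39. 12.] axis 4.0 med [ 516. -114.   73.]
```

View pics/w6.png

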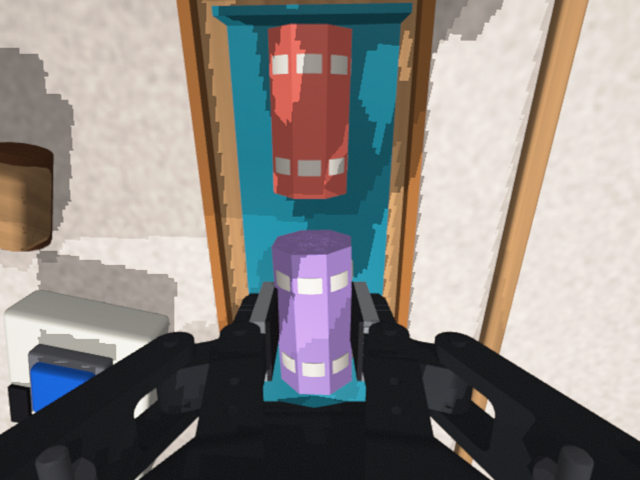

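Wrist view: coral lies straight in the nose (310,110). Lilac is held at (315,320) in line behind it with a gap. I'll place lilac and fetch yellow.

jog_arm([
  [0.016,-0.005,0.03],
  [0.016,-0.005,0.06],
  [0.016,-0.005,0.069],
  [0.016,-0.005,0.069],
  [0.016,-0.005,0.069],
], roll=[0,0,0,0,0], grip=[-1,-1,-1,-1,0.0])

```text
time: 16.55
eef_pos: [514.4, -106.3, 219.5]
ee_rot: [-0.044, 0.715, -0.697, -0.021]
ft_force: [0.0, 0.4, 0.1]
width: 41.9
gripper_force: 0.0
```

jog_arm([
  [0,0,0],
  [0,0,0],
  [0,0,0],
  [0,0,-0.05],
  [0,0,-0.12],
], roll=[0,0,0,0,0], grip=[0.0,0.0,0.0,0.0,0.0])

```text
time: 17.05
eef_pos: [511.8, -110.1, 265.6]
ee_rot: [-0.043, 0.715, -0.697, -0.023]
ft_force: [0.6, 0.2, -0.2]
width: 43.1
gripper_force: 0.0
```

jog_arm([
  [0,0,-0.1],
  [-0.1,0,-0.15],
  [-0.2,0,-0.15],
  [-0.3,0,-0.15],
  [-0.4,0,-0.15],
], roll=[0,0,0,0,0], grip=[1,1,1,1,1])

```text
time: 17.55
eef_pos: [506.2, 44.6, 341.5]
ee_rot: [-0.044, 0.715, -0.697, -0.021]
ft_force: [-0.1, 0.2, -0.1]
width: 85.5
gripper_force: 0.0
```

Run:
```python
from h import *
im,W=grab("wrist");teethers(im,W,["coral","lilac"],(380,-300,650,100));teethers(im,W,["yellow","mint"])
plan([449.2,388.3,100],155,29.6+90,"yellow")
```

```text
coral 5 c [467.3 -71.9] sz [0. 2.] axis 90.2 med [467. -72.  46.]
lilac 1393 c [519.4 -66.2] sz [32. 13.] axis 1.5 med [518. -63.  67.]
yellow none
mint none
yellow cur [510.4  63.8 187.9] dp [-0.791  0.139  0.291] roll 0.688 dist 342 j6 -1.79 z [ 0.031  0.095 -0.995]
```

jog_arm([
  [-0.12,0.02,0.02],
  [-0.24,0.04,0.04],
  [-0.36,0.06,0.06],
  [-0.48,0.07,0.08],
  [-0.6,0.08,0.08],
], roll=[0,0,0,0,0], grip=[1,1,1,1,1])

```text
time: 18.1
eef_pos: [467.9, 286.2, 329.2]
ee_rot: [-0.043, 0.715, -0.697, -0.022]
ft_force: [0.4, -0.4, -0.2]
width: 85.4
gripper_force: 0.0
```

jog_arm([
  [-0.1,0.06,0.05],
  [-0.191,0.06,0.1],
  [-0.191,0.06,0.1],
  [-0.191,0.06,0.13],
  [-0.191,0.06,0.13],
], roll=[0.09,0.18,0.27,0.36,0.45], grip=[1,1,1,1,1])

```text
time: 18.6
eef_pos: [443.8, 364.9, 282.7]
ee_rot: [0.032, -0.428, 0.903, 0.035]
ft_force: [-0.2, 0.5, 0.2]
width: 85.6
gripper_force: 0.0
```

jog_arm([
  [0,0,0],
  [0,0,0.03],
  [0,0,0.05],
  [0,0,0.05],
  [0,0,0.05],
], roll=[0.09,0.18,0.238,0.238,0.238], grip=[1,1,1,1,1])

```text
time: 19.1
eef_pos: [445.1, 366.4, 264.8]
ee_rot: [0.026, -0.256, 0.965, 0.041]
ft_force: [0.6, 0.6, -0.1]
width: 85.3
gripper_force: 0.0
```

Run:
```python
from h import *
im,W=grab("wrist");teethers(im,W,["yellow","mint"])
plan([449.2,388.3,24],155,29.6+90,"yellow")
```

```text
yellow 4325 c [448.3 390.4] sz [61. 30.] axis 29.2 med [444. 387.  29.]
mint 2245 c [563.7 407.9] sz [47. 31.] axis 86.4 med [554. 397.  24.]
yellow cur [450.  380.8 110.9] dp [0.008 0.003 0.218] roll 0.003 dist 87 j6 -0.07 z [ 0.031  0.092 -0.995]
```

jog_arm([
  [0.008,0.006,0.1],
  [0.008,0.006,0.17],
  [0.008,0.006,0.21],
  [0.008,0.006,0.217],
  [0.008,0.006,0.217],
], roll=[0,0,0,0,0], grip=[1,1,1,1,-1])

```text
time: 19.65
eef_pos: [444.1, 375.1, 179.2]
ee_rot: [0.027, -0.255, 0.966, 0.041]
ft_force: [0.6, 0.8, -0.2]
width: 73.4
gripper_force: 0.0
```

jog_arm([
  [0,0,0],
  [0,0,0],
  [0,0,0],
  [0,0,0],
  [0,0,0],
], roll=[0,0,0,0,0], grip=[-1,-1,-1,-1,-1])

```text
time: 20.15
eef_pos: [444.4, 375.3, 180.0]
ee_rot: [0.028, -0.255, 0.966, 0.041]
ft_force: [-0.8, -0.9, 5.4]
width: 28.4
gripper_force: 59.7
```

jog_arm([
  [0,0,-0.05],
  [0,0,-0.1],
  [0,0,-0.2],
  [0,0,-0.26],
  [0,0,-0.26],
], roll=[0,0,0,0,0], grip=[-1,-1,-1,-1,-1])

```text
time: 20.65
eef_pos: [441.9, 365.8, 286.9]
ee_rot: [0.03, -0.255, 0.966, 0.041]
ft_force: [0.4, -0.6, 0.1]
width: 28.5
gripper_force: 59.4
```

Run:
```python
from h import *
h=np.array([512.5,140]);o=np.array([517.8,-87.]);b=(o-h)/np.linalg.norm(o-h)
p=o+b*-69;plan([p[0],p[1],115],155,1.34,f"boat-")
```

```text
boat- cur [447.6 380.6 132.7] dp [ 0.342 -0.951 -0.045] roll -0.685 dist 405 j6 -0.07 z [ 0.037  0.095 -0.995]
```

jog_arm([
  [0.04,-0.11,-0.02],
  [0.08,-0.22,-0.02],
  [0.12,-0.33,-0.02],
  [0.16,-0.44,-0.02],
  [0.2,-0.56,-0.02],
], roll=[0,0,0,0,0], grip=[-1,-1,-1,-1,-1])

```text
time: 21.15
eef_pos: [481.1, 130.3, 269.1]
ee_rot: [0.027, -0.255, 0.966, 0.041]
ft_force: [1.5, 0.1, -0.2]
width: 28.6
gripper_force: 59.4
```

jog_arm([
  [0.03,-0.08,-0.02],
  [0.06,-0.16,-0.02],
  [0.09,-0.24,-0.02],
  [0.12,-0.32,-0.02],
  [0.142,-0.391,-0.02],
], roll=[-0.09,-0.18,-0.27,-0.36,-0.45], grip=[-1,-1,-1,-1,-1])

```text
time: 21.65
eef_pos: [509.0, -34.0, 262.7]
ee_rot: [0.039, -0.575, 0.816, 0.029]
ft_force: [0.3, 0.7, -0.0]
width: 28.8
gripper_force: 59.5
```

jog_arm([
  [0,0,0],
  [0,0,0],
  [0,0,0],
  [0,0,0.02],
  [0,0,0.02],
], roll=[-0.09,-0.18,-0.235,-0.235,-0.235], grip=[-1,-1,-1,-1,-1])

```text
time: 22.15
eef_pos: [508.9, -31.3, 253.7]
ee_rot: [-0.043, 0.713, -0.7, -0.022]
ft_force: [0.1, 0.6, -0.7]
width: 28.5
gripper_force: 59.4
```

Run:
```python
from h import *
h=np.array([512.5,140]);o=np.array([517.8,-87.]);b=(o-h)/np.linalg.norm(o-h)
p=o+b*-69;plan([p[0],p[1],64],155,1.34,f"boat-")
im,W=grab("wrist");cv2.imwrite("pics/w7.png",im);teethers(im,W,["coral","lilac"],(380,-300,650,0));
teethers(im,W,["yellow"],(380,-300,650,100))
```

```text
boat- cur [513.3 -16.9  99.4] dp [ 0.011 -0.004  0.088] roll -0.004 dist 36 j6 -1.93 z [ 0.029  0.093 -0.995]
coral 965 c [ 518.6 -129.5] sz [30.  1.] axis 1.2 med [ 519. -129.   55.]
lilac 10321 c [520.6 -91.7] sz [33. 67.] axis 91.6 med [519. -93.  69.]
yellow 212 c [514.4 -47.2] sz [23.  1.] axis 1.0 med [514. -47.  77.]
```

jog_arm([
  [0.011,0,0.04],
  [0.011,0,0.07],
  [0.011,0,0.09],
  [0.011,0,0.09],
  [0.011,0,0.09],
], roll=[0,0,0,0,0], grip=[-1,-1,-1,-1,0.0])

```text
time: 22.7
eef_pos: [510.5, -32.4, 218.9]
ee_rot: [-0.044, 0.713, -0.699, -0.022]
ft_force: [0.1, -0.2, 1.0]
width: 41.3
gripper_force: 0.0
```

jog_arm([
  [0,0,0],
  [0,0,0],
  [0,0,0],
  [0,0,-0.05],
  [0,0,-0.12],
], roll=[0,0,0,0,0], grip=[0.0,0.0,0.0,0.0,0.0])

```text
time: 23.2
eef_pos: [508.3, -36.8, 265.9]
ee_rot: [-0.043, 0.714, -0.699, -0.023]
ft_force: [-0.0, 0.3, 0.5]
width: 42.5
gripper_force: 0.0
```

jog_arm([
  [0,0,-0.12],
  [0,0,-0.24],
  [0,0,-0.36],
  [0,0,-0.48],
  [0,0,-0.52],
], roll=[0,0,0,0,0], grip=[1,1,1,1,1])

```text
time: 23.7
eef_pos: [502.7, -56.6, 479.2]
ee_rot: [-0.045, 0.714, -0.699, -0.018]
ft_force: [0.1, -0.6, 0.6]
width: 85.4
gripper_force: 0.0
```

Run:
```python
from h import *
im,W=grab("wrist");cv2.imwrite("pics/w8.png",im);teethers(im,W,["coral","lilac","yellow"],(380,-300,650,60))
np.set_printoptions(suppress=True);print(tool().round(3),manip.state()['joints'].round(3))
im,W=grab("top");teethers(im,W,["mint"])
```

```text
coral 1945 c [ 519.9 -161.7] sz [31. 64.] axis 92.1 med [ 519. -161.   69.]
lilac 1646 c [520.  -89.1] sz [32. 61.] axis 91.6 med [519. -91.  69.]
yellow 1444 c [515.6 -13.2] sz [31. 71.] axis 90.1 med [515. -21.  68.]
[[  0.022  -0.999   0.037 502.808]
 [ -0.996  -0.019   0.09  -56.745]
 [ -0.089  -0.039  -0.995 479.75 ]
 [  0.      0.      0.      1.   ]] [-0.397 -0.16  -0.026  1.705  0.097 -1.989]
mint 198 c [569.9 412.7] sz [62. 30.] axis 60.0 med [569. 413.  27.]
```

View pics/w8.png

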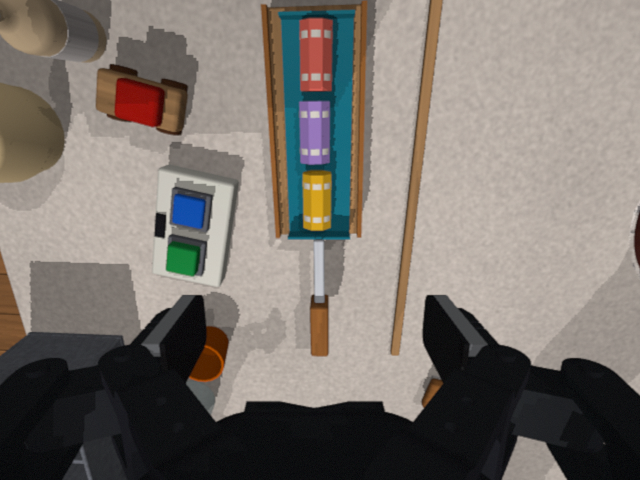

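Wrist view: three teethers lie in a row in the boat at (316,55), (314,132) and (317,200), and the handle is at (320,325). The tool can only turn about its own axis. Pushing against the reach limit tilts it lastingly, so I'll use that on the empty right-hand side to lean the tool along the neck.

jog_arm([
  [0.1,0.07,-0.02],
  [0.2,0.14,-0.03],
  [0.3,0.2,-0.04],
  [0.41,0.27,-0.05],
  [0.52,0.34,-0.06],
], roll=[0,0,0,0,0], grip=[1,1,1,1,1])

```text
time: 24.3
eef_pos: [371.8, -265.4, 473.0]
ee_rot: [-0.044, 0.714, -0.699, -0.022]
ft_force: [1.2, -0.4, 0.5]
width: 85.4
gripper_force: 0.0
```

jog_arm([
  [0.1,0.07,-0.02],
  [0.2,0.14,-0.03],
  [0.3,0.2,-0.04],
  [0.41,0.27,-0.05],
  [0.52,0.34,-0.06],
], roll=[0,0,0,0,0], grip=[1,1,1,1,1])

```text
time: 24.8
eef_pos: [242.1, -473.6, 473.3]
ee_rot: [-0.044, 0.713, -0.699, -0.022]
ft_force: [0.6, 0.5, 0.1]
width: 85.7
gripper_force: 0.0
```

jog_arm([
  [0.1,0.07,-0.02],
  [0.2,0.14,-0.03],
  [0.3,0.2,-0.04],
  [0.41,0.27,-0.05],
  [0.52,0.34,-0.06],
], roll=[0,0,0,0,0], grip=[1,1,1,1,1])

```text
time: 25.3
eef_pos: [129.0, -678.4, 473.6]
ee_rot: [0.04, -0.704, 0.709, 0.026]
ft_force: [0.6, -1.1, 0.9]
width: 85.5
gripper_force: 0.0
```

jog_arm([
  [0.8,0,-0.2],
  [0.8,0,-0.2],
  [0.8,0,-0.2],
  [0.8,0,-0.2],
  [0.8,0,-0.2],
], roll=[0,0,0,0,0], grip=[1,1,1,1,1])

```text
time: 25.8
eef_pos: [119.1, -680.6, 545.1]
ee_rot: [0.05, -0.698, 0.713, 0.035]
ft_force: [1.4, 0.6, 1.1]
width: 85.8
gripper_force: 0.0
```

jog_arm([
  [0.8,0,-0.6],
  [0.8,0,-0.6],
  [0.8,0,-0.6],
  [0.8,0,-0.6],
  [0.8,0,-0.6],
], roll=[0,0,0,0,0], grip=[1,1,1,1,1])

```text
time: 26.3
eef_pos: [109.9, -676.0, 561.3]
ee_rot: [0.042, -0.694, 0.718, 0.027]
ft_force: [-0.4, -0.0, 0.1]
width: 85.3
gripper_force: 0.0
```

jog_arm([
  [0.8,0,-0.6],
  [0.8,0,-0.6],
  [0.8,0,-0.6],
  [0.8,0,-0.6],
  [0.8,0,-0.6],
], roll=[0,0,0,0,0], grip=[1,1,1,1,1])

```text
time: 26.8
eef_pos: [101.4, -669.5, 580.8]
ee_rot: [0.031, -0.69, 0.723, 0.016]
ft_force: [-0.1, -0.3, 0.3]
width: 85.4
gripper_force: 0.0
```

Run:
```python
from h import *
np.set_printoptions(suppress=True);print(tool().round(3),manip.state()['joints'].round(3))
```

```text
[[  -0.047   -0.999    0.023  101.409]
 [  -0.997    0.048    0.067 -669.451]
 [  -0.068   -0.02    -0.998  580.839]
 [   0.       0.       0.       1.   ]] [-1.617  0.682  1.155  2.111  0.02  -3.141]
```

jog_arm([
  [0,0,0.05],
  [0,0,0.1],
  [0,0,0.15],
  [0,0,0.2],
  [0,0,0.25],
], roll=[0.09,0.18,0.27,0.36,0.45], grip=[1,1,1,1,1])

```text
time: 27.3
eef_pos: [103.9, -662.6, 479.7]
ee_rot: [0.024, -0.394, 0.918, 0.026]
ft_force: [0.0, -0.3, -1.1]
width: 85.4
gripper_force: 0.0
```

jog_arm([
  [0,0,0],
  [0,0,0],
  [0,0,0],
  [0,0,0],
  [0,0,0],
], roll=[0.09,0.18,0.27,0.36,0.45], grip=[1,1,1,1,1])

```text
time: 27.8
eef_pos: [103.8, -662.8, 480.5]
ee_rot: [0.013, -0.052, 0.998, 0.033]
ft_force: [0.3, -0.9, -0.5]
width: 85.5
gripper_force: 0.0
```

jog_arm([
  [0,0,0],
  [0,0,0],
  [0,0,0],
  [0,0,0],
  [0,0,0],
], roll=[0.09,0.18,0.27,0.36,0.45], grip=[1,1,1,1,1])

```text
time: 28.3
eef_pos: [103.8, -662.9, 480.5]
ee_rot: [0.001, 0.297, 0.954, 0.036]
ft_force: [0.6, 0.6, -0.0]
width: 85.3
gripper_force: 0.0
```

jog_arm([
  [0,0,0],
  [0,0,0],
  [0,0,0],
  [0,0,0],
  [0,0,0],
], roll=[0.09,0.18,0.27,0.36,0.45], grip=[1,1,1,1,1])

```text
time: 28.8
eef_pos: [103.8, -662.8, 480.5]
ee_rot: [-0.011, 0.609, 0.793, 0.034]
ft_force: [-0.5, -0.5, -0.2]
width: 85.4
gripper_force: 0.0
```

jog_arm([
  [0,0,0],
  [0,0,0],
  [0,0,0],
  [0,0,0],
  [0,0,0],
], roll=[0.09,0.14,0.14,0.14,0.14], grip=[1,1,1,1,1])

```text
time: 29.3
eef_pos: [103.8, -662.8, 480.8]
ee_rot: [-0.015, 0.689, 0.724, 0.032]
ft_force: [-0.3, -1.1, 0.5]
width: 85.4
gripper_force: 0.0
```

```bash
cat > kin.py <<'E'
import numpy as np
from scipy.spatial.transform import Rotation as R
from scipy.optimize import least_squares
LO=np.array([-2.99,-.84,-1.1,-1.84,-1.51,-3.14]);HI=np.array([2.99,1.86,1.16,2.11,1.56,3.14])
def fk(q,k):
    a,h,L1,L2x,L2z,d4,dy,d5,d6=k
    Rz=R.from_euler('z',q[0]);A=lambda t:R.from_euler('y',t)
    p=np.array([a,dy,h])+A(q[1]).apply([0,0,L1])+A(q[1]-q[2]).apply([L2x,0,L2z])
    Rw=Rz*A(q[1]-q[2]+q[3])            # x axis = tool z at P=pi/2 -> down
    Rt=Rw*R.from_euler('z',q[4]*S5)     # j5
    p=Rz.apply(p)+Rw.apply([d5,0,d4])+Rt.apply([d6,0,0])
    Rtool=Rt*R.from_matrix(np.array([[0,0,1],[0,1,0],[-1,0,0.]]))*R.from_euler('z',q[5]+O6)
    return p,Rtool
S5=1;O6=0
D=[([1.08328,.104615,.096565,1.56386,0,1.3531],[159.878,578.22,404.02]),([1.14536,.98212,1.15564,1.69213,.00512,1.4152],[223.39,808.65,355.11]),
([1.11881,.40341,.24923,1.31832,.01272,1.38932],[191.86,695.69,299.47]),([-.24001,.29762,.05648,1.32052,.09661,.03309],[661.96,-15.68,263.32]),
([-.397,-.16,-.026,1.705,.097,-1.989],[502.81,-56.75,479.75]),([-1.617,.682,1.155,2.111,.02,-3.141],[101.41,-669.45,580.84])]
def fit(D=D):
    g=lambda k:np.concatenate([fk(np.array(q),k)[0]-p for q,p in D]+[.003*(k-k0)])
    k0=np.array([0,300,350,350,0,0,130,0,100.]);return least_squares(g,k0)
E
python3 - <<'E'
from h import *
import kin
np.set_printoptions(suppress=True);s=manip.state();T=tool();print(T.round(3),s['joints'].round(4).tolist())
D=kin.D+[(s['joints'],T[:3,3])]
r=kin.fit(D);print(r.x.round(1),np.round(r.fun[:-9],1))
for s5 in(1,-1):
    kin.S5=s5;r=kin.fit(D);print(s5,r.cost);Rt=kin.fk(s['joints'],r.x)[1].as_matrix();print((Rt.T@T[:3,:3]).round(3))
E
```

```text
[[  -0.049    0.999    0.023  103.787]
 [   0.997    0.048    0.067 -662.822]
 [   0.066    0.026   -0.997  480.787]
 [   0.       0.       0.       1.   ]] [-1.6138, 0.4403, 0.6282, 1.8268, 0.0201, -0.0924]
[ -0.1 295.3 337.2 550.   45.5   0.5 129.6 138.4 129.3] [-0.  -0.  -0.   0.   0.  -0.1 -0.  -0.   0.1  0.  -0.   0.1  0.   0.
 -0.1 -0.   0.1  0.2 -0.  -0.1 -0.1]
1 0.342279906290635
[[ 1.  0.  0.]
 [-0.  1. -0.]
 [-0.  0.  1.]]
-1 1.961477448739863
[[ 1.     0.    -0.004]
 [ 0.     0.999  0.04 ]
 [ 0.004 -0.04   0.999]]
```

```bash
cat > sim.py <<'E'
from kin import *
import kin
K=np.array([0,0,0,0,0,0,0,0,0.])
def setK(x):
    global K;K=x
def ik(p,Rt,q0,wr=200.,n=1):
    f=lambda q:np.r_[fk(q,K)[0]-p,wr*(fk(q,K)[1].inv()*Rt).as_rotvec()]
    r=least_squares(f,np.clip(q0,LO+1e-3,HI-1e-3),bounds=(LO,HI));return r.x,np.linalg.norm(r.fun[:3]),np.linalg.norm(r.fun[3:])/wr
def push(q,dp,calls,wr,rows=5):
    p,Rt=fk(q,K)
    for c in range(calls):
        tgt=p+Rt.apply(np.array(dp)*400)
        R0=Rt
        for i in range(rows):
            s=tgt-p;n=np.linalg.norm(s);s=s*min(1,50/n)
            q,_,_=ik(p+s,R0,q,wr);p,Rt=fk(q,K)
    return q
E
python3 - <<'E'
from sim import *
import sim,kin
from h import *
np.set_printoptions(suppress=True)
s=manip.state();T=tool();r=kin.fit(kin.D+[(s['joints'],T[:3,3])]);setK(r.x);np.save("K.npy",r.x)
# calibrate wr
qA=np.array(kin.D[0][0])
for wr in(50,100,200,400,800):
    for mode in(1,3):
        q=push(qA,[0,1,0],mode,wr);p,Rt=fk(q,sim.K);print(wr,mode,p.round(0),Rt.as_matrix()[:,2].round(3))
# feasibility
def RT(th,psi=0,phi=0,flip=1):
    z=np.array([0,-np.sin(th),-np.cos(th)]);y=np.array([1.,0,0])*flip;x=np.cross(y,z)
    return R.from_euler('z',psi)*R.from_matrix(np.c_[x,y,z])*R.from_euler('z',phi)
H0=np.array([512.5,140,59]);H1=H0+[0,0,112];H2=np.array([556,-165,171])
for th in(45,55,60,65,70,80):
  for flip in(1,-1):
    t=np.radians(th);out=[]
    q=None
    for q0 in ([-.2,.3,.1,1.3,.8,.5*flip],[.2,.3,.1,1.3,.8,-1.5],[.0,.6,.1,.5,1,1.5]):
        q,ep,er=ik(H0-155*RT(t,0,0,flip).as_matrix()[:,2],RT(t,0,0,flip),np.array(q0))
        if ep<1 and er<.01: break
    out.append((ep,er));js=[q.round(2)]
    for H,phi in((H1,0),(H2,0),(H2,25),(H2,50),(H2,-25),(H2,-50)):
        Rm=RT(t,0,np.radians(phi),flip);q,ep,er=ik(H-155*Rm.as_matrix()[:,2],Rm,q);out.append((ep,er));js.append(q.round(2))
    print(th,flip,[f"{a:.0f}/{b:.2f}" for a,b in out],js[0],js[2])
E
python3 - <<'E'
from h import *
W=np.load("scene0.npy");im=cv2.imread("pics/scene0.png")
hsv=cv2.cvtColor(im,cv2.COLOR_BGR2HSV);H=hsv[...,0].astype(int)
m=((H>172)|(H<8))&(hsv[...,1]>120);v,u=np.indices(m.shape);m&=(u>150)&(u<205)&(v>170)&(v<250)&(W[...,1]>-285)&(W[...,1]<-235)
P=W[m];print(len(P),P.min(0).round(),P.max(0).round())
c=np.polyfit(P[:,0],P[:,1],1);print("plate y=",c,"angle",np.degrees(np.arctan(c[0])))
# plate surface points
g=(W[...,1]>-300)&(W[...,1]<-230)&(W[...,0]>430)&(W[...,0]<700)&(W[...,2]>80)&(W[...,2]<260)
Q=W[g];A=np.c_[Q[:,0],Q[:,2],np.ones(len(Q))];w=np.ones(len(Q),bool)
for _ in range(5):
    x=np.linalg.lstsq(A[w],Q[w,1],rcond=None)[0];w=abs(A@x-Q[:,1])<4
print(w.sum(),x,"yaw",np.degrees(np.arctan(x[0])),"at x=560",x[0]*560+x[1]*163+x[2])
E
```

```text
50 1 [226. 818. 403.] [ 0.055  0.15  -0.987]
50 3 [ 290. 1069.  608.] [0.271 0.951 0.149]
100 1 [225. 814. 401.] [ 0.049  0.135 -0.99 ]
100 3 [ 288. 1054.  538.] [ 0.296  0.927 -0.23 ]
200 1 [223. 805. 397.] [ 0.035  0.096 -0.995]
200 3 [265. 961. 402.] [ 0.209  0.593 -0.777]
400 1 [219. 792. 391.] [ 0.016  0.043 -0.999]
400 3 [240. 867. 307.] [ 0.07   0.193 -0.979]
800 1 [217. 785. 388.] [ 0.005  0.013 -1.   ]
800 3 [231. 835. 278.] [ 0.018  0.05  -0.999]
45 1 ['0/0.00', '0/0.00', '0/0.00', '0/0.00', '0/0.00', '0/0.00', '0/0.00'] [ 0.38  0.43 -0.05  1.44 -0.72  2.08] [-0.17 -0.06 -0.37  1.09 -0.77  1.33]
45 -1 ['0/0.00', '0/0.00', '0/0.00', '0/0.00', '0/0.00', '0/0.00', '0/0.00'] [ 0.38  0.43 -0.05  1.44 -0.72 -1.06] [-0.17 -0.06 -0.37  1.09 -0.77 -1.81]
55 1 ['0/0.00', '0/0.00', '0/0.00', '0/0.00', '0/0.00', '0/0.00', '0/0.00'] [ 0.42  0.6   0.08  1.58 -0.84  2.24] [-0.11 -0.01 -0.39  1.03 -0.95  1.38]
55 -1 ['0/0.00', '0/0.00', '0/0.00', '0/0.00', '0/0.00', '0/0.00', '0/0.00'] [ 0.42  0.6   0.08  1.58 -0.84 -0.91] [-0.11 -0.01 -0.39  1.03 -0.95 -1.76]
60 1 ['0/0.00', '0/0.00', '0/
[... 710 characters left out ...]
.42  0.93 -1.22  1.43]
70 -1 ['0/0.00', '0/0.00', '0/0.00', '0/0.00', '0/0.00', '0/0.00', '0/0.00'] [ 0.47  0.9   0.32  1.89 -0.99 -0.59] [-0.05  0.08 -0.42  0.93 -1.22 -1.71]
80 1 ['1/0.03', '5/0.09', '0/0.00', '0/0.00', '0/0.00', '0/0.00', '0/0.00'] [ 0.49  1.1   0.48  2.11 -1.06  2.78] [-0.03  0.15 -0.44  0.83 -1.39  1.42]
80 -1 ['35/0.55', '35/0.55', '2/0.18', '2/0.20', '11/0.27', '5/0.14', '5/0.09'] [ 0.46  0.61 -0.57 -1.22 -1.51  3.14] [-0.03  0.18 -0.79 -0.97 -1.51  3.14]
178 [ 497. -270.  117.] [ 612. -254.  203.]
plate y= [ 5.70694308e-02 -2.90708446e+02] angle 3.2662945773074643
4049 [ 5.42286752e-02 -2.77342683e-04 -2.89378223e+02] yaw 3.104033871509637 at x=560 -259.0553717990178
```

```bash
cat > drift.py <<'E'
from sim import *
import sim
setK(np.load("K.npy"))
def ik2(p,Rt,q0,wr):
    f=lambda q:np.r_[fk(q,sim.K)[0]-p,wr*(fk(q,sim.K)[1].inv()*Rt).as_rotvec()]
    return least_squares(f,np.clip(q0,LO+1e-3,HI-1e-3),bounds=(LO,HI),max_nfev=12).x
sim.ik=lambda p,Rt,q,wr=550:(ik2(p,Rt,q,wr),0,0)
if __name__=="__main__":
    from workcell import manip
    np.set_printoptions(suppress=True)
    qA=np.array([1.08328,.104615,.096565,1.56386,0,1.3531])
    for wr in (500,600):
        q=push(qA,[0,1,0],3,wr);p,Rt=fk(q,sim.K);print(wr,p.round(),Rt.as_matrix()[:,2].round(3))
    q0=manip.state()['joints']
    for name,d in {"-x":[-1,0,0],"-x-z":[-.8,0,-.6],"-x+z":[-.8,0,.6],"-z":[0,0,-1],"-x-.3z":[-1,0,-.3]}.items():
        q=q0;o=[]
        for i in range(6):
            q=push(q,d,2,550);p,Rt=fk(q,sim.K);z=Rt.as_matrix()[:,2]
            o.append((round(np.degrees(np.arctan2(-z[1],-z[2]))),p.round().tolist()))
        print(name,o,q.round(2))
E
time python3 drift.py
```

```text
500 [235. 852. 293.] [ 0.046  0.126 -0.991]
600 [233. 843. 285.] [ 0.032  0.088 -0.996]
-x [(0, [94.0, -828.0, 341.0]), (5, [81.0, -881.0, 250.0]), (10, [72.0, -914.0, 214.0]), (15, [65.0, -937.0, 219.0]), (20, [60.0, -954.0, 251.0]), (25, [57.0, -965.0, 301.0])] [-1.65  1.08  1.16  1.21  0.06 -0.11]
-x-z [(0, [82.0, -731.0, 526.0]), (5, [65.0, -735.0, 552.0]), (9, [53.0, -730.0, 588.0]), (13, [46.0, -717.0, 630.0]), (18, [42.0, -698.0, 675.0]), (22, [40.0, -673.0, 722.0])] [-1.72  0.49  1.16  1.86  0.07 -0.18]
-x+z [(-1, [110.0, -870.0, 145.0]), (4, [99.0, -893.0, -89.0]), (9, [87.0, -888.0, -218.0]), (13, [78.0, -887.0, -276.0]), (17, [72.0, -898.0, -290.0]), (21, [67.0, -918.0, -278.0])] [-1.65  1.74  1.16  0.63  0.06 -0.11]
-z [(3, [81.0, -567.0, 688.0]), (10, [73.0, -475.0, 765.0]), (18, [84.0, -396.0, 823.0]), (26, [116.0, -312.0, 871.0]), (34, [156.0, -212.0, 907.0]), (41, [155.0, -113.0, 929.0])] [-1.16 -0.45  0.78  2.11 -0.25  0.26]
-x-.3z [(0, [88.0, -790.0, 427.0]), (5, [73.0, -830.0, 394.0]), (10, [63.0, -853.0, 396.0]), (15, [57.0, -866.0, 423.0]), (20, [52.0, -869.0, 467.0]), (25, [49.0, -863.0, 522.0])] [-1.67  0.8   1.16  1.5   0.06 -0.13]
real	0m10.286s
user	0m10.917s
sys	0m0.060s
```

jog_arm([
  [-1,0,-0.3],
  [-1,0,-0.3],
  [-1,0,-0.3],
  [-1,0,-0.3],
  [-1,0,-0.3],
], roll=[0,0,0,0,0], grip=[1,1,1,1,1])

```text
time: 29.8
eef_pos: [99.1, -753.3, 474.3]
ee_rot: [-0.0, 0.69, 0.723, 0.019]
ft_force: [0.5, 1.1, 0.6]
width: 85.5
gripper_force: 0.0
```

jog_arm([
  [-1,0,-0.3],
  [-1,0,-0.3],
  [-1,0,-0.3],
  [-1,0,-0.3],
  [-1,0,-0.3],
], roll=[0,0,0,0,0], grip=[1,1,1,1,1])

```text
time: 30.3
eef_pos: [89.5, -780.0, 452.0]
ee_rot: [0.018, 0.691, 0.723, 0.003]
ft_force: [-0.5, 0.1, 0.1]
width: 85.3
gripper_force: 0.0
```

jog_arm([
  [-1,0,-0.3],
  [-1,0,-0.3],
  [-1,0,-0.3],
  [-1,0,-0.3],
  [-1,0,-0.3],
], roll=[0,0,0,0,0], grip=[1,1,1,1,1])

```text
time: 30.8
eef_pos: [81.6, -801.4, 436.0]
ee_rot: [0.034, 0.691, 0.722, -0.013]
ft_force: [0.0, -1.3, -0.4]
width: 85.9
gripper_force: 0.0
```

jog_arm([
  [-1,0,-0.3],
  [-1,0,-0.3],
  [-1,0,-0.3],
  [-1,0,-0.3],
  [-1,0,-0.3],
], roll=[0,0,0,0,0], grip=[1,1,1,1,1])

```text
time: 31.3
eef_pos: [75.1, -818.0, 429.9]
ee_rot: [0.051, 0.69, 0.721, -0.029]
ft_force: [-0.5, 0.2, -0.7]
width: 85.3
gripper_force: 0.0
```

jog_arm([
  [-1,0,-0.3],
  [-1,0,-0.3],
  [-1,0,-0.3],
  [-1,0,-0.3],
  [-1,0,-0.3],
], roll=[0,0,0,0,0], grip=[1,1,1,1,1])

```text
time: 31.8
eef_pos: [69.8, -830.9, 432.0]
ee_rot: [0.068, 0.689, 0.72, -0.046]
ft_force: [-0.3, 0.2, 0.7]
width: 85.5
gripper_force: 0.0
```

jog_arm([
  [-1,0,-0.3],
  [-1,0,-0.3],
  [-1,0,-0.3],
  [-1,0,-0.3],
  [-1,0,-0.3],
], roll=[0,0,0,0,0], grip=[1,1,1,1,1])

```text
time: 32.3
eef_pos: [65.4, -840.6, 440.8]
ee_rot: [0.085, 0.688, 0.718, -0.062]
ft_force: [0.4, -0.1, -0.4]
width: 85.5
gripper_force: 0.0
```

jog_arm([
  [-1,0,-0.3],
  [-1,0,-0.3],
  [-1,0,-0.3],
  [-1,0,-0.3],
  [-1,0,-0.3],
], roll=[0,0,0,0,0], grip=[1,1,1,1,1])

```text
time: 32.8
eef_pos: [61.8, -847.4, 455.2]
ee_rot: [0.102, 0.686, 0.716, -0.08]
ft_force: [-0.3, 0.7, 0.5]
width: 85.5
gripper_force: 0.0
```

jog_arm([
  [-1,0,-0.3],
  [-1,0,-0.3],
  [-1,0,-0.3],
  [-1,0,-0.3],
  [-1,0,-0.3],
], roll=[0,0,0,0,0], grip=[1,1,1,1,1])

```text
time: 33.3
eef_pos: [58.8, -851.5, 474.4]
ee_rot: [0.119, 0.684, 0.713, -0.097]
ft_force: [0.0, 0.3, -0.0]
width: 85.6
gripper_force: 0.0
```

Run:
```python
from h import *
np.set_printoptions(suppress=True);print(tool().round(3),manip.state()['joints'].round(3))
```

```text
[[  -0.035    0.999    0.037   58.763]
 [   0.953    0.045   -0.3   -851.526]
 [  -0.302    0.024   -0.953  474.382]
 [   0.       0.       0.       1.   ]] [-1.664  0.846  1.155  1.579  0.065 -0.125]
```

jog_arm([
  [-1,0,0],
  [-1,0,0],
  [-1,0,0],
  [-1,0,0],
  [-1,0,0],
], roll=[0,0,0,0,0], grip=[1,1,1,1,1])

```text
time: 33.8
eef_pos: [58.3, -878.3, 451.5]
ee_rot: [0.135, 0.682, 0.71, -0.114]
ft_force: [0.1, -0.3, 1.0]
width: 85.5
gripper_force: 0.0
```

jog_arm([
  [-1,0,0],
  [-1,0,0],
  [-1,0,0],
  [-1,0,0],
  [-1,0,0],
], roll=[0,0,0,0,0], grip=[1,1,1,1,1])

```text
time: 34.3
eef_pos: [57.8, -898.6, 440.9]
ee_rot: [0.152, 0.679, 0.706, -0.131]
ft_force: [0.2, 0.5, 0.4]
width: 85.8
gripper_force: 0.0
```

jog_arm([
  [-1,0,0],
  [-1,0,0],
  [-1,0,0],
  [-1,0,0],
  [-1,0,0],
], roll=[0,0,0,0,0], grip=[1,1,1,1,1])

```text
time: 34.8
eef_pos: [57.1, -914.3, 439.1]
ee_rot: [0.17, 0.676, 0.702, -0.148]
ft_force: [-0.4, -0.2, 0.5]
width: 85.6
gripper_force: 0.0
```

jog_arm([
  [-1,0,0],
  [-1,0,0],
  [-1,0,0],
  [-1,0,0],
  [-1,0,0],
], roll=[0,0,0,0,0], grip=[1,1,1,1,1])

```text
time: 35.3
eef_pos: [56.3, -926.2, 445.2]
ee_rot: [0.186, 0.672, 0.698, -0.166]
ft_force: [-0.0, 0.0, 0.4]
width: 85.5
gripper_force: 0.0
```

jog_arm([
  [-1,0,0],
  [-1,0,0],
  [-1,0,0],
  [-1,0,0],
  [-1,0,0],
], roll=[0,0,0,0,0], grip=[1,1,1,1,1])

```text
time: 35.8
eef_pos: [55.4, -934.6, 458.1]
ee_rot: [0.203, 0.668, 0.693, -0.183]
ft_force: [0.1, 1.1, -0.8]
width: 85.6
gripper_force: 0.0
```

jog_arm([
  [-1,0,0],
  [-1,0,0],
  [-1,0,0],
  [-1,0,0],
  [-1,0,0],
], roll=[0,0,0,0,0], grip=[1,1,1,1,1])

```text
time: 36.3
eef_pos: [54.4, -940.0, 476.7]
ee_rot: [0.22, 0.663, 0.687, -0.199]
ft_force: [-0.1, -0.3, -0.7]
width: 85.3
gripper_force: 0.0
```

jog_arm([
  [-1,0,0],
  [-1,0,0],
  [-1,0,0],
  [-1,0,0],
  [-1,0,0],
], roll=[0,0,0,0,0], grip=[1,1,1,1,1])

```text
time: 36.8
eef_pos: [53.3, -942.6, 499.9]
ee_rot: [0.236, 0.658, 0.682, -0.216]
ft_force: [-0.0, 0.1, -0.5]
width: 85.1
gripper_force: 0.0
```

jog_arm([
  [-1,0,0],
  [-1,0,0],
  [-1,0,0],
  [-1,0,0],
  [-1,0,0],
], roll=[0,0,0,0,0], grip=[1,1,1,1,1])

```text
time: 37.3
eef_pos: [52.2, -942.4, 527.0]
ee_rot: [0.252, 0.653, 0.675, -0.233]
ft_force: [-0.1, -0.2, 0.3]
width: 85.2
gripper_force: 0.0
```

jog_arm([
  [-1,0,0],
  [-1,0,0],
  [-1,0,0],
  [-1,0,0],
  [-1,0,0],
], roll=[0,0,0,0,0], grip=[1,1,1,1,1])

```text
time: 37.8
eef_pos: [51.0, -939.5, 557.3]
ee_rot: [0.268, 0.647, 0.669, -0.249]
ft_force: [-0.6, 0.3, -0.5]
width: 85.7
gripper_force: 0.0
```

jog_arm([
  [-1,0,0],
  [-1,0,0],
  [-1,0,0],
  [-1,0,0],
  [-1,0,0],
], roll=[0,0,0,0,0], grip=[1,1,1,1,1])

```text
time: 38.3
eef_pos: [49.7, -934.0, 590.0]
ee_rot: [0.284, 0.641, 0.662, -0.265]
ft_force: [-0.2, -0.5, 0.3]
width: 85.6
gripper_force: 0.0
```

jog_arm([
  [-1,0,0],
  [-1,0,0],
  [-1,0,0],
  [-1,0,0],
  [-1,0,0],
], roll=[0,0,0,0,0], grip=[1,1,1,1,1])

```text
time: 38.8
eef_pos: [48.4, -926.0, 624.6]
ee_rot: [0.3, 0.635, 0.655, -0.28]
ft_force: [0.5, -0.1, 0.5]
width: 85.5
gripper_force: 0.0
```

jog_arm([
  [-1,0,0],
  [-1,0,0],
  [-1,0,0],
  [-1,0,0],
  [-1,0,0],
], roll=[0,0,0,0,0], grip=[1,1,1,1,1])

```text
time: 39.3
eef_pos: [47.1, -915.4, 660.8]
ee_rot: [0.315, 0.628, 0.647, -0.296]
ft_force: [0.6, 0.5, -0.1]
width: 85.4
gripper_force: 0.0
```

Run:
```python
from h import *
np.set_printoptions(suppress=True);print(tool().round(3),manip.state()['joints'].round(3))
```

```text
[[  -0.014    0.999    0.036   47.08 ]
 [   0.626    0.037   -0.779 -915.401]
 [  -0.78     0.012   -0.626  660.84 ]
 [   0.       0.       0.       1.   ]] [-1.678  0.71   1.155  1.126  0.12  -0.081]
```

jog_arm([
  [-1,0,0],
  [-1,0,0],
  [-1,0,0],
  [-1,0,0],
  [-1,0,0],
], roll=[0,0,0,0,0], grip=[1,1,1,1,1])

```text
time: 39.8
eef_pos: [45.6, -902.3, 697.7]
ee_rot: [0.33, 0.62, 0.639, -0.312]
ft_force: [0.9, -0.4, -0.2]
width: 85.8
gripper_force: 0.0
```

jog_arm([
  [-1,0,0],
  [-1,0,0],
  [-1,0,0],
  [-1,0,0],
  [-1,0,0],
], roll=[0,0,0,0,0], grip=[1,1,1,1,1])

```text
time: 40.3
eef_pos: [44.2, -886.8, 735.1]
ee_rot: [0.345, 0.613, 0.631, -0.327]
ft_force: [-0.2, 0.4, 0.3]
width: 85.2
gripper_force: 0.0
```

jog_arm([
  [-1,0,0],
  [-1,0,0],
  [-1,0,0],
  [-1,0,0],
  [-1,0,0],
], roll=[0,0,0,0,0], grip=[1,1,1,1,1])

```text
time: 40.8
eef_pos: [42.7, -869.0, 772.7]
ee_rot: [0.36, 0.605, 0.623, -0.342]
ft_force: [0.2, 0.1, -0.6]
width: 85.3
gripper_force: 0.0
```

```bash
cat > path.py <<'E'
from h import *
from sim import *
import sim
np.set_printoptions(suppress=True)
setK(np.load("K.npy"))
def path(pts,d=0,rolls=None,verbose=True):
    """pts: world points of the point d ahead of TCP. prints dp per leg in tool axes (rolls applied before leg) and IK check"""
    T=tool();Rt=R.from_matrix(T[:3,:3]);q=manip.state()["joints"];p0=T[:3,3]+d*T[:3,2]
    for i,p in enumerate(pts):
        p=np.array(p,float);worst=(0,0);qm=[]
        ro=np.radians(90*(rolls[i] if rolls else 0))
        n=max(3,int(np.linalg.norm(p-p0)/50))
        qs=q
        for s in np.linspace(0,1,n+1)[1:]:
            Rn=Rt*R.from_euler('z',ro*s);c=p0+s*(p-p0)-d*Rn.as_matrix()[:,2]
            qn,ep,er=ik(c,Rn,q);worst=max(worst,(ep,er));qm.append(abs(qn-q).max());q=qn
        Rn=Rt*R.from_euler('z',ro)
        dp=Rt.inv().apply((p-d*Rn.as_matrix()[:,2])-(p0-d*Rt.as_matrix()[:,2]))/400
        print(i,"dp",dp.round(3),"roll",rolls[i] if rolls else 0,"mm",round(400*np.linalg.norm(dp)),"err",np.round(worst,2),"maxstep",np.round(max(qm),2),"q",q.round(2))
        p0=p;Rt=Rn
E
python3 - <<'E'
from path import *
T=tool();print(T.round(3),manip.state()['joints'].round(2))
path([[250,-600,560],[430,-150,500],[505,300,400]])
E
```

```text
[[  -0.008    0.999    0.035   42.655]
 [   0.508    0.034   -0.861 -868.994]
 [  -0.861    0.01    -0.508  772.701]
 [   0.       0.       0.       1.   ]] [-1.69  0.59  1.15  1.1   0.14 -0.07]
0 dp [ 0.795  0.536 -0.291] roll 0 mm 401 err [0. 0.] maxstep 0.38 q [-1.34 -0.4  -0.32  0.62 -0.16  0.11]
1 dp [ 0.697  0.487 -0.877] roll 0 mm 488 err [0. 0.] maxstep 0.16 q [-0.4  -0.68 -0.54  1.08 -0.89  0.84]
2 dp [ 0.785  0.223 -0.835] roll 0 mm 467 err [0. 0.] maxstep 0.22 q [ 0.49  0.51  0.4   2.1  -0.89  2.34]
```

jog_arm([
  [0.06,0.04,-0.02],
  [0.14,0.1,-0.05],
  [0.2,0.13,-0.07],
  [0.26,0.18,-0.09],
  [0.26,0.18,-0.09],
], roll=[0,0,0,0,0], grip=[1,1,1,1,1])

```text
time: 41.3
eef_pos: [115.1, -781.5, 693.1]
ee_rot: [0.357, 0.607, 0.625, -0.337]
ft_force: [0.3, -0.4, -1.1]
width: 85.8
gripper_force: 0.0
```

jog_arm([
  [0.06,0.04,-0.02],
  [0.14,0.1,-0.05],
  [0.2,0.13,-0.07],
  [0.26,0.18,-0.09],
  [0.26,0.18,-0.09],
], roll=[0,0,0,0,0], grip=[1,1,1,1,1])

```text
time: 41.8
eef_pos: [184.2, -695.5, 629.0]
ee_rot: [0.359, 0.605, 0.624, -0.34]
ft_force: [-0.4, 0.5, -0.8]
width: 85.2
gripper_force: 0.0
```

jog_arm([
  [0.06,0.04,-0.02],
  [0.14,0.1,-0.05],
  [0.2,0.13,-0.07],
  [0.26,0.18,-0.09],
  [0.26,0.18,-0.09],
], roll=[0,0,0,0,0], grip=[1,1,1,1,1])

```text
time: 42.3
eef_pos: [253.5, -609.7, 559.3]
ee_rot: [0.36, 0.605, 0.624, -0.34]
ft_force: [0.3, 0.5, -0.5]
width: 85.3
gripper_force: 0.0
```

jog_arm([
  [0.045,0.03,-0.06],
  [0.09,0.06,-0.11],
  [0.13,0.09,-0.17],
  [0.17,0.12,-0.22],
  [0.17,0.12,-0.22],
], roll=[0,0,0,0,0], grip=[1,1,1,1,1])

```text
time: 42.8
eef_pos: [297.1, -497.6, 549.8]
ee_rot: [0.361, 0.604, 0.622, -0.342]
ft_force: [-0.3, -0.3, 0.8]
width: 85.6
gripper_force: 0.0
```

jog_arm([
  [0.045,0.03,-0.06],
  [0.09,0.06,-0.11],
  [0.13,0.09,-0.17],
  [0.17,0.12,-0.22],
  [0.17,0.12,-0.22],
], roll=[0,0,0,0,0], grip=[1,1,1,1,1])

```text
time: 43.3
eef_pos: [341.5, -385.9, 535.8]
ee_rot: [0.361, 0.605, 0.623, -0.341]
ft_force: [1.5, -0.8, -0.3]
width: 85.3
gripper_force: 0.0
```

Run:
```python
from path import *
T=tool();print(T.round(3),manip.state()['joints'].round(2))
path([[430,-150,480],[490,130,380],[505,290,290]])
```

```text
[[  -0.008    0.999    0.037  341.45 ]
 [   0.506    0.036   -0.862 -385.949]
 [  -0.862    0.012   -0.506  535.811]
 [   0.       0.       0.       1.   ]] [-0.99 -0.77 -0.59  0.78 -0.46  0.31]
0 dp [ 0.417  0.241 -0.429] roll 0 mm 258 err [0. 0.] maxstep 0.15 q [-0.4  -0.7  -0.59  1.05 -0.89  0.83]
1 dp [ 0.569  0.172 -0.471] roll 0 mm 303 err [0. 0.] maxstep 0.2 q [ 0.22  0.05 -0.13  1.68 -1.01  1.92]
2 dp [ 0.396  0.049 -0.229] roll 0 mm 184 err [0. 0.] maxstep 0.16 q [ 0.47  0.52  0.23  1.89 -0.9   2.32]
```

jog_arm([
  [0.05,0.03,-0.05],
  [0.1,0.06,-0.1],
  [0.15,0.09,-0.15],
  [0.209,0.12,-0.215],
  [0.209,0.12,-0.215],
], roll=[0,0,0,0,0], grip=[1,1,1,1,1])

```text
time: 43.8
eef_pos: [386.0, -267.5, 506.6]
ee_rot: [0.36, 0.605, 0.623, -0.341]
ft_force: [-0.1, -0.8, 0.9]
width: 85.4
gripper_force: 0.0
```

jog_arm([
  [0.05,0.03,-0.05],
  [0.1,0.06,-0.1],
  [0.15,0.09,-0.15],
  [0.209,0.12,-0.215],
  [0.209,0.12,-0.215],
], roll=[0,0,0,0,0], grip=[1,1,1,1,1])

```text
time: 44.3
eef_pos: [430.7, -149.5, 478.0]
ee_rot: [0.36, 0.605, 0.624, -0.341]
ft_force: [1.1, 0.2, 0.4]
width: 85.7
gripper_force: 0.0
```

jog_arm([
  [0.06,0.02,-0.05],
  [0.12,0.04,-0.1],
  [0.18,0.06,-0.15],
  [0.24,0.08,-0.2],
  [0.284,0.086,-0.235],
], roll=[0,0,0,0,0], grip=[1,1,1,1,1])

```text
time: 44.8
eef_pos: [460.8, -11.1, 428.3]
ee_rot: [0.359, 0.606, 0.622, -0.341]
ft_force: [-0.1, -0.1, -0.5]
width: 85.0
gripper_force: 0.0
```

jog_arm([
  [0.06,0.02,-0.05],
  [0.12,0.04,-0.1],
  [0.18,0.06,-0.15],
  [0.24,0.08,-0.2],
  [0.284,0.086,-0.235],
], roll=[0,0,0,0,0], grip=[1,1,1,1,1])

```text
time: 45.3
eef_pos: [491.6, 128.9, 377.7]
ee_rot: [0.359, 0.606, 0.622, -0.341]
ft_force: [0.3, -0.1, 0.2]
width: 85.3
gripper_force: 0.0
```

jog_arm([
  [0.08,0.01,-0.05],
  [0.16,0.02,-0.1],
  [0.24,0.03,-0.15],
  [0.32,0.04,-0.2],
  [0.396,0.049,-0.229],
], roll=[0,0,0,0,0], grip=[1,1,1,1,1])

```text
time: 45.8
eef_pos: [506.7, 289.3, 287.7]
ee_rot: [0.359, 0.607, 0.622, -0.341]
ft_force: [0.7, 0.4, -0.7]
width: 85.4
gripper_force: 0.0
```

Run:
```python
from path import *
im,W=grab("wrist");cv2.imwrite("pics/w9.png",im)
hsv=cv2.cvtColor(im,cv2.COLOR_BGR2HSV)
m=(hsv[...,0]<22)&(hsv[...,0]>3)&(hsv[...,1]>60)&(W[...,2]>55)&(W[...,2]<85)&(abs(W[...,0]-512)<30)&(W[...,1]>90)&(W[...,1]<190)
P=W[m];t=P[P[:,2]>70];print(len(P),len(t),P.min(0).round(),P.max(0).round(), np.median(t,0).round(1),cv2.minAreaRect(t[:,:2].astype(np.float32)))
e=np.linalg.eigh(np.cov(t[:,:2].T))[1][:,1];print(np.degrees(np.arctan2(e[1],e[0])))
teethers(im,W,["coral","lilac","yellow"],(380,-300,650,60))
T=tool();print(T.round(3),manip.state()['joints'].round(2))
path([[512.5,140,110],[512.5,140,59]],155)
```

```text
4255 4255 [497. 104.  73.] [521. 174.  79.] [508.5 148.9  76.8] ((508.6519775390625, 139.33831787109375), (21.73887062072754, 69.83515167236328), 2.056502342224121)
92.01761570007056
coral 277 c [ 518.6 -156.7] sz [78. 30.] axis 88.4 med [ 518. -149.   69.]
lilac 543 c [518.6 -96.4] sz [ 32. 121.] axis 83.4 med [520. -80.  68.]
yellow 1078 c [514.6 -32.2] sz [ 32. 120.] axis 87.6 med [515.   3.  66.]
[[ -0.011   0.999   0.031 505.829]
 [  0.509   0.032  -0.86  291.278]
 [ -0.861   0.006  -0.509 282.405]
 [  0.      0.      0.      1.   ]] [ 0.47  0.54  0.23  1.88 -0.89  2.32]
0 dp [0.178 0.002 0.158] roll 0 mm 95 err [0. 0.] maxstep 0.06 q [ 0.45  0.58  0.12  1.7  -0.91  2.29]
1 dp [ 0.11  -0.001  0.065] roll 0 mm 51 err [0. 0.] maxstep 0.03 q [ 0.45  0.65  0.1   1.62 -0.91  2.29]
```

View pics/w9.png

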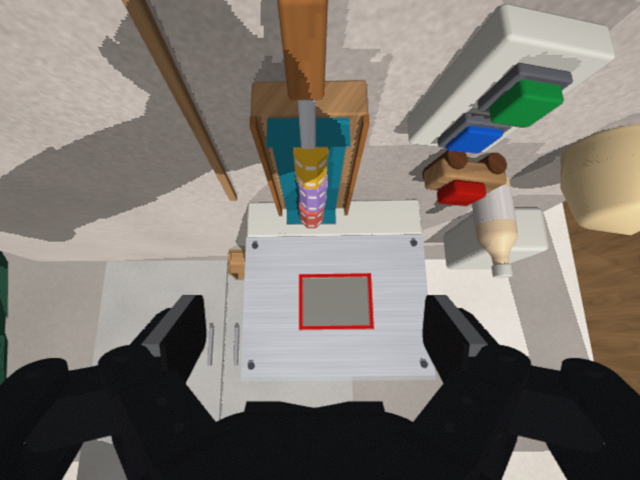

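Wrist view (upside down, looking toward the steriliser): the handle is at (305,55), the loaded hull at (315,180), and the slot's red frame spans (300–372, 275–328). I'll lower onto the handle and grip.

jog_arm([
  [0.08,-0.004,0.07],
  [0.15,-0.006,0.14],
  [0.2,-0.006,0.171],
  [0.26,-0.006,0.205],
  [0.288,-0.006,0.223],
], roll=[0,0,0,0,0], grip=[1,1,1,1,1])

```text
time: 46.35
eef_pos: [505.5, 268.8, 141.4]
ee_rot: [0.358, 0.606, 0.622, -0.342]
ft_force: [-0.4, -0.4, -0.5]
width: 85.1
gripper_force: 0.0
```

Run:
```python
from path import *
path([[509.5,139.5,59]],155);print(manip.state()['ft_force'])
```

```text
0 dp [ 0.013 -0.002 -0.004] roll 0 mm 5 err [0. 0.] maxstep 0.0 q [ 0.45  0.64  0.09  1.62 -0.91  2.29]
[-0.37979676 -0.44108675 -0.54299419]
```

jog_arm([
  [0.011,-0.002,-0.002],
  [0.011,-0.002,-0.002],
  [0.011,-0.002,-0.002],
  [0.011,-0.002,-0.002],
  [0.011,-0.002,-0.002],
], roll=[0,0,0,0,0], grip=[-1,-1,-1,-1,-1])

```text
time: 46.85
eef_pos: [503.9, 273.7, 141.9]
ee_rot: [0.36, 0.605, 0.623, -0.341]
ft_force: [-0.1, 1.6, 2.3]
width: 21.4
gripper_force: 61.4
```

jog_arm([
  [0,0,0],
  [0,0,0],
  [0,0,0],
  [0,0,0],
  [0,0,0],
], roll=[0,0,0,0,0], grip=[-1,-1,-1,-1,-1])

```text
time: 47.35
eef_pos: [503.7, 273.6, 141.2]
ee_rot: [0.36, 0.605, 0.623, -0.341]
ft_force: [1.5, 3.0, 5.3]
width: 21.1
gripper_force: 61.8
```

jog_arm([
  [-0.006,0,-0.004],
  [-0.014,0,-0.009],
  [-0.024,0,-0.015],
  [-0.036,0,-0.022],
  [-0.05,0,-0.03],
], roll=[0,0,0,0,0], grip=[-1,-1,-1,-1,-1])

```text
time: 47.85
eef_pos: [503.2, 273.6, 164.4]
ee_rot: [0.36, 0.605, 0.623, -0.342]
ft_force: [-0.2, -0.1, -2.1]
width: 20.8
gripper_force: 60.9
```

Run:
```python
from path import *
im,W=grab("scene");cv2.imwrite("pics/s2.png",cv2.resize(im[130:360,150:480],None,fx=2,fy=2))
s=manip.state();print(s['width'],s['ft_force'],s['moment'],(tool()[:3,3]+155*tool()[:3,2]).round(1))
hsv=cv2.cvtColor(im,cv2.COLOR_BGR2HSV)
m=(hsv[...,0]>85)&(hsv[...,0]<105)&(hsv[...,1]>80)&(W[...,2]>30)&(W[...,2]<160)&(abs(W[...,0]-518)<60)&(abs(W[...,1]+87)<130)
P=W[m];
for y in(-190,-150,-100,-50,0):
    k=abs(P[:,1]-y)<8;print(y,k.sum(),np.percentile(P[k],[5,50,95],axis=0)[:,[0,2]].round().tolist() if k.any() else "")
```

```text
21.156344045795187 [ 0.15089967 -0.45054464 -0.42057698] [ 1.40986046 -0.02006506  0.03598856] [509.1 140.4  86.9]
-190 98 [[488.0, 59.0], [538.0, 68.0], [554.0, 83.0]]
-150 60 [[485.0, 58.0], [540.0, 61.0], [552.0, 63.0]]
-100 64 [[483.0, 58.0], [537.0, 61.0], [550.0, 65.0]]
-50 65 [[481.0, 58.0], [535.0, 61.0], [548.0, 64.0]]
0 65 [[480.0, 59.0], [535.0, 62.0], [547.0, 65.0]]
```

View pics/s2.png

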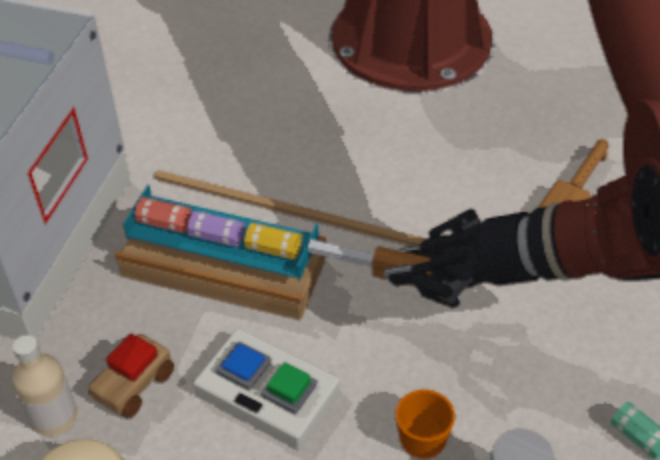

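Scene view: the boat hangs level in the grip at (220,240), all three teethers aboard, about 25 mm above the stand. I'll work out the insertion and the tip with clearances.

```bash
cat > tip.py <<'E'
from path import *
def frame():
    im,W=grab("wrist");cv2.imwrite("pics/wf.png",im);hsv=cv2.cvtColor(im,cv2.COLOR_BGR2HSV);H=hsv[...,0].astype(int)
    m=((H>172)|(H<8))&(hsv[...,1]>140)&(hsv[...,2]>60)&(W[...,1]<-240)&(W[...,1]>-285)&(W[...,2]>115)&(W[...,2]<215)
    return W[m]
S=np.array([554.5,-259.3,163.]);psi=np.radians(3.1)
n=np.array([np.sin(psi),-np.cos(psi),0]);l=np.array([np.cos(psi),np.sin(psi),0])   # into box, lateral (+x)
hd=np.radians(2.2);b=np.array([np.sin(hd),-np.cos(hd),0])
Rb0=np.c_[b,np.cross([0,0,1],b),[0,0,1]]
g=np.linspace
hull=np.array([[x,y,z] for x in g(-111,111,13) for y in (-35,0,35) for z in(0,18,36)])
neck=np.array([[x,y,z] for x in g(-191,-111,17) for y in(-6,6) for z in(18,30)])
def clear(gp,phi,Rt):
    Q=(Rt*R.from_euler('z',phi)*Rt.inv()).as_matrix()
    def w(P): return gp+(((P-np.array([-225,0,27]))@Rb0.T)@Q.T)-S   # grasp point is 3 above handle centre
    def sl(P):
        x=w(P);dn=x@n;dl=x@l;dz=x[:,2];inb=(dn>-3)&(dn<9)
        return min(np.min(np.where(inb,np.minimum(50-abs(dl),36-abs(dz)),99)),99),dn,dl,dz
    c1,dn,dl,dz=sl(hull);c2,_,_,_=sl(neck)
    return min(c1,c2),dn.min()-6,268+6-dn.max()-0,134-abs(dl).max(),(dz+163).min()-60,270-(dz+163).max()
E
python3 - <<'E'
from tip import *
P=frame();print(len(P),np.percentile(P,[1,50,99],axis=0).round(1))
if len(P)>20:
    c=np.polyfit(P[:,0],P[:,1],1);print("plate",c,np.degrees(np.arctan(c[0])),"centre",(P[:,0].min()+P[:,0].max())/2,(P[:,2].min()+P[:,2].max())/2)
Rt=R.from_matrix(tool()[:3,:3])
base=S-94*b+np.array([0,0,9])
print("base",base.round(1),[np.round(v) for v in clear(base,0,Rt)])
for ph in(-45,-30,-15,15,30,45):
    best=None
    for dd in range(0,45,5):
        for L in range(-45,46,5):
            for h in range(-30,31,5):
                gp=base+dd*n+L*l+[0,0,h];c=clear(gp,np.radians(ph),Rt);s=min(c[0],c[1],c[2],c[3]*.5,c[4]*.5)
                if best is None or s>best[0]: best=(s,dd,L,h,np.round(c))
    print(ph,best)
E
```

```text
158 [[ 502.5 -265.2  134.7]
 [ 505.3 -263.   160.4]
 [ 506.8 -260.8  185.2]]
plate [   0.13650291 -331.95392245] 7.7729999941164065 centre 504.6709727128707 160.0950965208064
base [ 550.9 -165.4  172. ] [np.float64(24.0), np.float64(13.0), np.float64(31.0), np.float64(95.0), np.float64(85.0), np.float64(89.0)]
-45 (np.float64(15.134366970336373), 25, -45, 5, array([21., 18., 15., 31., 32., 79.]))
-30 (np.float64(16.62207826287322), 15, -30, -10, array([19., 17., 17., 48., 43., 91.]))
-15 (np.float64(19.051141263022753), 10, 5, -10, array([24., 19., 20., 53., 63., 93.]))
15 (np.float64(17.46136321223926), 10, 35, -15, array([18., 17., 20., 75., 58., 98.]))
30 (np.float64(14.640262840612344), 15, 45, -10, array([16., 15., 19., 56., 42., 92.]))
45 (np.float64(12.523962328644686), 25, 45, 0, array([20., 16., 18., 25., 26., 84.]))
```

Run:
```python
import tip
from tip import *
tip.S[:]=[556,-259.2,163]
Rt=R.from_matrix(tool()[:3,:3]);base=S-94*b+np.array([0,0,9])
for ph,dd,L,h in((-15,10,-10,-4),(-30,18,-28,-2),(-45,25,-45,3),(-50,27,-48,3)):
    print(ph,np.round(clear(base+dd*n+L*l+[0,0,h],np.radians(ph),Rt)))
pre=base-b*306;pre2=base-b*200
O=lambda dd,L,h:base+dd*n+L*l+[0,0,h]
cur=tool()[:3,3]+155*tool()[:3,2]
path([[cur[0],cur[1],172],pre,base-b*150,base,O(10,-10,-4),O(18,-28,-2),O(25,-45,3)],155,[0,0,0,0,-1/6,-1/6,-1/6])
for d in(300,150): print([np.round(v) for v in clear(base-b*d,0,Rt)][:1])
```

```text
-15 [28. 19. 20. 68. 69. 87.]
-30 [27. 20. 14. 46. 51. 83.]
-45 [21. 18. 15. 31. 30. 81.]
-50 [20. 17. 17. 26. 20. 83.]
0 dp [-0.184  0.003 -0.109] roll 0 mm 86 err [0. 0.] maxstep 0.05 q [ 0.45  0.51  0.14  1.79 -0.91  2.29]
1 dp [-0.     0.079  0.003] roll 0 mm 32 err [0. 0.] maxstep 0.03 q [ 0.43  0.58  0.23  1.79 -0.92  2.26]
2 dp [-0.198  0.002  0.336] roll 0 mm 156 err [0. 0.] maxstep 0.16 q [ 0.18  0.23 -0.17  1.4  -1.02  1.85]
3 dp [-0.191  0.002  0.323] roll 0 mm 150 err [0. 0.] maxstep 0.18 q [-0.09 -0.06 -0.48  0.93 -1.02  1.32]
4 dp [-0.005 -0.025  0.027] roll -0.16666666666666666 mm 15 err [0. 0.] maxstep 0.1 q [-0.12 -0.1  -0.53  0.89 -1.02  1.02]
5 dp [-0.003 -0.047  0.015] roll -0.16666666666666666 mm 20 err [0. 0.] maxstep 0.1 q [-0.14 -0.18 -0.59  0.86 -1.01  0.72]
6 dp [ 0.003 -0.047  0.009] roll -0.16666666666666666 mm 19 err [0. 0.] maxstep 0.1 q [-0.16 -0.25 -0.65  0.85 -1.01  0.42]
[np.float64(99.0)]
[np.float64(15.0)]
```

jog_arm([
  [-0.02,0,-0.012],
  [-0.05,0,-0.03],
  [-0.09,0.002,-0.053],
  [-0.13,0.003,-0.077],
  [-0.16,0.003,-0.095],
], roll=[0,0,0,0,0], grip=[-1,-1,-1,-1,-1])

```text
time: 48.45
eef_pos: [504.1, 274.0, 241.3]
ee_rot: [0.36, 0.606, 0.622, -0.341]
ft_force: [-0.3, 0.2, -2.3]
width: 20.9
gripper_force: 61.0
```

jog_arm([
  [-0.02,0.01,-0.012],
  [-0.024,0.03,-0.014],
  [-0.024,0.055,-0.013],
  [-0.024,0.07,-0.012],
  [-0.024,0.079,-0.011],
], roll=[0,0,0,0,0], grip=[-1,-1,-1,-1,-1])

```text
time: 48.95
eef_pos: [535.9, 273.6, 248.3]
ee_rot: [0.36, 0.605, 0.623, -0.342]
ft_force: [-0.5, -0.1, -2.1]
width: 20.9
gripper_force: 61.0
```

Run:
```python
import tip
from tip import *
tip.S[:]=[556,-259.2,163];base=S-94*b+np.array([0,0,9])
T=tool();gp=T[:3,3]+155*T[:3,2];print(gp.round(1),(base-b*306).round(1))
for nme in("top","scene"):
    im,W=grab(nme);hsv=cv2.cvtColor(im,cv2.COLOR_BGR2HSV)
    if nme=="scene": cv2.imwrite("pics/s3.png",cv2.resize(im[110:340,110:440],None,fx=2,fy=2))
    m=(hsv[...,0]>85)&(hsv[...,0]<105)&(hsv[...,1]>80)&(W[...,2]>110)&(W[...,2]<220)&(abs(W[...,0]-540)<80)&(abs(W[...,1]+87)<130)
    P=W[m];print(nme,len(P))
    for y in(-185,-150,-100,-50,0,20):
        k=abs(P[:,1]-y)<8
        if k.sum()>3: print(y,k.sum(),np.percentile(P[k],[3,50,97],axis=0)[:,[0,2]].round().tolist())
path([base-b*150,base],155)
```

```text
[541.1 140.2 169.6] [540.6 140.5 172. ]
top 1246
-185 83 [[519.0, 142.0], [538.0, 146.0], [587.0, 152.0]]
-150 81 [[519.0, 142.0], [535.0, 147.0], [587.0, 152.0]]
-100 86 [[516.0, 138.0], [535.0, 148.0], [584.0, 154.0]]
-50 104 [[514.0, 141.0], [540.0, 147.0], [582.0, 152.0]]
0 72 [[514.0, 140.0], [529.0, 146.0], [580.0, 152.0]]
20 83 [[515.0, 141.0], [548.0, 150.0], [580.0, 171.0]]
scene 1113
-185 94 [[523.0, 142.0], [575.0, 146.0], [587.0, 166.0]]
-150 66 [[517.0, 142.0], [571.0, 145.0], [587.0, 149.0]]
-100 73 [[514.0, 142.0], [570.0, 145.0], [584.0, 148.0]]
-50 73 [[513.0, 142.0], [569.0, 145.0], [583.0, 150.0]]
0 70 [[513.0, 143.0], [568.0, 146.0], [580.0, 149.0]]
20 151 [[514.0, 141.0], [557.0, 153.0], [580.0, 168.0]]
0 dp [-0.202  0.001  0.333] roll 0 mm 156 err [0. 0.] maxstep 0.16 q [ 0.18  0.23 -0.17  1.4  -1.02  1.85]
1 dp [-0.19   0.002  0.323] roll 0 mm 150 err [0. 0.] maxstep 0.18 q [-0.09 -0.06 -0.47  0.93 -1.02  1.33]
```

View pics/s3.png

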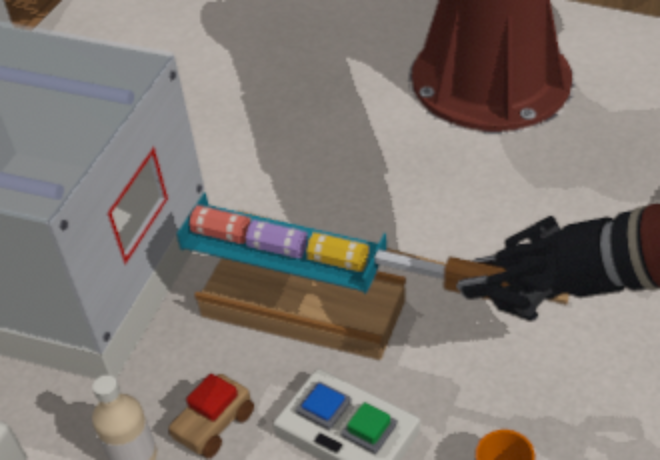

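Scene view: the boat hangs level with its nose at (185,230), lined up with the slot at (140,205), and the blue key is still down. Inserting the first part.

jog_arm([
  [-0.012,0,0.02],
  [-0.031,0,0.052],
  [-0.05,0,0.08],
  [-0.066,0,0.108],
  [-0.079,0.001,0.13],
], roll=[0,0,0,0,0], grip=[-1,-1,-1,-1,-1])

```text
time: 49.55
eef_pos: [537.4, 212.0, 250.1]
ee_rot: [0.36, 0.605, 0.623, -0.342]
ft_force: [0.2, -0.0, -1.6]
width: 21.5
gripper_force: 60.9
```

Run:
```python
import tip
from tip import *
tip.S[:]=[556,-259.2,163];base=S-94*b+np.array([0,0,9])
T=tool();gp=T[:3,3]+155*T[:3,2];print(gp.round(1),((gp-base)@np.c_[b,np.cross([0,0,1],b),[0,0,1]]).round(1))
for nme in("top","scene"):
    im,W=grab(nme);hsv=cv2.cvtColor(im,cv2.COLOR_BGR2HSV);H=hsv[...,0].astype(int)
    if nme=="scene": cv2.imwrite("pics/s4.png",cv2.resize(im[110:340,110:440],None,fx=2,fy=2))
    m=(H>85)&(H<105)&(hsv[...,1]>80)&(W[...,2]>110)&(W[...,2]<220)&(abs(W[...,0]-540)<80)&(abs(W[...,1]+150)<150)
    P=W[m]
    for y in(-245,-230,-200,-150,-50):
        k=abs(P[:,1]-y)<6
        if k.sum()>3: print(nme,y,k.sum(),np.percentile(P[k],[3,50,97],axis=0)[:,[0,2]].round().tolist())
    r=((H>172)|(H<8))&(hsv[...,1]>110)&(W[...,1]<-250)&(W[...,1]>-272)&(W[...,2]>115)&(W[...,2]<212)&(abs(W[...,0]-556)<75)
    Q=W[r];print(nme,"frame",len(Q),np.percentile(Q,[2,98],axis=0).round().tolist() if len(Q) else "")
path([base],155)
```

```text
[542.7  78.5 171.4] [-244.    -0.3   -0.6]
top -245 59 [[521.0, 143.0], [537.0, 150.0], [588.0, 155.0]]
top -230 65 [[521.0, 143.0], [538.0, 149.0], [589.0, 155.0]]
top -200 62 [[518.0, 142.0], [535.0, 148.0], [586.0, 154.0]]
top -150 62 [[519.0, 143.0], [537.0, 149.0], [586.0, 154.0]]
top -50 96 [[516.0, 143.0], [548.0, 148.0], [582.0, 153.0]]
top frame 76 [[503.0, -264.0, 123.0], [614.0, -250.0, 209.0]]
scene -245 43 [[519.0, 144.0], [575.0, 147.0], [588.0, 150.0]]
scene -230 46 [[535.0, 144.0], [576.0, 146.0], [587.0, 148.0]]
scene -200 51 [[518.0, 144.0], [572.0, 147.0], [585.0, 150.0]]
scene -150 53 [[517.0, 145.0], [571.0, 147.0], [585.0, 150.0]]
scene -50 62 [[515.0, 144.0], [565.0, 147.0], [581.0, 151.0]]
scene frame 155 [[500.0, -264.0, 119.0], [612.0, -252.0, 203.0]]
0 dp [-0.31   0.004  0.525] roll 0 mm 244 err [0. 0.] maxstep 0.22 q [-0.09 -0.06 -0.47  0.93 -1.02  1.33]
```

jog_arm([
  [-0.0155,0,0.026],
  [-0.034,0,0.058],
  [-0.056,0.001,0.0945],
  [-0.0775,0.001,0.131],
  [-0.102,0.001,0.173],
], roll=[0,0,0,0,0], grip=[-1,-1,-1,-1,-1])

```text
time: 50.15
eef_pos: [540.7, 132.7, 250.1]
ee_rot: [0.36, 0.605, 0.623, -0.341]
ft_force: [1.5, 0.3, -1.7]
width: 20.9
gripper_force: 61.0
```

jog_arm([
  [-0.025,0,0.042],
  [-0.05,0.001,0.084],
  [-0.074,0.001,0.126],
  [-0.096,0.001,0.163],
  [-0.115,0.001,0.194],
], roll=[0,0,0,0,0], grip=[-1,-1,-1,-1,-1])

```text
time: 50.65
eef_pos: [544.1, 42.1, 250.3]
ee_rot: [0.36, 0.605, 0.623, -0.342]
ft_force: [0.2, 0.5, -1.0]
width: 21.7
gripper_force: 61.0
```

jog_arm([
  [-0.025,0,0.042],
  [-0.0465,0.001,0.079],
  [-0.068,0.001,0.1155],
  [-0.084,0.001,0.142],
  [-0.093,0.001,0.1575],
], roll=[0,0,0,0,0], grip=[-1,-1,-1,-1,-1])

```text
time: 51.15
eef_pos: [547.0, -30.9, 250.4]
ee_rot: [0.36, 0.605, 0.623, -0.341]
ft_force: [-0.8, 0.8, -0.4]
width: 21.6
gripper_force: 61.0
```

Run:
```python
import tip
from tip import *
tip.S[:]=[556,-259.2,163];base=S-94*b+np.array([0,0,9])
T=tool();gp=T[:3,3]+155*T[:3,2];print(gp.round(1),((gp-base)@np.c_[b,np.cross([0,0,1],b),[0,0,1]]).round(1),manip.state()['ft_force'],manip.state()['joints'].round(2))
im,W=grab("scene");cv2.imwrite("pics/s5.png",cv2.resize(im[80:340,0:360],None,fx=2,fy=2))
O=lambda dd,L,h:base+dd*n+L*l+[0,0,h]
path([O(10,-10,-4),O(18,-28,-2),O(25,-45,3)],155,[-1/6]*3)
```

```text
[ 552.4 -164.3  171.6] [-1.  -0.  -0.4] [-0.81564027  0.81299981 -0.40091025] [-0.09 -0.06 -0.47  0.94 -1.02  1.33]
0 dp [-0.006 -0.025  0.028] roll -0.16666666666666666 mm 15 err [0. 0.] maxstep 0.1 q [-0.11 -0.1  -0.52  0.89 -1.02  1.02]
1 dp [-0.003 -0.047  0.015] roll -0.16666666666666666 mm 20 err [0. 0.] maxstep 0.1 q [-0.14 -0.18 -0.59  0.87 -1.01  0.72]
2 dp [ 0.003 -0.047  0.009] roll -0.16666666666666666 mm 19 err [0. 0.] maxstep 0.1 q [-0.16 -0.25 -0.65  0.85 -1.01  0.42]
```

View pics/s5.png

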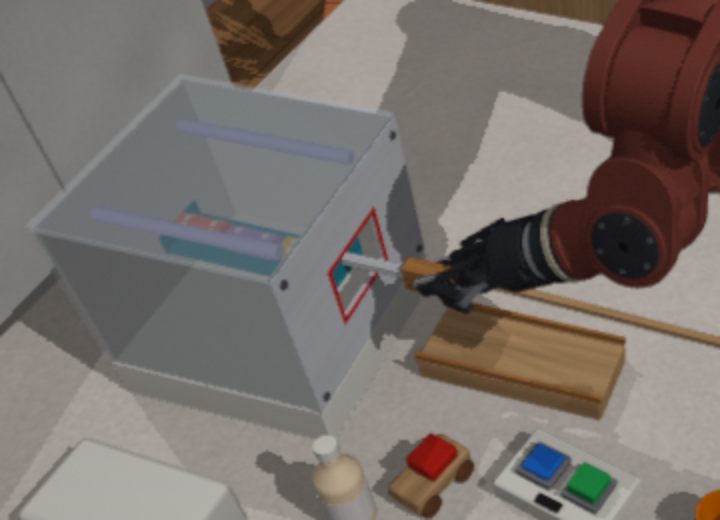

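Scene view: the hull is fully inside, with the neck running centrally through the red frame at (360,260). Tipping in three stages.

jog_arm([
  [-0.001,-0.005,0.006],
  [-0.002,-0.01,0.012],
  [-0.004,-0.015,0.018],
  [-0.005,-0.02,0.024],
  [-0.006,-0.025,0.028],
], roll=[-0.03,-0.06,-0.1,-0.133,-0.167], grip=[-1,-1,-1,-1,-1])

```text
time: 51.7
eef_pos: [537.5, -41.1, 246.5]
ee_rot: [0.312, 0.518, 0.697, -0.386]
ft_force: [-0.1, 0.3, -1.0]
width: 21.1
gripper_force: 61.0
```

jog_arm([
  [-0.001,-0.01,0.003],
  [-0.001,-0.02,0.006],
  [-0.002,-0.03,0.009],
  [-0.003,-0.039,0.012],
  [-0.003,-0.047,0.015],
], roll=[-0.03,-0.06,-0.1,-0.133,-0.167], grip=[-1,-1,-1,-1,-1])

```text
time: 52.2
eef_pos: [519.9, -49.9, 248.6]
ee_rot: [0.258, 0.422, 0.759, -0.423]
ft_force: [-0.2, -0.1, -1.0]
width: 21.2
gripper_force: 61.0
```

jog_arm([
  [0.001,-0.01,0.002],
  [0.001,-0.02,0.004],
  [0.002,-0.03,0.006],
  [0.003,-0.039,0.008],
  [0.003,-0.047,0.009],
], roll=[-0.03,-0.06,-0.1,-0.133,-0.167], grip=[-1,-1,-1,-1,-1])

```text
time: 52.7
eef_pos: [503.3, -57.9, 254.0]
ee_rot: [0.201, 0.319, 0.808, -0.454]
ft_force: [0.3, 0.7, -0.8]
width: 21.0
gripper_force: 61.0
```

jog_arm([
  [0,0,0],
  [0,0,0],
  [0,0,0],
  [0,0,0],
  [0,0,0],
], roll=[-0.02,-0.04,-0.04,-0.04,-0.04], grip=[-1,-1,-1,-1,-1])

```text
time: 53.2
eef_pos: [503.5, -58.2, 253.9]
ee_rot: [0.187, 0.295, 0.817, -0.459]
ft_force: [0.2, -0.0, -2.0]
width: 21.4
gripper_force: 61.1
```

Run:
```python
from path import *
T=tool();print((T[:3,3]+155*T[:3,2]).round(1),manip.state()['ft_force'].round(1))
im,W=grab("scene");cv2.imwrite("pics/s6.png",cv2.resize(im[80:340,0:360],None,fx=2,fy=2))
teethers(im,W,["coral","lilac","yellow"],(380,-560,720,-200))
im,W=grab("top");teethers(im,W,["coral","lilac","yellow"],(380,-560,720,-200))
```

```text
[ 508.9 -191.6  175.2] [ 0.2 -0.  -2. ]
coral 2 c [ 438.9 -361.7] sz [3. 0.] axis 146.2 med [ 439. -362.   58.]
lilac 1 c [ 703.7 -385.7] sz [0. 0.] axis nan med [ 704. -386.   80.]
yellow none
coral 2 c [ 613.9 -286.6] sz [3. 0.] axis 167.0 med [ 614. -287.   62.]
lilac none
yellow 2 c [ 559.8 -204.9] sz [4. 0.] axis 159.3 med [ 560. -205.   32.]h.py:34: RuntimeWarning: Degrees of freedom <= 0 for slice
  c,sz,_=cv2.minAreaRect(P[:,:2].astype(np.float32));e=np.linalg.eigh(np.cov(P[:,:2].T))[1][:,1]
  c *= np.true_divide(1, fact)
  c *= np.true_divide(1, fact)
```

View pics/s6.png

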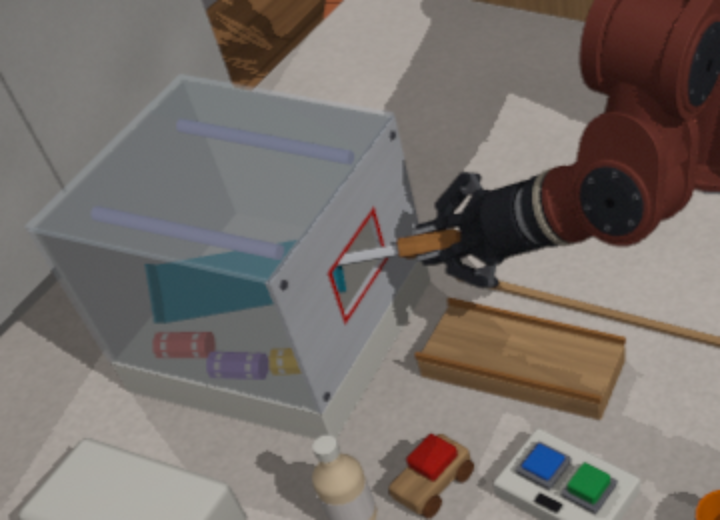

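Scene view: all three teethers are on the chamber floor at (183,345), (238,365) and (285,360). The boat is tipped and empty, with the neck clear of the frame. I'll turn it back and draw it out.

Run:
```python
import tip
from tip import *
tip.S[:]=[556,-259.2,163];base=S-94*b+np.array([0,0,9])
O=lambda dd,L,h:base+dd*n+L*l+[0,0,h]
path([O(18,-28,-2),O(10,-10,-4),base-b*1,base-b*306,[508.5,140.2,172],[508.5,140.2,64]],155,[.207,1/6,1/6,0,0,0])
```

```text
0 dp [-0.018  0.042 -0.007] roll 0.207 mm 19 err [0. 0.] maxstep 0.12 q [-0.14 -0.18 -0.59  0.86 -1.01  0.72]
1 dp [-0.009  0.046 -0.015] roll 0.16666666666666666 mm 20 err [0. 0.] maxstep 0.1 q [-0.11 -0.1  -0.52  0.89 -1.02  1.02]
2 dp [-0.001  0.025 -0.029] roll 0.16666666666666666 mm 15 err [0. 0.] maxstep 0.1 q [-0.09 -0.06 -0.47  0.94 -1.02  1.33]
3 dp [ 0.387 -0.003 -0.657] roll 0 mm 305 err [0. 0.] maxstep 0.18 q [ 0.43  0.58  0.23  1.79 -0.92  2.26]
4 dp [ 0.    -0.08  -0.002] roll 0 mm 32 err [0. 0.] maxstep 0.03 q [ 0.45  0.51  0.14  1.79 -0.91  2.29]
5 dp [ 0.233 -0.003  0.137] roll 0 mm 108 err [0. 0.] maxstep 0.06 q [ 0.45  0.63  0.09  1.62 -0.91  2.29]
```

jog_arm([
  [-0.004,0.008,-0.001],
  [-0.007,0.017,-0.003],
  [-0.011,0.025,-0.004],
  [-0.014,0.034,-0.006],
  [-0.018,0.042,-0.007],
], roll=[0.04,0.08,0.125,0.167,0.207], grip=[-1,-1,-1,-1,-1])

```text
time: 53.8
eef_pos: [519.9, -51.3, 248.6]
ee_rot: [0.26, 0.424, 0.758, -0.423]
ft_force: [-0.5, 0.4, -1.3]
width: 21.5
gripper_force: 61.1
```

jog_arm([
  [-0.002,0.009,-0.003],
  [-0.004,0.018,-0.006],
  [-0.005,0.028,-0.009],
  [-0.007,0.037,-0.012],
  [-0.009,0.046,-0.015],
], roll=[0.033,0.067,0.1,0.133,0.167], grip=[-1,-1,-1,-1,-1])

```text
time: 54.3
eef_pos: [537.3, -42.5, 246.6]
ee_rot: [0.313, 0.519, 0.696, -0.385]
ft_force: [0.4, 0.1, -0.8]
width: 21.7
gripper_force: 61.1
```

jog_arm([
  [0,0.005,-0.005],
  [0,0.01,-0.011],
  [-0.001,0.015,-0.017],
  [-0.001,0.02,-0.023],
  [-0.001,0.025,-0.029],
], roll=[0.033,0.067,0.1,0.133,0.167], grip=[-1,-1,-1,-1,-1])

```text
time: 54.8
eef_pos: [546.6, -31.0, 250.8]
ee_rot: [0.36, 0.606, 0.622, -0.341]
ft_force: [-0.1, -0.2, -0.5]
width: 21.0
gripper_force: 61.1
```

jog_arm([
  [0,0,0],
  [0,0,0],
  [0,0,0],
  [0,0,0],
  [0,0,0],
], roll=[0,0,0,0,0], grip=[-1,-1,-1,-1,-1])

```text
time: 55.3
eef_pos: [546.5, -31.2, 250.8]
ee_rot: [0.36, 0.605, 0.623, -0.342]
ft_force: [-0.8, 0.1, -1.5]
width: 21.3
gripper_force: 61.0
```

Run:
```python
import tip
from tip import *
tip.S[:]=[556,-259.2,163];base=S-94*b+np.array([0,0,9])
T=tool();print((T[:3,3]+155*T[:3,2]).round(1),T[:3,:3].round(3))
path([base-b*306,[508.5,140.2,172],[508.5,140.2,64]],155)
im,W=grab("scene");teethers(im,W,["mint"]);hsv=cv2.cvtColor(im,cv2.COLOR_BGR2HSV)
m=(hsv[...,0]>85)&(hsv[...,0]<105)&(hsv[...,1]>60)&(abs(W[...,1]+262)<12)&(abs(W[...,0]-556)<60);print(m.sum())
```

```text
[ 551.9 -164.6  172. ] [[-0.009  0.999  0.035]
 [ 0.508  0.034 -0.861]
 [-0.861  0.01  -0.508]]
0 dp [ 0.388 -0.002 -0.657] roll 0 mm 305 err [0. 0.] maxstep 0.18 q [ 0.43  0.58  0.23  1.79 -0.92  2.26]
1 dp [ 0.    -0.08  -0.002] roll 0 mm 32 err [0. 0.] maxstep 0.03 q [ 0.45  0.51  0.14  1.79 -0.91  2.29]
2 dp [ 0.233 -0.003  0.137] roll 0 mm 108 err [0. 0.] maxstep 0.06 q [ 0.45  0.63  0.09  1.62 -0.91  2.29]
mint 368 c [589.8 436.7] sz [60. 32.] axis 63.2 med [595. 436.  26.]
0
```

jog_arm([
  [0.012,0,-0.02],
  [0.031,0,-0.053],
  [0.058,0,-0.099],
  [0.085,0,-0.145],
  [0.116,-0.001,-0.197],
], roll=[0,0,0,0,0], grip=[-1,-1,-1,-1,-1])

```text
time: 55.85
eef_pos: [543.0, 60.8, 251.1]
ee_rot: [0.36, 0.605, 0.622, -0.341]
ft_force: [0.2, 1.1, -0.3]
width: 21.1
gripper_force: 61.1
```

jog_arm([
  [0.031,0,-0.053],
  [0.062,0,-0.105],
  [0.093,-0.001,-0.158],
  [0.124,-0.001,-0.21],
  [0.155,-0.001,-0.263],
], roll=[0,0,0,0,0], grip=[-1,-1,-1,-1,-1])

```text
time: 56.35
eef_pos: [538.4, 183.3, 250.8]
ee_rot: [0.36, 0.605, 0.623, -0.341]
ft_force: [0.3, -0.1, -0.8]
width: 21.4
gripper_force: 61.0
```

jog_arm([
  [0.031,0,-0.053],
  [0.058,0,-0.099],
  [0.085,0,-0.145],
  [0.105,0,-0.178],
  [0.117,0,-0.197],
], roll=[0,0,0,0,0], grip=[-1,-1,-1,-1,-1])

```text
time: 56.85
eef_pos: [535.2, 275.0, 250.3]
ee_rot: [0.36, 0.605, 0.623, -0.341]
ft_force: [0.4, -0.3, -1.3]
width: 21.1
gripper_force: 61.0
```

jog_arm([
  [0,-0.015,0],
  [0,-0.04,0],
  [0,-0.065,-0.001],
  [0,-0.08,-0.002],
  [0,-0.08,-0.002],
], roll=[0,0,0,0,0], grip=[-1,-1,-1,-1,-1])

```text
time: 57.35
eef_pos: [502.6, 273.2, 250.9]
ee_rot: [0.36, 0.605, 0.623, -0.341]
ft_force: [0.4, -0.0, -0.7]
width: 21.3
gripper_force: 61.1
```

jog_arm([
  [0.03,0,0.017],
  [0.07,0,0.041],
  [0.11,-0.001,0.065],
  [0.145,-0.002,0.085],
  [0.16,-0.002,0.094],
], roll=[0,0,0,0,0], grip=[-1,-1,-1,-1,-1])

```text
time: 57.85
eef_pos: [502.5, 273.2, 173.3]
ee_rot: [0.359, 0.605, 0.623, -0.343]
ft_force: [-0.2, 1.1, -0.4]
width: 21.3
gripper_force: 61.0
```

Run:
```python
from path import *
T=tool();print((T[:3,3]+155*T[:3,2]).round(1),manip.state()['ft_force'].round(1))
im,W=grab("top");hsv=cv2.cvtColor(im,cv2.COLOR_BGR2HSV)
m=(hsv[...,0]>85)&(hsv[...,0]<105)&(hsv[...,1]>80)&(W[...,2]>40)&(W[...,2]<160)&(abs(W[...,0]-518)<70)&(abs(W[...,1]+87)<150)
P=W[m]
for y in(-180,-100,0):
    k=abs(P[:,1]-y)<8
    if k.sum()>3: print("boat",y,k.sum(),np.percentile(P[k],[3,50,97],axis=0)[:,[0,2]].round().tolist())
print(P[:,1].min(),P[:,1].max())
m=(hsv[...,0]>3)&(hsv[...,0]<22)&(hsv[...,1]>60)&(W[...,2]>25)&(W[...,2]<58)&(abs(W[...,0]-518)<80)&(abs(W[...,1]+87)<150)
P=W[m];print("stand",len(P),cv2.minAreaRect(P[:,:2].astype(np.float32)))
path([[508.5,140.2,63]],155)
```

```text
[507.6 139.6  94.7] [-0.2  1.1 -0.4]
boat -180 140 [[487.0, 65.0], [518.0, 71.0], [552.0, 78.0]]
boat -100 136 [[485.0, 65.0], [516.0, 72.0], [550.0, 79.0]]
boat 0 122 [[482.0, 65.0], [514.0, 72.0], [547.0, 79.0]]
-198.92683252036545 22.91431257863327
stand 786 ((520.0869750976562, -89.43466186523438), (100.80680847167969, 235.81385803222656), 2.5179948806762695)
0 dp [0.069 0.002 0.039] roll 0 mm 32 err [0. 0.] maxstep 0.02 q [ 0.45  0.63  0.09  1.63 -0.91  2.29]
```

jog_arm([
  [0.02,0.006,0.01],
  [0.04,0.006,0.021],
  [0.055,0.006,0.03],
  [0.068,0.006,0.037],
  [0.072,0.006,0.039],
], roll=[0,0,0,0,0], grip=[-1,-1,-1,-1,-1])

```text
time: 58.4
eef_pos: [505.8, 274.8, 143.0]
ee_rot: [0.36, 0.605, 0.623, -0.342]
ft_force: [-0.2, 0.1, -1.0]
width: 20.8
gripper_force: 61.0
```

jog_arm([
  [0,0,0],
  [0,0,0],
  [0,0,0],
  [0,0,0],
  [0,0,0],
], roll=[0,0,0,0,0], grip=[-0.3,-0.2,0.2,0.8,0.8])

```text
time: 58.9
eef_pos: [506.0, 274.9, 143.9]
ee_rot: [0.36, 0.605, 0.623, -0.341]
ft_force: [-0.8, -0.0, 0.4]
width: 75.3
gripper_force: 0.0
```

jog_arm([
  [-0.04,0,-0.023],
  [-0.1,0,-0.058],
  [-0.18,0,-0.105],
  [-0.26,0,-0.151],
  [-0.3,0,-0.174],
], roll=[0,0,0,0,0], grip=[0.8,0.8,0.8,0.8,0.8])

```text
time: 59.4
eef_pos: [504.9, 274.0, 287.3]
ee_rot: [0.361, 0.606, 0.622, -0.34]
ft_force: [0.2, 0.9, 0.4]
width: 76.8
gripper_force: 0.0
```

Run:
```python
from path import *
im,W=grab("wrist");teethers(im,W,["mint"])
im,W=grab("top");teethers(im,W,["mint"]);hsv=cv2.cvtColor(im,cv2.COLOR_BGR2HSV);cv2.imwrite("pics/t3.png",im)
m=(hsv[...,0]>85)&(hsv[...,0]<105)&(hsv[...,1]>80)&(W[...,2]>30)&(W[...,2]<160)&(abs(W[...,0]-518)<60)&(abs(W[...,1]+87)<130)
P=W[m];print("boat",np.median(P,0).round(),cv2.minAreaRect(P[:,:2].astype(np.float32)),np.percentile(P[:,2],[3,97]))
m=(hsv[...,0]>3)&(hsv[...,0]<22)&(hsv[...,1]>60)&(W[...,2]>25)&(W[...,2]<58)&(abs(W[...,0]-518)<80)&(abs(W[...,1]+87)<150)
P=W[m];print("stand",len(P),cv2.minAreaRect(P[:,:2].astype(np.float32)))
T=tool();print(T.round(3))
path([[588,437,120],[588,437,24]],155)
path([[588,437,120],[588,437,24]],155,[-.3,0])
```

```text
mint none
mint 71 c [595.1 430.5] sz [58. 22.] axis 49.9 med [593. 421.  26.]
boat [521. -89.  40.] ((520.7185668945312, -88.32049560546875), (70.26163482666016, 224.76051330566406), 1.893803358078003) [33.31621951 50.83777051]
stand 852 ((520.2435302734375, -89.62464141845703), (100.67664337158203, 236.5828399658203), 2.344910144805908)
[[ -0.004   0.999   0.038 505.159]
 [  0.51    0.035  -0.86  274.147]
 [ -0.86    0.015  -0.509 286.405]
 [  0.      0.      0.      1.   ]]
0 dp [ 0.565  0.215 -0.518] roll 0 mm 318 err [40.77  0.27] maxstep 0.27 q [ 0.72  1.25  1.16  1.92 -0.8   2.33]
1 dp [ 0.206 -0.004  0.122] roll 0 mm 96 err [39.32  0.27] maxstep 0.04 q [ 0.72  1.35  1.16  1.83 -0.79  2.34]
0 dp [ 0.565  0.215 -0.518] roll -0.3 mm 318 err [40.77  0.27] maxstep 0.27 q [ 0.72  1.25  1.16  1.92 -0.8   1.86]
1 dp [0.186 0.09  0.122] roll 0 mm 96 err [39.32  0.27] maxstep 0.04 q [ 0.72  1.35  1.16  1.83 -0.79  1.87]
```

```bash
cat > unt.py <<'E'
from drift import *
import sim,sys
from workcell import manip
np.set_printoptions(suppress=True)
def run(q,dw,calls):
    """world-direction push, recomputed in tool axes each call"""
    o=[]
    for i in range(calls):
        Rt=fk(q,sim.K)[1];d=Rt.inv().apply(np.array(dw)/np.linalg.norm(dw));q=push(q,d,1,550)
        if (i+1)%4==0:
            p,Rt=fk(q,sim.K);z=Rt.as_matrix()[:,2];o.append((p.round().tolist(),z.round(2).tolist()))
    return q,o
if __name__=="__main__":
    q0=manip.state()["joints"]
    for dw in ([0,1,0],[-.5,1,0],[-.5,1,.5],[0,1,.7],[0,0,1],[-.3,.3,1],[.5,1,0],[.5,1,-.3],[1,.6,.3]):
        q,o=run(q0,dw,12);print(dw,o,q.round(2))
E
python3 unt.py
```

```text
[0, 1, 0] [([331.0, 640.0, 145.0], [0.16, -0.74, -0.65]), ([176.0, 709.0, 117.0], [0.21, -0.65, -0.73]), ([115.0, 750.0, 94.0], [0.25, -0.52, -0.81])] [ 1.31  1.34  1.16  1.89 -0.39  2.82]
[-0.5, 1, 0] [([73.0, 685.0, 101.0], [0.11, -0.73, -0.67]), ([-170.0, 698.0, 88.0], [0.1, -0.63, -0.77]), ([-247.0, 707.0, 80.0], [0.07, -0.52, -0.85])] [1.73 1.35 1.16 1.93 0.02 3.14]
[-0.5, 1, 0.5] [([157.0, 617.0, 286.0], [0.16, -0.7, -0.7]), ([-93.0, 718.0, 271.0], [0.19, -0.5, -0.85]), ([-210.0, 702.0, 350.0], [0.17, -0.36, -0.92])] [ 1.71  1.02  1.16  2.11 -0.12  3.14]
[0, 1, 0.7] [([442.0, 524.0, 410.0], [0.25, -0.7, -0.67]), ([353.0, 624.0, 475.0], [0.42, -0.51, -0.75]), ([248.0, 651.0, 543.0], [0.51, -0.37, -0.78])] [ 1.14  0.78  1.16  2.11 -0.67  2.46]
[0, 0, 1] [([451.0, 9.0, 909.0], [0.23, -0.83, -0.51]), ([264.0, -143.0, 1068.0], [0.31, -0.88, -0.37]), ([218.0, -169.0, 1120.0], [0.34, -0.92, -0.2])] [-1.08 -0.21  1.16  1.58 -0.14  0.2 ]
[-0.3, 0.3, 1] [([398.0, 150.0, 768.0], [0.28, -0.76, -0.59]), ([163.0, -5.0, 1030.0], [0.42, -0.76, -0.49]), ([31.0, 63.0, 1038.0], [0.46, -0.81, -0.36])] [-0.54 -0.48  1.16  2.06 -0.48  0.48]
[0.5, 1, 0] [([538.0, 525.0, 186.0], [0.17, -0.78, -0.6]), ([522.0, 593.0, 132.0], [0.3, -0.67, -0.68]), ([544.0, 647.0, 98.0], [0.43, -0.54, -0.73])] [ 0.82  1.33  1.16  1.55 -0.75  2.2 ]
[0.5, 1, -0.3] [([536.0, 527.0, 48.0], [0.16, -0.78, -0.61]), ([520.0, 584.0, -70.0], [0.29, -0.66, -0.69]), ([536.0, 631.0, -135.0], [0.41, -0.52, -0.75])] [ 0.81  1.59  1.16  1.26 -0.72  2.19]
[1, 0.6, 0.3] [([771.0, 290.0, 332.0], [0.22, -0.8, -0.56]), ([891.0, 268.0, 343.0], [0.44, -0.74, -0.52]), ([958.0, 295.0, 362.0], [0.62, -0.67, -0.41])] [ 0.27  1.12  1.16  0.83 -0.94  1.06]
```

jog_arm([
  [0,0,0],
  [0,0,0],
  [0,0,0],
  [0,0,0],
  [0,0,0],
], roll=[-0.09,-0.18,-0.27,-0.36,-0.45], grip=[1,1,1,1,1])

```text
time: 60.0
eef_pos: [504.2, 273.7, 281.1]
ee_rot: [0.218, 0.35, 0.795, -0.446]
ft_force: [0.4, -0.0, -0.1]
width: 85.5
gripper_force: 0.0
```

jog_arm([
  [0,0,0],
  [0,0,0],
  [0,0,0],
  [0,0,0],
  [0,0,0],
], roll=[-0.09,-0.18,-0.27,-0.36,-0.45], grip=[1,1,1,1,1])

```text
time: 60.5
eef_pos: [504.2, 273.7, 281.0]
ee_rot: [0.05, 0.053, 0.867, -0.494]
ft_force: [0.7, 0.5, 0.1]
width: 85.7
gripper_force: 0.0
```

jog_arm([
  [0,0,0],
  [0,0,0],
  [0,0,0],
  [0,0,0],
  [0,0,0],
], roll=[-0.09,-0.18,-0.27,-0.36,-0.45], grip=[1,1,1,1,1])

```text
time: 61.0
eef_pos: [504.2, 273.7, 281.0]
ee_rot: [-0.124, -0.25, 0.831, -0.48]
ft_force: [-0.0, 0.1, 0.5]
width: 85.8
gripper_force: 0.0
```

jog_arm([
  [0,0,0],
  [0,0,0],
  [0,0,0],
  [0,0,0],
  [0,0,0],
], roll=[-0.09,-0.18,-0.27,-0.36,-0.45], grip=[1,1,1,1,1])

```text
time: 61.5
eef_pos: [504.2, 273.7, 281.1]
ee_rot: [-0.283, -0.522, 0.693, -0.408]
ft_force: [-0.0, -0.3, 0.3]
width: 85.1
gripper_force: 0.0
```

jog_arm([
  [0,0,0],
  [0,0,0],
  [0,0,0],
  [0,0,0],
  [0,0,0],
], roll=[-0.09,-0.18,-0.2,-0.2,-0.2], grip=[1,1,1,1,1])

```text
time: 62.0
eef_pos: [504.3, 273.7, 281.6]
ee_rot: [0.342, 0.622, -0.605, 0.36]
ft_force: [-0.8, -0.3, 0.8]
width: 85.4
gripper_force: 0.0
```

```bash
cat > unt2.py <<'E'
from unt import *
def seq(q,steps,show=True):
    # steps: list of (tool dp, calls)
    for d,c in steps:
        q=push(q,d,c,550);p,Rt=fk(q,sim.K)
        if show: print(d,c,p.round(),Rt.as_matrix()[:,2].round(2),"q",q.round(2))
    return q
E
python3 - <<'E'
from unt2 import *
q0=manip.state()["joints"];p,Rt=fk(q0,sim.K);print(p.round(),Rt.as_matrix().round(2),q0.round(2))
print(Rt.inv().apply([-.5,1,.5]).round(2))
for dw in([-.5,1,.3],[-.3,1,.5],[-.4,1,.5],[-.7,1,.5]):
    q,o=run(q0,dw,16);print(dw,o,q.round(2))
E
```

```text
[504. 274. 281.] [[ 0.01 -1.    0.03]
 [-0.51 -0.03 -0.86]
 [ 0.86 -0.01 -0.51]] [ 0.45  0.49  0.17  1.84 -0.91 -0.85]
[-0.08  0.46 -1.13]
[-0.5, 1, 0.3] [([111.0, 654.0, 214.0], [0.14, -0.71, -0.69]), ([-146.0, 713.0, 208.0], [0.15, -0.55, -0.82]), ([-264.0, 695.0, 261.0], [0.12, -0.44, -0.89]), ([-322.0, 700.0, 275.0], [0.08, -0.32, -0.95])] [1.83 1.1  1.16 1.97 0.01 0.15]
[-0.3, 1, 0.5] [([257.0, 609.0, 303.0], [0.19, -0.69, -0.69]), ([66.0, 725.0, 304.0], [0.26, -0.49, -0.83]), ([-60.0, 725.0, 378.0], [0.28, -0.35, -0.89]), ([-118.0, 728.0, 415.0], [0.28, -0.22, -0.93])] [ 1.6   0.93  1.16  2.05 -0.27 -0.15]
[-0.4, 1, 0.5] [([205.0, 615.0, 292.0], [0.17, -0.7, -0.7]), ([-17.0, 725.0, 285.0], [0.22, -0.5, -0.84]), ([-146.0, 715.0, 361.0], [0.22, -0.35, -0.91]), ([-205.0, 711.0, 400.0], [0.2, -0.23, -0.95])] [ 1.71  0.94  1.16  2.05 -0.17 -0.02]
[-0.7, 1, 0.5] [([61.0, 615.0, 266.0], [0.13, -0.71, -0.7]), ([-237.0, 687.0, 244.0], [0.12, -0.51, -0.85]), ([-364.0, 643.0, 328.0], [0.07, -0.4, -0.92]), ([-425.0, 628.0, 363.0], [0.01, -0.28, -0.96])] [1.98 0.99 1.16 2.01 0.1  0.31]
```

jog_arm([
  [-0.07,0.38,-0.92],
  [-0.07,0.38,-0.92],
  [-0.07,0.38,-0.92],
  [-0.07,0.38,-0.92],
  [-0.07,0.38,-0.92],
], roll=[0,0,0,0,0], grip=[1,1,1,1,1])

```text
time: 62.5
eef_pos: [392.9, 413.8, 338.1]
ee_rot: [0.316, 0.636, -0.606, 0.357]
ft_force: [0.9, 0.7, -0.3]
width: 85.4
gripper_force: 0.0
```

jog_arm([
  [-0.07,0.38,-0.92],
  [-0.07,0.38,-0.92],
  [-0.07,0.38,-0.92],
  [-0.07,0.38,-0.92],
  [-0.07,0.38,-0.92],
], roll=[0,0,0,0,0], grip=[1,1,1,1,1])

```text
time: 63.0
eef_pos: [291.4, 462.1, 330.3]
ee_rot: [0.291, 0.65, -0.608, 0.35]
ft_force: [0.6, 0.6, 0.7]
width: 85.7
gripper_force: 0.0
```

jog_arm([
  [-0.2,0.4,-0.85],
  [-0.2,0.4,-0.85],
  [-0.2,0.4,-0.85],
  [-0.2,0.4,-0.85],
  [-0.2,0.4,-0.85],
], roll=[0,0,0,0,0], grip=[1,1,1,1,1])

```text
time: 63.5
eef_pos: [185.0, 523.2, 305.7]
ee_rot: [0.267, 0.663, -0.611, 0.34]
ft_force: [0.2, -0.6, -0.4]
width: 85.1
gripper_force: 0.0
```

jog_arm([
  [-0.3,0.4,-0.85],
  [-0.3,0.4,-0.85],
  [-0.3,0.4,-0.85],
  [-0.3,0.4,-0.85],
  [-0.3,0.4,-0.85],
], roll=[0,0,0,0,0], grip=[1,1,1,1,1])

```text
time: 64.0
eef_pos: [81.8, 581.2, 277.9]
ee_rot: [0.246, 0.674, -0.616, 0.326]
ft_force: [0.0, -0.1, 0.9]
width: 85.1
gripper_force: 0.0
```

jog_arm([
  [-0.35,0.4,-0.8],
  [-0.35,0.4,-0.8],
  [-0.35,0.4,-0.8],
  [-0.35,0.4,-0.8],
  [-0.35,0.4,-0.8],
], roll=[0,0,0,0,0], grip=[1,1,1,1,1])

```text
time: 64.5
eef_pos: [-15.8, 623.4, 254.5]
ee_rot: [0.226, 0.683, -0.621, 0.31]
ft_force: [-0.7, -0.1, 0.0]
width: 85.3
gripper_force: 0.0
```

jog_arm([
  [-0.4,0.4,-0.8],
  [-0.4,0.4,-0.8],
  [-0.4,0.4,-0.8],
  [-0.4,0.4,-0.8],
  [-0.4,0.4,-0.8],
], roll=[0,0,0,0,0], grip=[1,1,1,1,1])

```text
time: 65.0
eef_pos: [-100.2, 649.2, 239.6]
ee_rot: [0.208, 0.692, -0.627, 0.291]
ft_force: [0.7, -0.9, -0.8]
width: 85.4
gripper_force: 0.0
```

Run:
```python
from unt2 import *
q0=manip.state()["joints"];p,Rt=fk(q0,sim.K);print(p.round(),Rt.as_matrix().round(2),q0.round(2))
for dw in([-.5,1,.3],[-.1,1,.3],[0,1,0],[.2,1,.1]):
    print(Rt.inv().apply(dw).round(2));q,o=run(q0,dw,12);print(dw,o,q.round(2))
```

```text
[-100.  650.  239.] [[ 0.04 -0.99  0.14]
 [-0.75 -0.13 -0.65]
 [ 0.66 -0.08 -0.74]] [ 1.56  0.95  0.77  2.11 -0.15 -0.06]
[-0.57  0.34 -0.95]
[-0.5, 1, 0.3] [([-250.0, 690.0, 235.0], [0.12, -0.51, -0.85]), ([-314.0, 687.0, 268.0], [0.08, -0.39, -0.92]), ([-351.0, 705.0, 275.0], [0.02, -0.26, -0.96])] [1.86 1.09 1.16 1.9  0.05 0.19]
[-0.55 -0.05 -0.89]
[-0.1, 1, 0.3] [([-68.0, 730.0, 250.0], [0.14, -0.5, -0.85]), ([-55.0, 751.0, 288.0], [0.15, -0.38, -0.91]), ([-49.0, 782.0, 298.0], [0.15, -0.24, -0.96])] [ 1.5   1.06  1.16  1.9  -0.17 -0.19]
[-0.75 -0.13 -0.65]
[0, 1, 0] [([-20.0, 746.0, 130.0], [0.15, -0.52, -0.84]), ([17.0, 787.0, 88.0], [0.16, -0.39, -0.91]), ([36.0, 831.0, 61.0], [0.18, -0.23, -0.96])] [ 1.4   1.34  1.16  1.59 -0.21 -0.29]
[-0.67 -0.33 -0.7 ]
[0.2, 1, 0.1] [([83.0, 743.0, 181.0], [0.16, -0.52, -0.84]), ([168.0, 774.0, 161.0], [0.2, -0.39, -0.9]), ([214.0, 812.0, 145.0], [0.25, -0.24, -0.94])] [ 1.21  1.24  1.16  1.63 -0.32 -0.5 ]
```

jog_arm([
  [-0.55,0,-0.85],
  [-0.55,0,-0.85],
  [-0.55,0,-0.85],
  [-0.55,0,-0.85],
  [-0.55,0,-0.85],
], roll=[0,0,0,0,0], grip=[1,1,1,1,1])

```text
time: 65.5
eef_pos: [-97.5, 682.4, 232.6]
ee_rot: [0.189, 0.7, -0.633, 0.271]
ft_force: [0.1, 0.1, 0.0]
width: 85.2
gripper_force: 0.0
```

jog_arm([
  [-0.55,0,-0.85],
  [-0.55,0,-0.85],
  [-0.55,0,-0.85],
  [-0.55,0,-0.85],
  [-0.55,0,-0.85],
], roll=[0,0,0,0,0], grip=[1,1,1,1,1])

```text
time: 66.0
eef_pos: [-96.8, 702.1, 241.7]
ee_rot: [0.171, 0.708, -0.637, 0.253]
ft_force: [0.1, 0.4, -0.7]
width: 85.5
gripper_force: 0.0
```

jog_arm([
  [-0.6,0,-0.8],
  [-0.6,0,-0.8],
  [-0.6,0,-0.8],
  [-0.6,0,-0.8],
  [-0.6,0,-0.8],
], roll=[0,0,0,0,0], grip=[1,1,1,1,1])

```text
time: 66.5
eef_pos: [-96.9, 718.6, 251.6]
ee_rot: [0.153, 0.714, -0.641, 0.234]
ft_force: [-0.4, 0.0, -1.2]
width: 85.4
gripper_force: 0.0
```

jog_arm([
  [-0.65,0,-0.75],
  [-0.65,0,-0.75],
  [-0.65,0,-0.75],
  [-0.65,0,-0.75],
  [-0.65,0,-0.75],
], roll=[0,0,0,0,0], grip=[1,1,1,1,1])

```text
time: 67.0
eef_pos: [-98.0, 724.7, 275.7]
ee_rot: [0.138, 0.72, -0.645, 0.218]
ft_force: [-0.0, -0.3, -0.9]
width: 85.8
gripper_force: 0.0
```

jog_arm([
  [-0.65,0,-0.75],
  [-0.65,0,-0.75],
  [-0.65,0,-0.75],
  [-0.65,0,-0.75],
  [-0.65,0,-0.75],
], roll=[0,0,0,0,0], grip=[1,1,1,1,1])

```text
time: 67.5
eef_pos: [-99.6, 724.7, 306.6]
ee_rot: [0.123, 0.724, -0.647, 0.203]
ft_force: [0.2, -0.2, 0.6]
width: 85.6
gripper_force: 0.0
```

jog_arm([
  [-0.7,0,-0.7],
  [-0.7,0,-0.7],
  [-0.7,0,-0.7],
  [-0.7,0,-0.7],
  [-0.7,0,-0.7],
], roll=[0,0,0,0,0], grip=[1,1,1,1,1])

```text
time: 68.0
eef_pos: [-101.2, 723.6, 333.8]
ee_rot: [0.111, 0.728, -0.649, 0.19]
ft_force: [0.3, 0.7, 0.5]
width: 85.4
gripper_force: 0.0
```

jog_arm([
  [-0.7,0,-0.7],
  [-0.7,0,-0.7],
  [-0.7,0,-0.7],
  [-0.7,0,-0.7],
  [-0.7,0,-0.7],
], roll=[0,0,0,0,0], grip=[1,1,1,1,1])

```text
time: 68.5
eef_pos: [-102.9, 721.5, 361.1]
ee_rot: [0.098, 0.731, -0.651, 0.176]
ft_force: [-0.4, 0.4, 0.3]
width: 85.6
gripper_force: 0.0
```

jog_arm([
  [-0.75,0,-0.6],
  [-0.75,0,-0.6],
  [-0.75,0,-0.6],
  [-0.75,0,-0.6],
  [-0.75,0,-0.6],
], roll=[0,0,0,0,0], grip=[1,1,1,1,1])

```text
time: 69.0
eef_pos: [-104.3, 719.1, 382.3]
ee_rot: [0.088, 0.734, -0.653, 0.165]
ft_force: [-0.2, 0.3, 1.0]
width: 85.6
gripper_force: 0.0
```

jog_arm([
  [-0.75,0,-0.6],
  [-0.75,0,-0.6],
  [-0.75,0,-0.6],
  [-0.75,0,-0.6],
  [-0.75,0,-0.6],
], roll=[0,0,0,0,0], grip=[1,1,1,1,1])

```text
time: 69.5
eef_pos: [-105.7, 716.0, 403.6]
ee_rot: [0.079, 0.736, -0.654, 0.154]
ft_force: [-0.2, 0.1, 0.5]
width: 85.3
gripper_force: 0.0
```

jog_arm([
  [-0.8,0,-0.5],
  [-0.8,0,-0.5],
  [-0.8,0,-0.5],
  [-0.8,0,-0.5],
  [-0.8,0,-0.5],
], roll=[0,0,0,0,0], grip=[1,1,1,1,1])

```text
time: 70.0
eef_pos: [-106.6, 713.6, 418.5]
ee_rot: [0.072, 0.738, -0.655, 0.146]
ft_force: [0.5, 0.0, -0.4]
width: 85.9
gripper_force: 0.0
```

Run:
```python
from path import *
T=tool();print(T.round(3),manip.state()["joints"].round(2))
im,W=grab("top");teethers(im,W,["mint"])
path([[420,380,200],[590,437,140],[590,437,24]],155)
```

```text
[[   0.1     -0.988    0.121 -106.582]
 [  -0.945   -0.132   -0.298  713.555]
 [   0.311   -0.085   -0.947  418.453]
 [   0.       0.       0.       1.   ]] [ 1.56  0.92  1.15  2.11 -0.12 -0.11]
mint 197 c [591.1 434.3] sz [62. 31.] axis 60.3 med [590. 433.  27.]
0 dp [ 0.75  -1.144  0.538] roll 0 mm 588 err [0. 0.] maxstep 0.32 q [ 0.66  0.15  0.03  1.54 -0.31 -1.01]
1 dp [-0.139 -0.426  0.151] roll 0 mm 189 err [0. 0.] maxstep 0.21 q [ 0.58  0.67  0.56  1.53 -0.32 -1.1 ]
2 dp [-0.09   0.025  0.275] roll 0 mm 116 err [0. 0.] maxstep 0.07 q [ 0.58  0.71  0.41  1.34 -0.32 -1.1 ]
```

jog_arm([
  [0.06,-0.1,0.045],
  [0.12,-0.19,0.09],
  [0.188,-0.286,0.135],
  [0.188,-0.286,0.135],
  [0.188,-0.286,0.135],
], roll=[0,0,0,0,0], grip=[1,1,1,1,1])

```text
time: 70.55
eef_pos: [23.5, 639.4, 399.3]
ee_rot: [0.074, 0.737, -0.656, 0.147]
ft_force: [-0.1, 0.2, 0.4]
width: 85.1
gripper_force: 0.0
```

jog_arm([
  [0.06,-0.1,0.045],
  [0.12,-0.19,0.09],
  [0.188,-0.286,0.135],
  [0.188,-0.286,0.135],
  [0.188,-0.286,0.135],
], roll=[0,0,0,0,0], grip=[1,1,1,1,1])

```text
time: 71.05
eef_pos: [148.1, 569.2, 382.5]
ee_rot: [0.072, 0.737, -0.656, 0.146]
ft_force: [0.6, 0.6, 0.1]
width: 85.3
gripper_force: 0.0
```

jog_arm([
  [0.06,-0.1,0.045],
  [0.12,-0.19,0.09],
  [0.188,-0.286,0.135],
  [0.188,-0.286,0.135],
  [0.188,-0.286,0.135],
], roll=[0,0,0,0,0], grip=[1,1,1,1,1])

```text
time: 71.55
eef_pos: [274.4, 497.7, 364.5]
ee_rot: [0.072, 0.738, -0.655, 0.146]
ft_force: [0.3, 0.9, 1.0]
width: 85.6
gripper_force: 0.0
```

jog_arm([
  [0.06,-0.1,0.045],
  [0.12,-0.19,0.09],
  [0.188,-0.286,0.135],
  [0.188,-0.286,0.135],
  [0.188,-0.286,0.135],
], roll=[0,0,0,0,0], grip=[1,1,1,1,1])

```text
time: 72.05
eef_pos: [401.0, 426.1, 346.3]
ee_rot: [0.072, 0.738, -0.655, 0.146]
ft_force: [-0.1, 0.5, 0.1]
width: 85.3
gripper_force: 0.0
```

jog_arm([
  [-0.02,-0.08,0.02],
  [-0.05,-0.16,0.05],
  [-0.08,-0.24,0.08],
  [-0.11,-0.32,0.11],
  [-0.13,-0.38,0.12],
], roll=[0.08,0.16,0.24,0.32,0.4], grip=[1,1,1,1,1])

```text
time: 72.55
eef_pos: [551.3, 482.9, 295.8]
ee_rot: [-0.024, -0.499, 0.851, -0.161]
ft_force: [0.6, 0.4, 0.8]
width: 85.3
gripper_force: 0.0
```

Run:
```python
from path import *
T=tool();print(T.round(3),manip.state()["joints"].round(2))
im,W=grab("wrist");cv2.imwrite("pics/w10.png",im);teethers(im,W,["mint"])
path([[590.5,435.5,90],[590.5,435.5,25]],155)
```

```text
[[ -0.502  -0.857   0.121 551.322]
 [ -0.841   0.451  -0.298 482.942]
 [  0.201  -0.251  -0.947 295.776]
 [  0.      0.      0.      1.   ]] [ 0.6   0.61  0.5   1.53 -0.32 -0.45]
mint 2999 c [588.6 435.9] sz [60. 30.] axis 61.4 med [586. 436.  29.]
0 dp [-0.049 -0.004  0.141] roll 0 mm 60 err [0. 0.] maxstep 0.03 q [ 0.58  0.68  0.48  1.44 -0.32 -0.46]
1 dp [-0.032  0.041  0.154] roll 0 mm 65 err [0. 0.] maxstep 0.04 q [ 0.58  0.71  0.41  1.34 -0.32 -0.46]
```

jog_arm([
  [-0.03,0,0.09],
  [-0.049,0,0.15],
  [-0.065,0.02,0.22],
  [-0.08,0.037,0.29],
  [-0.08,0.037,0.29],
], roll=[0,0,0,0,0], grip=[1,1,1,1,1])

```text
time: 73.1
eef_pos: [566.0, 480.5, 172.3]
ee_rot: [-0.027, -0.501, 0.85, -0.161]
ft_force: [-1.1, -0.8, -0.7]
width: 85.5
gripper_force: 0.0
```

jog_arm([
  [0,0,0],
  [0,0,0],
  [0,0,0],
  [0,0,0],
  [0,0,0],
], roll=[0,0,0,0,0], grip=[-1,-1,-1,-1,-1])

```text
time: 73.6
eef_pos: [570.2, 479.6, 179.9]
ee_rot: [-0.022, -0.499, 0.851, -0.161]
ft_force: [-0.9, 1.7, 6.9]
width: 28.1
gripper_force: 58.7
```

jog_arm([
  [0,0,0],
  [0.02,-0.02,-0.09],
  [0.04,-0.05,-0.19],
  [0.06,-0.07,-0.28],
  [0.06,-0.07,-0.28],
], roll=[0,0,0,0,0], grip=[-1,-1,-1,-1,-1])

```text
time: 74.1
eef_pos: [569.2, 480.4, 304.0]
ee_rot: [-0.018, -0.499, 0.851, -0.161]
ft_force: [0.7, 0.2, 0.6]
width: 28.3
gripper_force: 58.4
```

Run:
```python
from path import *
s=manip.state();print(s['width'],s['gripper_force'])
path([[519,20,150],[519.8,-87,110],[519.8,-87,72]],155,[-.43,0,0])
```

```text
28.333937429297507 58.36874324362725
0 dp [ 0.96  -0.312  0.298] roll -0.43 mm 421 err [0. 0.] maxstep 0.21 q [-0.05 -0.28 -0.48  1.22 -0.29 -1.81]
1 dp [0.221 0.053 0.173] roll 0 mm 114 err [0. 0.] maxstep 0.08 q [-0.28 -0.32 -0.59  1.09 -0.25 -2.04]
2 dp [-0.029  0.008  0.09 ] roll 0 mm 38 err [0. 0.] maxstep 0.03 q [-0.28 -0.3  -0.64  1.02 -0.25 -2.04]
```

Run:
```python
from path import *
path([[540,240,150],[519,20,150],[519.8,-87,110],[519.8,-87,72]],155,[0,-.335,0,0])
```

```text
0 dp [ 0.47  -0.109  0.144] roll 0 mm 201 err [0. 0.] maxstep 0.21 q [ 0.35  0.1  -0.12  1.33 -0.33 -0.71]
1 dp [ 0.49  -0.203  0.154] roll -0.335 mm 221 err [0. 0.] maxstep 0.25 q [-0.05 -0.28 -0.48  1.22 -0.29 -1.66]
2 dp [0.226 0.02  0.173] roll 0 mm 114 err [0. 0.] maxstep 0.08 q [-0.28 -0.32 -0.59  1.09 -0.25 -1.89]
3 dp [-0.028  0.012  0.09 ] roll 0 mm 38 err [0. 0.] maxstep 0.03 q [-0.28 -0.3  -0.64  1.02 -0.25 -1.89]
```

jog_arm([
  [0.08,-0.02,0.02],
  [0.17,-0.04,0.05],
  [0.26,-0.06,0.08],
  [0.35,-0.08,0.11],
  [0.4,-0.095,0.12],
], roll=[0,0,0,0,0], grip=[-1,-1,-1,-1,-1])

```text
time: 74.6
eef_pos: [525.5, 311.2, 291.3]
ee_rot: [-0.024, -0.499, 0.851, -0.161]
ft_force: [-0.2, -0.2, 0.0]
width: 27.9
gripper_force: 58.4
```

jog_arm([
  [0.08,-0.03,0.03],
  [0.16,-0.06,0.06],
  [0.24,-0.09,0.08],
  [0.31,-0.12,0.1],
  [0.31,-0.12,0.1],
], roll=[-0.06,-0.12,-0.18,-0.24,-0.335], grip=[-1,-1,-1,-1,-1])

```text
time: 75.1
eef_pos: [510.3, 172.7, 291.5]
ee_rot: [0.065, 0.704, -0.691, 0.15]
ft_force: [-0.3, 0.8, 0.3]
width: 28.0
gripper_force: 58.4
```

Run:
```python
from path import *
T=tool();print(T.round(3))
path([[519.8,-87,110],[519.8,-87,72]],155)
```

```text
[[ -0.001  -0.993   0.121 510.284]
 [ -0.954  -0.036  -0.299 172.731]
 [  0.301  -0.116  -0.946 291.5  ]
 [  0.      0.      0.      1.   ]]
0 dp [0.482 0.052 0.239] roll 0 mm 216 err [0. 0.] maxstep 0.11 q [-0.27 -0.31 -0.58  1.1  -0.26 -1.89]
1 dp [-0.029  0.011  0.09 ] roll 0 mm 38 err [0. 0.] maxstep 0.03 q [-0.27 -0.28 -0.63  1.02 -0.26 -1.89]
```

jog_arm([
  [0.08,0.01,0.03],
  [0.18,0.02,0.07],
  [0.28,0.03,0.12],
  [0.38,0.04,0.18],
  [0.46,0.05,0.23],
], roll=[0,0,0,0,0], grip=[-1,-1,-1,-1,-1])

```text
time: 75.6
eef_pos: [501.1, -30.2, 256.8]
ee_rot: [0.065, 0.703, -0.692, 0.15]
ft_force: [0.8, -0.1, 0.0]
width: 27.9
gripper_force: 58.4
```

jog_arm([
  [0.022,0.002,0.009],
  [0.022,0.002,0.009],
  [0.022,0.002,0.009],
  [0.022,0.002,0.009],
  [0.022,0.002,0.009],
], roll=[0,0,0,0,0], grip=[-1,-1,-1,-1,-1])

```text
time: 76.1
eef_pos: [501.3, -36.5, 256.1]
ee_rot: [0.064, 0.704, -0.691, 0.15]
ft_force: [-0.6, 1.3, -0.6]
width: 28.0
gripper_force: 58.4
```

Run:
```python
from path import *
T=tool();print((T[:3,3]+155*T[:3,2]).round(1))
path([[519.8,-87,75]],155)
im,W=grab("wrist");cv2.imwrite("pics/w11.png",im);teethers(im,np.where(W[...,2:]<140,W*[1,1,.5],np.nan),["mint"],(380,-300,650,200))
im,W=grab("scene")
teethers(im,np.where(W[...,2:]<140,W*[1,1,.5],np.nan),["mint"],(380,-300,650,200))
```

```text
[520.3 -82.7 109.4]
0 dp [-0.015  0.012  0.084] roll 0 mm 35 err [0. 0.] maxstep 0.02 q [-0.28 -0.29 -0.62  1.03 -0.26 -1.89]
mint 26597 c [ 520.  -108.7] sz [ 71. 175.] axis 90.8 med [ 519. -121.   21.]
mint 1968 c [515.8 -83.1] sz [ 84. 224.] axis 93.2 med [525. -69.  19.]
```

View pics/w11.png

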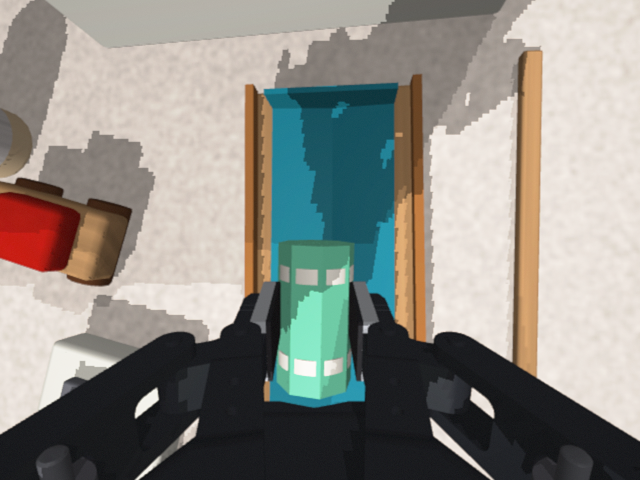

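Wrist view: the mint teether is held at (315,320), in line with and centred over the empty boat. I'll release it.

jog_arm([
  [-0.006,0.004,0.03],
  [-0.01,0.008,0.06],
  [-0.015,0.012,0.085],
  [-0.015,0.012,0.085],
  [-0.015,0.012,0.085],
], roll=[0,0,0,0,0], grip=[-1,-1,-1,-1,0.0])

```text
time: 76.7
eef_pos: [500.2, -42.3, 220.3]
ee_rot: [0.065, 0.704, -0.692, 0.149]
ft_force: [0.5, -0.3, -0.3]
width: 40.9
gripper_force: 0.0
```

jog_arm([
  [0,0,0],
  [0,0,0],
  [0,0,0],
  [0.015,-0.006,-0.047],
  [0.036,-0.014,-0.114],
], roll=[0,0,0,0,0], grip=[0.0,0.0,0.0,0.0,0.0])

```text
time: 77.2
eef_pos: [499.7, -41.8, 268.2]
ee_rot: [0.066, 0.704, -0.692, 0.148]
ft_force: [-0.1, -0.9, 1.1]
width: 42.7
gripper_force: 0.0
```

jog_arm([
  [0.03,-0.012,-0.09],
  [0.06,-0.023,-0.19],
  [0.09,-0.035,-0.28],
  [0.12,-0.045,-0.38],
  [0.12,-0.045,-0.38],
], roll=[0,0,0,0,0], grip=[1,1,1,1,1])

```text
time: 77.7
eef_pos: [500.6, -42.1, 436.3]
ee_rot: [0.063, 0.703, -0.692, 0.154]
ft_force: [1.5, -0.1, 0.1]
width: 85.2
gripper_force: 0.0
```

```bash
python3 - <<'E'
from unt2 import *
from path import *
im,W=grab("wrist");teethers(im,W,["mint"],(380,-300,650,200))
hsv=cv2.cvtColor(im,cv2.COLOR_BGR2HSV)
m=(hsv[...,0]>85)&(hsv[...,0]<105)&(hsv[...,1]>80)&(W[...,2]>30)&(W[...,2]<160)&(abs(W[...,0]-518)<60)&(abs(W[...,1]+87)<130)
P=W[m];print("boat",cv2.minAreaRect(P[:,:2].astype(np.float32)))
T=tool();print(T.round(3),manip.state()["joints"].round(2))
import path as pt
from importlib import reload
import sim;
E
python3 - <<'E'
from path import *
path([[380,-280,480],[230,-520,480],[120,-640,480]])
path([[380,-280,480],[230,-520,480],[120,-640,480]],0,[.6,.7,.7])
E
```

```text
mint 10811 c [519.  -87.6] sz [ 71. 228.] axis 91.6 med [518. -90.  41.]
boat ((519.377685546875, -87.40567779541016), (69.95105743408203, 228.13931274414062), 1.7182679176330566)
[[ -0.003  -0.992   0.126 500.414]
 [ -0.953  -0.035  -0.3   -42.056]
 [  0.302  -0.121  -0.946 433.144]
 [  0.      0.      0.      1.   ]] [-0.28 -0.33 -0.28  1.42 -0.26 -1.89]
0 dp [0.603 0.305 0.03 ] roll 0 mm 271 err [0. 0.] maxstep 0.13 q [-0.89 -0.5  -0.32  1.43 -0.09 -2.49]
1 dp [0.573 0.393 0.133] roll 0 mm 283 err [0. 0.] maxstep 0.12 q [-1.4  -0.22 -0.11  1.36  0.07 -2.98]
2 dp [0.287 0.283 0.055] roll 0 mm 163 err [2.22 0.04] maxstep 0.1 q [-1.61  0.03  0.14  1.37  0.13 -3.14]
0 dp [0.603 0.305 0.03 ] roll 0.6 mm 271 err [0. 0.] maxstep 0.13 q [-0.89 -0.5  -0.32  1.43 -0.09 -1.55]
1 dp [ 0.655 -0.233  0.133] roll 0.7 mm 283 err [0. 0.] maxstep 0.14 q [-1.4  -0.22 -0.11  1.36  0.07 -0.93]
2 dp [ 0.122 -0.384  0.055] roll 0.7 mm 163 err [0. 0.] maxstep 0.31 q [-1.61  0.04  0.14  1.37  0.14 -0.04]
```

jog_arm([
  [0.03,0.015,0],
  [0.08,0.04,0],
  [0.14,0.07,0],
  [0.22,0.11,0.01],
  [0.3,0.15,0.015],
], roll=[0.09,0.18,0.27,0.36,0.45], grip=[1,1,1,1,1])

```text
time: 78.25
eef_pos: [440.2, -161.0, 451.8]
ee_rot: [-0.009, -0.419, 0.894, -0.162]
ft_force: [0.7, -0.0, -0.1]
width: 85.5
gripper_force: 0.0
```

jog_arm([
  [0,0,0],
  [0,0,0],
  [0,0,0],
  [0,0,0],
  [0,0,0],
], roll=[0.09,0.18,0.27,0.36,0.45], grip=[1,1,1,1,1])

```text
time: 78.75
eef_pos: [440.7, -160.3, 451.8]
ee_rot: [0.048, -0.083, 0.983, -0.155]
ft_force: [0.8, 1.2, 0.0]
width: 85.2
gripper_force: 0.0
```

jog_arm([
  [0,0,0],
  [0,0,0],
  [0,0,0],
  [0,0,0],
  [0,0,0],
], roll=[0.09,0.18,0.27,0.36,0.45], grip=[1,1,1,1,1])

```text
time: 79.25
eef_pos: [440.8, -160.2, 451.7]
ee_rot: [0.099, 0.262, 0.951, -0.129]
ft_force: [-0.3, 0.4, 0.0]
width: 85.3
gripper_force: 0.0
```

jog_arm([
  [0,0,0],
  [0,0,0],
  [0,0,0],
  [0,0,0],
  [0,0,0],
], roll=[0.09,0.18,0.27,0.36,0.45], grip=[1,1,1,1,1])

```text
time: 79.75
eef_pos: [440.8, -160.2, 451.7]
ee_rot: [0.137, 0.575, 0.802, -0.087]
ft_force: [0.9, 0.2, 0.0]
width: 85.5
gripper_force: 0.0
```

jog_arm([
  [0,0,0],
  [0,0,0],
  [0,0,0],
  [0,0,0],
  [0,0,0],
], roll=[0.09,0.18,0.2,0.2,0.2], grip=[1,1,1,1,1])

```text
time: 80.25
eef_pos: [440.8, -160.2, 452.3]
ee_rot: [0.149, 0.691, 0.704, -0.065]
ft_force: [0.0, 0.8, -0.6]
width: 85.6
gripper_force: 0.0
```

Run:
```python
from path import *
im,W=grab("top");hsv=cv2.cvtColor(im,cv2.COLOR_BGR2HSV)
m=(hsv[...,0]>60)&(hsv[...,0]<84)&(hsv[...,1]>40)&(W[...,2]>40)&(W[...,2]<90)&(abs(W[...,0]-518)<60)&(abs(W[...,1]+87)<130)
P=W[m];print("mint",len(P),cv2.minAreaRect(P[:,:2].astype(np.float32)) if len(P)>3 else "",np.median(P,0))
T=tool();print(T.round(3),manip.state()["joints"].round(2))
path([[380,-280,490],[180,-520,490],[20,-640,490]])
```

```text
mint 206 ((530.62109375, -69.4898910522461), (49.79518127441406, 186.95249938964844), 1.8055509328842163) [521.418569   -90.21189472  66.64726014]
[[   0.       0.993    0.12   440.787]
 [   0.954    0.036   -0.298 -160.228]
 [  -0.3      0.115   -0.947  452.571]
 [   0.       0.       0.       1.   ]] [-0.58 -0.48 -0.35  1.42 -0.19  0.95]
0 dp [-0.314 -0.151 -0.018] roll 0 mm 139 err [0. 0.] maxstep 0.11 q [-0.89 -0.48 -0.29  1.45 -0.1   0.65]
1 dp [-0.572 -0.518  0.118] roll 0 mm 312 err [0. 0.] maxstep 0.12 q [-1.5  -0.27 -0.12  1.4   0.1   0.07]
2 dp [-0.286 -0.408  0.041] roll 0 mm 200 err [0. 0.] maxstep 0.09 q [-1.78  0.03  0.15  1.42  0.18 -0.2 ]
```

jog_arm([
  [-0.06,-0.03,-0.003],
  [-0.13,-0.06,-0.007],
  [-0.2,-0.1,-0.01],
  [-0.27,-0.13,-0.015],
  [-0.314,-0.151,-0.018],
], roll=[0,0,0,0,0], grip=[1,1,1,1,1])

```text
time: 80.8
eef_pos: [378.9, -281.5, 491.2]
ee_rot: [0.15, 0.692, 0.703, -0.065]
ft_force: [0.2, 0.3, -0.1]
width: 85.3
gripper_force: 0.0
```

jog_arm([
  [-0.06,-0.05,0.01],
  [-0.12,-0.1,0.02],
  [-0.18,-0.16,0.035],
  [-0.24,-0.22,0.05],
  [-0.286,-0.26,0.059],
], roll=[0,0,0,0,0], grip=[1,1,1,1,1])

```text
time: 81.3
eef_pos: [277.8, -401.0, 490.2]
ee_rot: [0.149, 0.692, 0.704, -0.065]
ft_force: [0.3, -0.3, -0.1]
width: 85.7
gripper_force: 0.0
```

jog_arm([
  [-0.06,-0.05,0.01],
  [-0.12,-0.1,0.02],
  [-0.18,-0.16,0.035],
  [-0.24,-0.22,0.05],
  [-0.286,-0.26,0.059],
], roll=[0,0,0,0,0], grip=[1,1,1,1,1])

```text
time: 81.8
eef_pos: [177.1, -520.9, 489.8]
ee_rot: [0.149, 0.692, 0.704, -0.065]
ft_force: [1.2, -0.3, 0.3]
width: 85.5
gripper_force: 0.0
```

jog_arm([
  [-0.06,-0.08,0.01],
  [-0.12,-0.16,0.02],
  [-0.18,-0.25,0.03],
  [-0.24,-0.34,0.035],
  [-0.286,-0.408,0.041],
], roll=[0,0,0,0,0], grip=[1,1,1,1,1])

```text
time: 82.3
eef_pos: [16.2, -640.4, 489.8]
ee_rot: [0.149, 0.692, 0.704, -0.065]
ft_force: [1.0, -0.1, -0.4]
width: 85.5
gripper_force: 0.0
```

Run:
```python
from unt2 import *
q0=manip.state()["joints"];p,Rt=fk(q0,sim.K);print(p.round(),Rt.as_matrix().round(2),q0.round(2))
for d in([-1,0,0],[-1,0,-.2],[-.95,-.2,-.1],[-.9,-.35,-.1]):
    q=q0;o=[]
    for i in range(4):
        q=push(q,d,4,550);p,Rt=fk(q,sim.K);o.append((p.round().tolist(),Rt.as_matrix()[:,2].round(2).tolist()))
    print(d,o,q.round(2))
```

```text
[  16. -640.  490.] [[ 0.    0.99  0.12]
 [ 0.95  0.03 -0.3 ]
 [-0.3   0.12 -0.95]] [-1.79  0.03  0.15  1.42  0.18 -0.21]
[-1, 0, 0] [([22.0, -900.0, 478.0], [0.11, -0.45, -0.88]), ([14.0, -929.0, 524.0], [0.1, -0.6, -0.79]), ([-0.0, -910.0, 636.0], [0.08, -0.73, -0.68]), ([-17.0, -856.0, 770.0], [0.07, -0.84, -0.54])] [-1.78  0.58  1.16  1.17  0.24 -0.05]
[-1, 0, -0.2] [([10.0, -843.0, 569.0], [0.11, -0.45, -0.88]), ([0.0, -843.0, 646.0], [0.09, -0.6, -0.79]), ([-12.0, -798.0, 762.0], [0.07, -0.73, -0.67]), ([-24.0, -719.0, 884.0], [0.05, -0.84, -0.53])] [-1.84  0.38  1.16  1.37  0.28 -0.08]
[-0.95, -0.2, -0.1] [([-98.0, -869.0, 511.0], [0.09, -0.45, -0.89]), ([-153.0, -880.0, 567.0], [0.05, -0.6, -0.8]), ([-188.0, -847.0, 678.0], [0.0, -0.73, -0.68]), ([-210.0, -778.0, 807.0], [-0.04, -0.84, -0.55])] [-2.05  0.51  1.16  1.27  0.36 -0.24]
[-0.9, -0.35, -0.1] [([-186.0, -857.0, 497.0], [0.08, -0.45, -0.89]), ([-275.0, -857.0, 543.0], [0.02, -0.59, -0.8]), ([-325.0, -817.0, 649.0], [-0.05, -0.72, -0.69]), ([-352.0, -746.0, 777.0], [-0.12, -0.82, -0.56])] [-2.23  0.55  1.16  1.27  0.42 -0.38]
```

jog_arm([
  [-1,-0.1,-0.05],
  [-1,-0.1,-0.05],
  [-1,-0.1,-0.05],
  [-1,-0.1,-0.05],
  [-1,-0.1,-0.05],
], roll=[0,0,0,0,0], grip=[1,1,1,1,1])

```text
time: 82.8
eef_pos: [-0.6, -796.9, 548.4]
ee_rot: [0.153, 0.691, 0.703, -0.069]
ft_force: [-0.5, -1.0, 0.5]
width: 85.6
gripper_force: 0.0
```

jog_arm([
  [-1,-0.1,-0.05],
  [-1,-0.1,-0.05],
  [-1,-0.1,-0.05],
  [-1,-0.1,-0.05],
  [-1,-0.1,-0.05],
], roll=[0,0,0,0,0], grip=[1,1,1,1,1])

```text
time: 83.3
eef_pos: [-11.6, -835.3, 528.7]
ee_rot: [0.17, 0.689, 0.699, -0.088]
ft_force: [-0.4, -0.3, 0.5]
width: 85.4
gripper_force: 0.0
```

jog_arm([
  [-1,-0.1,-0.05],
  [-1,-0.1,-0.05],
  [-1,-0.1,-0.05],
  [-1,-0.1,-0.05],
  [-1,-0.1,-0.05],
], roll=[0,0,0,0,0], grip=[1,1,1,1,1])

```text
time: 83.8
eef_pos: [-21.5, -860.2, 510.8]
ee_rot: [0.184, 0.688, 0.694, -0.105]
ft_force: [-0.8, 0.4, 0.2]
width: 85.7
gripper_force: 0.0
```

jog_arm([
  [-1,-0.1,-0.05],
  [-1,-0.1,-0.05],
  [-1,-0.1,-0.05],
  [-1,-0.1,-0.05],
  [-1,-0.1,-0.05],
], roll=[0,0,0,0,0], grip=[1,1,1,1,1])

```text
time: 84.3
eef_pos: [-30.5, -878.6, 504.2]
ee_rot: [0.199, 0.686, 0.689, -0.123]
ft_force: [1.1, -0.3, -0.1]
width: 85.7
gripper_force: 0.0
```

jog_arm([
  [-1,-0.1,-0.05],
  [-1,-0.1,-0.05],
  [-1,-0.1,-0.05],
  [-1,-0.1,-0.05],
  [-1,-0.1,-0.05],
], roll=[0,0,0,0,0], grip=[1,1,1,1,1])

```text
time: 84.8
eef_pos: [-38.9, -892.1, 506.6]
ee_rot: [0.215, 0.683, 0.684, -0.141]
ft_force: [-0.5, 0.5, 0.6]
width: 85.3
gripper_force: 0.0
```

jog_arm([
  [-1,-0.1,-0.05],
  [-1,-0.1,-0.05],
  [-1,-0.1,-0.05],
  [-1,-0.1,-0.05],
  [-1,-0.1,-0.05],
], roll=[0,0,0,0,0], grip=[1,1,1,1,1])

```text
time: 85.3
eef_pos: [-46.8, -901.5, 515.9]
ee_rot: [0.23, 0.68, 0.678, -0.16]
ft_force: [-0.2, -0.5, 0.4]
width: 85.3
gripper_force: 0.0
```

jog_arm([
  [-1,-0.1,-0.05],
  [-1,-0.1,-0.05],
  [-1,-0.1,-0.05],
  [-1,-0.1,-0.05],
  [-1,-0.1,-0.05],
], roll=[0,0,0,0,0], grip=[1,1,1,1,1])

```text
time: 85.8
eef_pos: [-54.5, -907.2, 531.3]
ee_rot: [0.245, 0.676, 0.672, -0.178]
ft_force: [-0.2, 0.3, 0.4]
width: 85.2
gripper_force: 0.0
```

jog_arm([
  [-1,-0.1,-0.05],
  [-1,-0.1,-0.05],
  [-1,-0.1,-0.05],
  [-1,-0.1,-0.05],
  [-1,-0.1,-0.05],
], roll=[0,0,0,0,0], grip=[1,1,1,1,1])

```text
time: 86.3
eef_pos: [-61.9, -909.6, 551.6]
ee_rot: [0.26, 0.672, 0.665, -0.197]
ft_force: [-0.8, 0.6, -0.3]
width: 85.3
gripper_force: 0.0
```

jog_arm([
  [-1,-0.1,0],
  [-1,-0.1,0],
  [-1,-0.1,0],
  [-1,-0.1,0],
  [-1,-0.1,0],
], roll=[0,0,0,0,0], grip=[1,1,1,1,1])

```text
time: 86.8
eef_pos: [-68.4, -913.8, 568.7]
ee_rot: [0.275, 0.668, 0.658, -0.215]
ft_force: [0.2, -0.2, 0.0]
width: 84.9
gripper_force: 0.0
```

jog_arm([
  [-1,-0.1,0],
  [-1,-0.1,0],
  [-1,-0.1,0],
  [-1,-0.1,0],
  [-1,-0.1,0],
], roll=[0,0,0,0,0], grip=[1,1,1,1,1])

```text
time: 87.3
eef_pos: [-74.8, -914.5, 590.7]
ee_rot: [0.289, 0.663, 0.65, -0.233]
ft_force: [-0.9, -0.2, -0.0]
width: 85.5
gripper_force: 0.0
```

jog_arm([
  [-1,-0.1,0],
  [-1,-0.1,0],
  [-1,-0.1,0],
  [-1,-0.1,0],
  [-1,-0.1,0],
], roll=[0,0,0,0,0], grip=[1,1,1,1,1])

```text
time: 87.8
eef_pos: [-81.2, -911.9, 616.5]
ee_rot: [0.303, 0.658, 0.642, -0.251]
ft_force: [-0.1, -0.3, 0.2]
width: 85.4
gripper_force: 0.0
```

jog_arm([
  [-1,-0.1,0],
  [-1,-0.1,0],
  [-1,-0.1,0],
  [-1,-0.1,0],
  [-1,-0.1,0],
], roll=[0,0,0,0,0], grip=[1,1,1,1,1])

```text
time: 88.3
eef_pos: [-87.6, -906.3, 645.3]
ee_rot: [0.317, 0.652, 0.634, -0.268]
ft_force: [1.7, 0.6, -0.7]
width: 85.6
gripper_force: 0.0
```

jog_arm([
  [-1,-0.1,0],
  [-1,-0.1,0],
  [-1,-0.1,0],
  [-1,-0.1,0],
  [-1,-0.1,0],
], roll=[0,0,0,0,0], grip=[1,1,1,1,1])

```text
time: 88.8
eef_pos: [-93.9, -897.7, 676.5]
ee_rot: [0.331, 0.646, 0.626, -0.286]
ft_force: [-0.5, -0.3, -0.3]
width: 85.4
gripper_force: 0.0
```

jog_arm([
  [-1,-0.1,0],
  [-1,-0.1,0],
  [-1,-0.1,0],
  [-1,-0.1,0],
  [-1,-0.1,0],
], roll=[0,0,0,0,0], grip=[1,1,1,1,1])

```text
time: 89.3
eef_pos: [-100.1, -886.3, 709.3]
ee_rot: [0.345, 0.64, 0.617, -0.303]
ft_force: [0.3, -0.6, -0.7]
width: 85.3
gripper_force: 0.0
```

Run:
```python
from path import *
T=tool();print(T.round(3),manip.state()["joints"].round(2))
path([[250,-600,560],[341,-386,530],[430,-150,480],[490,130,380],[505,290,290]])
```

```text
[[   0.056    0.998    0.037 -100.106]
 [   0.58    -0.002   -0.815 -886.308]
 [  -0.813    0.067   -0.579  709.33 ]
 [   0.       0.       0.       1.   ]] [-1.87  0.65  1.15  1.15  0.28 -0.12]
0 dp [ 0.767  0.847 -0.334] roll 0 mm 476 err [0. 0.] maxstep 0.36 q [-1.35 -0.36 -0.25  0.73 -0.14  0.19]
1 dp [ 0.384  0.221 -0.384] roll 0 mm 234 err [0. 0.] maxstep 0.11 q [-1.   -0.72 -0.54  0.87 -0.42  0.41]
2 dp [ 0.456  0.212 -0.4  ] roll 0 mm 257 err [0. 0.] maxstep 0.14 q [-0.41 -0.66 -0.54  1.13 -0.82  0.95]
3 dp [ 0.618  0.132 -0.42 ] roll 0 mm 303 err [0. 0.] maxstep 0.18 q [ 0.21  0.01 -0.15  1.64 -0.94  1.93]
4 dp [ 0.417  0.022 -0.194] roll 0 mm 184 err [0. 0.] maxstep 0.16 q [ 0.46  0.47  0.18  1.81 -0.84  2.31]
```

jog_arm([
  [-1,-0.1,0],
  [-1,-0.1,0],
  [-1,-0.1,0],
  [-1,-0.1,0],
  [-1,-0.1,0],
], roll=[0,0,0,0,0], grip=[1,1,1,1,1])

```text
time: 89.8
eef_pos: [-106.1, -872.2, 743.5]
ee_rot: [0.358, 0.633, 0.607, -0.32]
ft_force: [-0.9, -0.0, 0.5]
width: 85.2
gripper_force: 0.0
```

jog_arm([
  [-1,0,0],
  [-1,0,0],
  [-1,0,0],
  [-1,0,0],
  [-1,0,0],
], roll=[0,0,0,0,0], grip=[1,1,1,1,1])

```text
time: 90.3
eef_pos: [-94.4, -856.3, 780.8]
ee_rot: [0.371, 0.626, 0.598, -0.336]
ft_force: [-0.0, 0.3, 1.0]
width: 85.2
gripper_force: 0.0
```

Run:
```python
from path import *
T=tool();print(T.round(3),manip.state()["joints"].round(2))
path([[250,-600,560],[341,-386,530],[430,-150,480],[490,130,380],[505,290,290]],0,[-.055,0,0,0,0])
```

```text
[[   0.059    0.998    0.023  -94.419]
 [   0.498   -0.009   -0.867 -856.326]
 [  -0.865    0.062   -0.498  780.79 ]
 [   0.       0.       0.       1.   ]] [-1.87  0.58  1.15  1.12  0.29 -0.1 ]
0 dp [ 0.847  0.819 -0.261] roll -0.055 mm 483 err [0. 0.] maxstep 0.38 q [-1.34 -0.41 -0.33  0.61 -0.18  0.09]
1 dp [ 0.325  0.247 -0.421] roll 0 mm 234 err [0. 0.] maxstep 0.11 q [-0.98 -0.77 -0.61  0.76 -0.48  0.29]
2 dp [ 0.396  0.244 -0.444] roll 0 mm 257 err [0. 0.] maxstep 0.15 q [-0.4  -0.69 -0.59  1.05 -0.91  0.82]
3 dp [ 0.561  0.177 -0.479] roll 0 mm 303 err [0. 0.] maxstep 0.2 q [ 0.22  0.07 -0.12  1.71 -1.02  1.93]
4 dp [ 0.393  0.054 -0.234] roll 0 mm 184 err [0. 0.] maxstep 0.16 q [ 0.47  0.54  0.24  1.91 -0.9   2.32]
```

jog_arm([
  [0.04,0.04,-0.01],
  [0.08,0.08,-0.025],
  [0.13,0.125,-0.04],
  [0.17,0.165,-0.05],
  [0.212,0.205,-0.065],
], roll=[0,0,0,0,0], grip=[1,1,1,1,1])

```text
time: 90.8
eef_pos: [-7.8, -792.0, 724.1]
ee_rot: [0.371, 0.626, 0.598, -0.336]
ft_force: [0.1, -0.2, 0.1]
width: 85.5
gripper_force: 0.0
```

jog_arm([
  [0.04,0.04,-0.01],
  [0.08,0.08,-0.025],
  [0.13,0.125,-0.04],
  [0.17,0.165,-0.05],
  [0.212,0.205,-0.065],
], roll=[0,0,0,0,0], grip=[1,1,1,1,1])

```text
time: 91.3
eef_pos: [78.4, -728.0, 668.8]
ee_rot: [0.371, 0.626, 0.598, -0.336]
ft_force: [-0.2, -0.2, -0.4]
width: 85.4
gripper_force: 0.0
```

jog_arm([
  [0.04,0.04,-0.01],
  [0.08,0.08,-0.025],
  [0.13,0.125,-0.04],
  [0.17,0.165,-0.05],
  [0.212,0.205,-0.065],
], roll=[0,0,0,0,0], grip=[1,1,1,1,1])

```text
time: 91.8
eef_pos: [164.6, -664.0, 613.5]
ee_rot: [0.371, 0.626, 0.598, -0.336]
ft_force: [0.3, -0.5, -0.0]
width: 85.0
gripper_force: 0.0
```

jog_arm([
  [0.04,0.04,-0.01],
  [0.08,0.08,-0.025],
  [0.13,0.125,-0.04],
  [0.17,0.165,-0.05],
  [0.212,0.205,-0.065],
], roll=[-0.01,-0.02,-0.03,-0.04,-0.055], grip=[1,1,1,1,1])

```text
time: 92.3
eef_pos: [250.7, -599.9, 558.3]
ee_rot: [0.356, 0.599, 0.625, -0.352]
ft_force: [0.2, 0.0, -0.4]
width: 85.4
gripper_force: 0.0
```

Run:
```python
from path import *
T=tool();print(T.round(3),manip.state()["joints"].round(2))
path([[341,-386,530],[430,-150,480],[490,130,380],[505,290,290]],0)
```

```text
[[  -0.029    0.999    0.023  250.71 ]
 [   0.498    0.034   -0.867 -599.927]
 [  -0.867   -0.013   -0.498  558.301]
 [   0.       0.       0.       1.   ]] [-1.34 -0.41 -0.33  0.61 -0.18  0.09]
0 dp [ 0.321  0.245 -0.423] roll 0 mm 234 err [0. 0.] maxstep 0.11 q [-0.98 -0.77 -0.61  0.76 -0.48  0.29]
1 dp [ 0.396  0.244 -0.444] roll 0 mm 257 err [0. 0.] maxstep 0.15 q [-0.4  -0.69 -0.59  1.05 -0.91  0.82]
2 dp [ 0.561  0.177 -0.479] roll 0 mm 303 err [0. 0.] maxstep 0.2 q [ 0.22  0.07 -0.12  1.71 -1.02  1.93]
3 dp [ 0.393  0.054 -0.234] roll 0 mm 184 err [0. 0.] maxstep 0.16 q [ 0.47  0.54  0.24  1.91 -0.9   2.32]
```

jog_arm([
  [0.06,0.045,-0.08],
  [0.12,0.09,-0.16],
  [0.19,0.145,-0.25],
  [0.26,0.2,-0.34],
  [0.321,0.245,-0.423],
], roll=[0,0,0,0,0], grip=[1,1,1,1,1])

```text
time: 92.8
eef_pos: [340.8, -384.7, 530.2]
ee_rot: [0.356, 0.599, 0.624, -0.352]
ft_force: [0.6, 0.0, 0.6]
width: 85.6
gripper_force: 0.0
```

jog_arm([
  [0.05,0.03,-0.05],
  [0.1,0.06,-0.11],
  [0.15,0.09,-0.165],
  [0.198,0.122,-0.222],
  [0.198,0.122,-0.222],
], roll=[0,0,0,0,0], grip=[1,1,1,1,1])

```text
time: 93.3
eef_pos: [386.0, -266.2, 505.1]
ee_rot: [0.357, 0.598, 0.626, -0.351]
ft_force: [0.3, -0.6, 0.8]
width: 85.3
gripper_force: 0.0
```

jog_arm([
  [0.05,0.03,-0.05],
  [0.1,0.06,-0.11],
  [0.15,0.09,-0.165],
  [0.198,0.122,-0.222],
  [0.198,0.122,-0.222],
], roll=[0,0,0,0,0], grip=[1,1,1,1,1])

```text
time: 93.8
eef_pos: [430.4, -148.9, 479.7]
ee_rot: [0.356, 0.598, 0.626, -0.352]
ft_force: [-0.3, 0.1, -0.1]
width: 85.5
gripper_force: 0.0
```

jog_arm([
  [0.06,0.02,-0.05],
  [0.12,0.04,-0.1],
  [0.18,0.06,-0.15],
  [0.24,0.08,-0.2],
  [0.28,0.088,-0.24],
], roll=[0,0,0,0,0], grip=[1,1,1,1,1])

```text
time: 94.3
eef_pos: [459.7, -10.2, 429.9]
ee_rot: [0.356, 0.599, 0.625, -0.352]
ft_force: [0.1, 0.2, -0.9]
width: 85.4
gripper_force: 0.0
```

jog_arm([
  [0.06,0.02,-0.05],
  [0.12,0.04,-0.1],
  [0.18,0.06,-0.15],
  [0.24,0.08,-0.2],
  [0.28,0.088,-0.24],
], roll=[0,0,0,0,0], grip=[1,1,1,1,1])

```text
time: 94.8
eef_pos: [489.9, 129.8, 379.7]
ee_rot: [0.356, 0.599, 0.624, -0.353]
ft_force: [0.5, -1.2, 0.1]
width: 85.7
gripper_force: 0.0
```

jog_arm([
  [0.08,0.01,-0.05],
  [0.16,0.02,-0.1],
  [0.24,0.03,-0.15],
  [0.32,0.045,-0.2],
  [0.393,0.054,-0.234],
], roll=[0,0,0,0,0], grip=[1,1,1,1,1])

```text
time: 95.3
eef_pos: [505.1, 290.0, 290.0]
ee_rot: [0.356, 0.6, 0.624, -0.352]
ft_force: [0.6, 0.7, 0.5]
width: 85.2
gripper_force: 0.0
```

```bash
cat > handle.py <<'E'
from path import *
im,W=grab("wrist")
hsv=cv2.cvtColor(im,cv2.COLOR_BGR2HSV)
m=(hsv[...,0]<22)&(hsv[...,0]>3)&(hsv[...,1]>60)&(W[...,2]>70)&(W[...,2]<85)&(abs(W[...,0]-512)<30)&(W[...,1]>90)&(W[...,1]<190)
t=W[m];c=cv2.minAreaRect(t[:,:2].astype(np.float32));print(len(t),c,np.median(t[:,2]))
e=np.linalg.eigh(np.cov(t[:,:2].T))[1][:,1];print(np.degrees(np.arctan2(e[1],e[0])))
E
python3 - <<'E'
from handle import *
T=tool();print(T.round(3),manip.state()['joints'].round(2))
path([[c[0][0]+1,c[0][1],110],[c[0][0]+1,c[0][1],60]],155)
E
```

```text
3787 ((511.76007080078125, 137.62692260742188), (21.84241485595703, 63.98515319824219), 2.2006852626800537) 76.80577392789465
91.86353067839377
[[ -0.032   0.999   0.02  504.196]
 [  0.497   0.033  -0.867 292.175]
 [ -0.867  -0.017  -0.498 285.167]
 [  0.      0.      0.      1.   ]] [ 0.48  0.55  0.25  1.92 -0.89  2.33]
0 dp [0.187 0.016 0.166] roll 0 mm 100 err [0. 0.] maxstep 0.07 q [ 0.44  0.6   0.13  1.72 -0.91  2.28]
1 dp [0.108 0.002 0.062] roll 0 mm 50 err [0. 0.] maxstep 0.03 q [ 0.44  0.67  0.12  1.64 -0.91  2.28]
```

jog_arm([
  [0.08,0.01,0.07],
  [0.15,0.014,0.14],
  [0.2,0.016,0.174],
  [0.26,0.018,0.208],
  [0.293,0.018,0.226],
], roll=[0,0,0,0,0], grip=[1,1,1,1,1])

```text
time: 95.85
eef_pos: [510.5, 268.1, 142.0]
ee_rot: [0.355, 0.6, 0.624, -0.353]
ft_force: [-0.3, -0.0, -0.4]
width: 85.7
gripper_force: 0.0
```

jog_arm([
  [0,0,0],
  [0,0,0],
  [0,0,0],
  [0,0,0],
  [0,0,0],
], roll=[0,0,0,0,0], grip=[1,1,-1,-1,-1])

```text
time: 96.35
eef_pos: [510.8, 269.7, 145.2]
ee_rot: [0.357, 0.6, 0.624, -0.352]
ft_force: [0.3, 0.5, 0.1]
width: 43.9
gripper_force: 0.0
```

jog_arm([
  [0,0,0],
  [0,0,0],
  [0,0,0],
  [0,0,0],
  [0,0,0],
], roll=[0,0,0,0,0], grip=[-1,-1,-1,-1,-1])

```text
time: 96.85
eef_pos: [510.5, 269.6, 144.4]
ee_rot: [0.357, 0.599, 0.624, -0.352]
ft_force: [-0.9, 0.1, 1.6]
width: 21.9
gripper_force: 60.3
```

Run:
```python
from path import *
s=manip.state();T=tool();gp=T[:3,3]+155*T[:3,2];np.save("park.npy",gp);print(gp.round(1),s['width'],s['gripper_force'],s['ft_force'].round(1))
path([gp+[0,0,25],gp+[0,0,105]],155)
```

```text
[514.2 135.2  67.3] 21.8535402575416 60.253669023513794 [-0.9  0.1  1.6]
0 dp [-0.054 -0.001 -0.031] roll 0 mm 25 err [0. 0.] maxstep 0.01 q [ 0.44  0.62  0.12  1.68 -0.92  2.28]
1 dp [-0.173 -0.002 -0.1  ] roll 0 mm 80 err [0. 0.] maxstep 0.04 q [ 0.44  0.53  0.16  1.81 -0.92  2.28]
```

jog_arm([
  [-0.006,0,-0.004],
  [-0.014,0,-0.009],
  [-0.024,0,-0.015],
  [-0.038,0,-0.022],
  [-0.054,0,-0.031],
], roll=[0,0,0,0,0], grip=[-1,-1,-1,-1,-1])

```text
time: 97.35
eef_pos: [510.7, 269.5, 169.7]
ee_rot: [0.356, 0.599, 0.624, -0.352]
ft_force: [0.5, -0.8, -2.0]
width: 21.2
gripper_force: 59.9
```

jog_arm([
  [-0.03,0,-0.017],
  [-0.075,0,-0.043],
  [-0.12,0,-0.07],
  [-0.16,0,-0.092],
  [-0.18,0,-0.104],
], roll=[0,0,0,0,0], grip=[-1,-1,-1,-1,-1])

```text
time: 97.85
eef_pos: [512.2, 269.9, 254.9]
ee_rot: [0.357, 0.6, 0.624, -0.351]
ft_force: [0.0, -0.1, -1.4]
width: 21.3
gripper_force: 60.0
```

```bash
cat > boatz.py <<'E'
from path import *
def boat():
    for nme in("top","scene"):
        im,W=grab(nme);hsv=cv2.cvtColor(im,cv2.COLOR_BGR2HSV)
        m=(hsv[...,0]>85)&(hsv[...,0]<105)&(hsv[...,1]>80)&(W[...,2]>110)&(W[...,2]<220)&(abs(W[...,0]-535)<80)&(abs(W[...,1]+110)<150)
        P=W[m];print(nme,len(P),"y",P[:,1].min().round(),P[:,1].max().round())
        for y in(-230,-180,-100,-20,15):
            k=abs(P[:,1]-y)<8
            if k.sum()>3: print(y,k.sum(),np.percentile(P[k],[3,50,97],axis=0)[:,[0,2]].round().tolist())
    T=tool();gp=T[:3,3]+155*T[:3,2];print("gp",gp.round(1));return gp
if __name__=="__main__": boat()
E
python3 boatz.py
```

```text
top 1870 y -197.0 24.0
-180 153 [[494.0, 144.0], [526.0, 149.0], [559.0, 155.0]]
-100 87 [[489.0, 144.0], [508.0, 150.0], [557.0, 158.0]]
-20 146 [[490.0, 144.0], [522.0, 150.0], [554.0, 156.0]]
15 156 [[487.0, 142.0], [521.0, 150.0], [554.0, 157.0]]
scene 1934 y -195.0 29.0
-180 141 [[493.0, 145.0], [522.0, 148.0], [559.0, 151.0]]
-100 68 [[487.0, 146.0], [543.0, 149.0], [557.0, 152.0]]
-20 161 [[487.0, 146.0], [520.0, 149.0], [555.0, 152.0]]
15 114 [[487.0, 146.0], [523.0, 150.0], [553.0, 152.0]]
gp [516.  135.7 176.8]
```

```bash
sed -e 's/np.radians(2.2)/np.radians(1.8)/' -e 's/\[-225,0,27\]/[-220.5,0.8,31.5]/' -e 's/554.5,-259.3,163/556,-259.2,163/' tip.py > tip2.py
cat > o2.py <<'E'
from tip2 import *
gr=np.array([-220.5,0.8,31.5])
base=S-94*b+Rb0@(gr-np.array([-225,0,24]))+np.array([0,0,6.])
O=lambda dd,L,h:base+dd*n+L*l+[0,0,h]
E
python3 - <<'E'
from o2 import *
T=tool();gp=T[:3,3]+155*T[:3,2];Rt=R.from_matrix(T[:3,:3])
print(base.round(1),(base-b*305).round(1))
for ph,dd,L,h in((0,0,0,0),(-15,10,-10,-4),(-30,18,-28,-2),(-45,25,-45,3),(-50,27,-48,3)):
    print(ph,np.round(clear(O(dd,L,h),np.radians(ph),Rt)))
path([base-b*301,base-b*150,base,O(10,-10,-4),O(18,-28,-2),O(25,-45,3)],155,[0,0,0,-1/6,-1/6,-1/6])
E
```

```text
[ 554.  -169.7  176.5] [544.4 135.1 176.5]
0 [24. 13. 31. 94. 85. 89.]
-15 [28. 20. 20. 72. 69. 87.]
-30 [27. 21. 14. 52. 52. 82.]
-45 [16. 20. 13. 39. 31. 79.]
-50 [15. 19. 14. 34. 22. 81.]
0 dp [-0.007  0.071  0.012] roll 0 mm 29 err [0. 0.] maxstep 0.02 q [ 0.41  0.58  0.24  1.81 -0.93  2.24]
1 dp [-0.188 -0.001  0.327] roll 0 mm 151 err [0. 0.] maxstep 0.15 q [ 0.17  0.24 -0.15  1.42 -1.03  1.84]
2 dp [-0.187 -0.001  0.325] roll 0 mm 150 err [0. 0.] maxstep 0.18 q [-0.1  -0.04 -0.46  0.94 -1.04  1.31]
3 dp [-0.004 -0.024  0.027] roll -0.16666666666666666 mm 15 err [0. 0.] maxstep 0.1 q [-0.12 -0.09 -0.51  0.9  -1.03  1.01]
4 dp [-0.002 -0.047  0.016] roll -0.16666666666666666 mm 20 err [0. 0.] maxstep 0.1 q [-0.14 -0.16 -0.58  0.87 -1.02  0.71]
5 dp [ 0.004 -0.046  0.01 ] roll -0.16666666666666666 mm 19 err [0. 0.] maxstep 0.1 q [-0.16 -0.24 -0.63  0.86 -1.02  0.41]
```

jog_arm([
  [-0.001,0.015,0.002],
  [-0.003,0.035,0.005],
  [-0.005,0.052,0.008],
  [-0.007,0.062,0.012],
  [-0.007,0.066,0.012],
], roll=[0,0,0,0,0], grip=[-1,-1,-1,-1,-1])

```text
time: 98.45
eef_pos: [538.9, 264.7, 251.5]
ee_rot: [0.356, 0.599, 0.624, -0.353]
ft_force: [0.6, -0.0, -1.9]
width: 21.0
gripper_force: 59.9
```

jog_arm([
  [-0.012,0,0.02],
  [-0.031,0,0.052],
  [-0.05,0,0.08],
  [-0.066,0,0.108],
  [-0.079,0,0.13],
], roll=[0,0,0,0,0], grip=[-1,-1,-1,-1,-1])

```text
time: 98.95
eef_pos: [540.2, 203.2, 253.6]
ee_rot: [0.356, 0.599, 0.624, -0.352]
ft_force: [0.6, -0.7, -0.5]
width: 21.3
gripper_force: 59.9
```

Run:
```python
from boatz import *
boat()
from o2 import *
path([base+[-2,0,0]],155)
im,W=grab("scene");hsv=cv2.cvtColor(im,cv2.COLOR_BGR2HSV)
m=np.zeros(im.shape[:2],bool);m[295:325,255:285]=1
m&=(hsv[...,0]>=100)&(hsv[...,0]<=125)&(hsv[...,1]>80)&(hsv[...,2]>60);print("blue",m.sum(),np.nanmedian(W[m],0).round(1))
```

```text
top 1841 y -260.0 -40.0
-230 148 [[521.0, 142.0], [553.0, 148.0], [586.0, 155.0]]
-180 86 [[519.0, 143.0], [537.0, 150.0], [586.0, 156.0]]
-100 154 [[518.0, 142.0], [552.0, 148.0], [584.0, 156.0]]
scene 1889 y -260.0 -38.0
-230 155 [[518.0, 144.0], [551.0, 147.0], [587.0, 150.0]]
-180 69 [[517.0, 145.0], [571.0, 148.0], [585.0, 151.0]]
-100 167 [[516.0, 145.0], [547.0, 147.0], [582.0, 151.0]]
gp [543.7  68.7 176.7]
0 dp [-0.297  0.001  0.518] roll 0 mm 239 err [0. 0.] maxstep 0.22 q [-0.1  -0.05 -0.46  0.95 -1.04  1.31]
blue 249 [666.1   5.6  44.2]
```

jog_arm([
  [-0.015,0.004,0.026],
  [-0.033,0.005,0.057],
  [-0.053,0.006,0.093],
  [-0.074,0.006,0.13],
  [-0.098,0.006,0.171],
], roll=[0,0,0,0,0], grip=[-1,-1,-1,-1,-1])

```text
time: 99.6
eef_pos: [545.4, 125.7, 253.3]
ee_rot: [0.357, 0.599, 0.625, -0.352]
ft_force: [0.4, -0.9, -0.2]
width: 21.3
gripper_force: 59.9
```

jog_arm([
  [-0.024,0,0.041],
  [-0.048,0,0.083],
  [-0.071,0,0.124],
  [-0.092,0,0.161],
  [-0.11,0,0.192],
], roll=[0,0,0,0,0], grip=[-1,-1,-1,-1,-1])

```text
time: 100.1
eef_pos: [548.4, 36.8, 253.4]
ee_rot: [0.356, 0.599, 0.625, -0.352]
ft_force: [-0.5, 0.3, -2.0]
width: 21.4
gripper_force: 59.9
```

jog_arm([
  [-0.024,0,0.041],
  [-0.045,0,0.078],
  [-0.065,0,0.114],
  [-0.08,0,0.14],
  [-0.089,0,0.155],
], roll=[0,0,0,0,0], grip=[-1,-1,-1,-1,-1])

```text
time: 100.6
eef_pos: [550.8, -34.6, 253.4]
ee_rot: [0.356, 0.599, 0.624, -0.352]
ft_force: [-0.3, 0.4, -2.3]
width: 21.4
gripper_force: 59.9
```

Run:
```python
from o2 import *
T=tool();gp=T[:3,3]+155*T[:3,2];print(gp.round(1),(gp-base).round(1))
path([O(10,-10,-4),O(18,-28,-2),O(25,-43,3)],155,[-1/6]*3)
```

```text
[ 554.4 -169.   176.2] [ 0.4  0.8 -0.3]
0 dp [-0.005 -0.025  0.029] roll -0.16666666666666666 mm 15 err [0. 0.] maxstep 0.1 q [-0.12 -0.08 -0.51  0.9  -1.03  1.01]
1 dp [-0.002 -0.047  0.016] roll -0.16666666666666666 mm 20 err [0. 0.] maxstep 0.1 q [-0.14 -0.16 -0.57  0.88 -1.03  0.71]
2 dp [ 0.002 -0.042  0.01 ] roll -0.16666666666666666 mm 17 err [0. 0.] maxstep 0.1 q [-0.16 -0.23 -0.63  0.86 -1.02  0.41]
```

jog_arm([
  [-0.001,-0.005,0.006],
  [-0.002,-0.01,0.012],
  [-0.003,-0.015,0.018],
  [-0.004,-0.02,0.024],
  [-0.005,-0.025,0.029],
], roll=[-0.03,-0.06,-0.1,-0.133,-0.167], grip=[-1,-1,-1,-1,-1])

```text
time: 101.1
eef_pos: [541.2, -45.2, 249.3]
ee_rot: [0.307, 0.511, 0.698, -0.396]
ft_force: [1.2, 0.7, -1.4]
width: 20.9
gripper_force: 59.9
```

jog_arm([
  [-0.001,-0.01,0.003],
  [-0.001,-0.02,0.006],
  [-0.001,-0.03,0.009],
  [-0.002,-0.039,0.012],
  [-0.002,-0.047,0.016],
], roll=[-0.03,-0.06,-0.1,-0.133,-0.167], grip=[-1,-1,-1,-1,-1])

```text
time: 101.6
eef_pos: [523.5, -54.1, 251.4]
ee_rot: [0.252, 0.416, 0.759, -0.433]
ft_force: [-0.4, 0.3, -1.3]
width: 21.5
gripper_force: 59.9
```

jog_arm([
  [0,-0.01,0.002],
  [0.001,-0.02,0.004],
  [0.001,-0.03,0.006],
  [0.002,-0.037,0.008],
  [0.002,-0.042,0.01],
], roll=[-0.03,-0.06,-0.1,-0.133,-0.167], grip=[-1,-1,-1,-1,-1])

```text
time: 102.1
eef_pos: [508.9, -61.9, 256.4]
ee_rot: [0.194, 0.313, 0.807, -0.462]
ft_force: [-0.5, 0.3, -0.7]
width: 21.4
gripper_force: 59.9
```

jog_arm([
  [0,0,0],
  [0,0,0],
  [0,0,0],
  [0,0,0],
  [0,0,0],
], roll=[-0.02,-0.04,-0.04,-0.04,-0.04], grip=[-1,-1,-1,-1,-1])

```text
time: 102.6
eef_pos: [509.0, -62.2, 256.3]
ee_rot: [0.18, 0.289, 0.816, -0.468]
ft_force: [-0.2, 1.2, -1.4]
width: 21.2
gripper_force: 59.9
```

Run:
```python
from o2 import *
im,W=grab("scene");cv2.imwrite("pics/s7.png",cv2.resize(im[80:340,0:360],None,fx=2,fy=2))
print(manip.state()['ft_force'].round(1))
path([O(18,-28,-2),O(10,-10,-4),base+[0,.8,0],base-b*301],155,[.207,1/6,1/6,0])
```

```text
[ 0.8  0.4 -0.4]
0 dp [-0.015  0.038 -0.009] roll 0.207 mm 17 err [0. 0.] maxstep 0.12 q [-0.14 -0.16 -0.57  0.87 -1.03  0.7 ]
1 dp [-0.01   0.046 -0.016] roll 0.16666666666666666 mm 20 err [0. 0.] maxstep 0.1 q [-0.12 -0.09 -0.51  0.9  -1.03  1.01]
2 dp [-0.002  0.025 -0.029] roll 0.16666666666666666 mm 15 err [0. 0.] maxstep 0.1 q [-0.1  -0.04 -0.45  0.95 -1.04  1.31]
3 dp [ 0.374  0.002 -0.651] roll 0 mm 300 err [0. 0.] maxstep 0.18 q [ 0.41  0.59  0.24  1.81 -0.93  2.24]
```

View pics/s7.png

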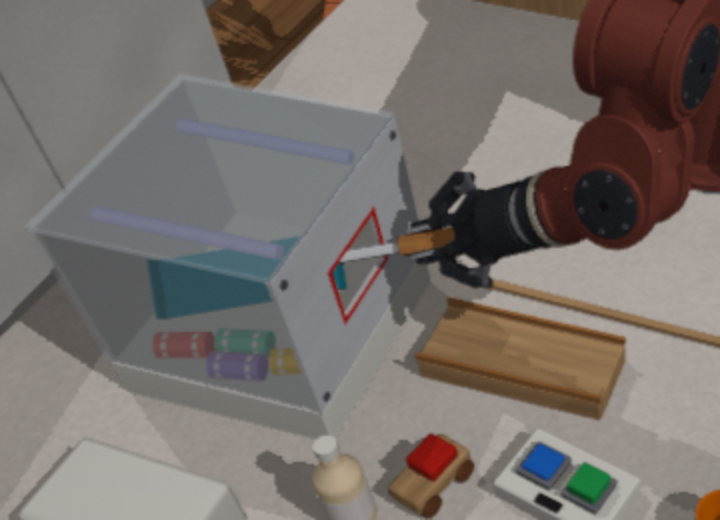

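All four teethers are now on the chamber floor: coral (183,344), mint (245,341), lilac (238,365) and yellow (285,360). I'll turn the boat back and withdraw it.

jog_arm([
  [-0.003,0.008,-0.002],
  [-0.006,0.015,-0.004],
  [-0.009,0.023,-0.006],
  [-0.012,0.03,-0.007],
  [-0.015,0.038,-0.009],
], roll=[0.04,0.08,0.125,0.167,0.207], grip=[-1,-1,-1,-1,-1])

```text
time: 103.15
eef_pos: [523.3, -55.0, 251.5]
ee_rot: [0.254, 0.418, 0.758, -0.432]
ft_force: [0.2, 0.2, -1.7]
width: 21.4
gripper_force: 59.8
```

jog_arm([
  [-0.002,0.009,-0.003],
  [-0.004,0.018,-0.006],
  [-0.006,0.028,-0.009],
  [-0.008,0.037,-0.012],
  [-0.01,0.046,-0.016],
], roll=[0.033,0.067,0.1,0.133,0.167], grip=[-1,-1,-1,-1,-1])

```text
time: 103.65
eef_pos: [541.0, -46.0, 249.4]
ee_rot: [0.308, 0.513, 0.697, -0.395]
ft_force: [0.7, 0.3, -1.0]
width: 21.8
gripper_force: 59.9
```

jog_arm([
  [0,0.005,-0.005],
  [0,0.01,-0.011],
  [-0.001,0.015,-0.017],
  [-0.001,0.02,-0.023],
  [-0.002,0.025,-0.029],
], roll=[0.033,0.067,0.1,0.133,0.167], grip=[-1,-1,-1,-1,-1])

```text
time: 104.15
eef_pos: [550.5, -34.7, 253.5]
ee_rot: [0.357, 0.6, 0.624, -0.352]
ft_force: [-0.2, 0.1, -0.9]
width: 21.2
gripper_force: 59.9
```

jog_arm([
  [0,0,0],
  [0,0,0],
  [0,0,0],
  [0,0,0],
  [0,0,0],
], roll=[0,0,0,0,0], grip=[-1,-1,-1,-1,-1])

```text
time: 104.65
eef_pos: [550.3, -34.9, 253.5]
ee_rot: [0.356, 0.599, 0.624, -0.352]
ft_force: [0.1, -0.7, 0.2]
width: 21.2
gripper_force: 59.9
```

Run:
```python
from o2 import *
T=tool();gp=T[:3,3]+155*T[:3,2];print(gp.round(1),(gp-base).round(1));print(T[:3,:3].round(3))
pk=np.load("park.npy");
path([base-b*305,[pk[0],pk[1],177],[pk[0],pk[1],95],pk],155)
```

```text
[ 553.9 -169.3  176.4] [-0.1  0.5 -0.1]
[[-0.028  0.999  0.023]
 [ 0.497  0.034 -0.867]
 [-0.867 -0.013 -0.498]]
0 dp [ 0.379  0.002 -0.661] roll 0 mm 305 err [0. 0.] maxstep 0.18 q [ 0.42  0.6   0.26  1.82 -0.93  2.25]
1 dp [ 0.001 -0.075 -0.003] roll 0 mm 30 err [0. 0.] maxstep 0.03 q [ 0.44  0.53  0.17  1.82 -0.92  2.28]
2 dp [0.178 0.003 0.102] roll 0 mm 82 err [0. 0.] maxstep 0.04 q [ 0.44  0.62  0.12  1.69 -0.92  2.28]
3 dp [0.06  0.001 0.034] roll 0 mm 28 err [0. 0.] maxstep 0.01 q [ 0.44  0.65  0.12  1.65 -0.92  2.28]
```

jog_arm([
  [0.011,0,-0.02],
  [0.03,0,-0.053],
  [0.057,0,-0.099],
  [0.083,0,-0.145],
  [0.114,0.001,-0.198],
], roll=[0,0,0,0,0], grip=[-1,-1,-1,-1,-1])

```text
time: 105.15
eef_pos: [547.6, 57.1, 253.7]
ee_rot: [0.357, 0.599, 0.624, -0.352]
ft_force: [-0.2, 0.5, -1.2]
width: 21.1
gripper_force: 59.9
```

jog_arm([
  [0.03,0,-0.053],
  [0.061,0,-0.106],
  [0.091,0,-0.159],
  [0.121,0.001,-0.212],
  [0.152,0.001,-0.264],
], roll=[0,0,0,0,0], grip=[-1,-1,-1,-1,-1])

```text
time: 105.65
eef_pos: [544.0, 179.3, 253.3]
ee_rot: [0.357, 0.599, 0.624, -0.352]
ft_force: [0.8, 0.1, -1.1]
width: 21.2
gripper_force: 59.9
```

jog_arm([
  [0.03,0,-0.053],
  [0.057,0,-0.099],
  [0.083,0,-0.145],
  [0.102,0,-0.178],
  [0.113,0,-0.199],
], roll=[0,0,0,0,0], grip=[-1,-1,-1,-1,-1])

```text
time: 106.15
eef_pos: [540.8, 270.9, 253.3]
ee_rot: [0.357, 0.599, 0.625, -0.352]
ft_force: [-0.4, -1.1, -0.9]
width: 21.2
gripper_force: 59.9
```

jog_arm([
  [0,-0.015,0],
  [0,-0.04,-0.001],
  [0.001,-0.06,-0.002],
  [0.001,-0.075,-0.003],
  [0.001,-0.075,-0.003],
], roll=[0,0,0,0,0], grip=[-1,-1,-1,-1,-1])

```text
time: 106.65
eef_pos: [510.2, 269.8, 254.5]
ee_rot: [0.357, 0.599, 0.624, -0.352]
ft_force: [0.8, -0.8, 0.7]
width: 21.4
gripper_force: 59.9
```

jog_arm([
  [0.03,0,0.017],
  [0.075,0.001,0.043],
  [0.12,0.002,0.069],
  [0.16,0.003,0.092],
  [0.178,0.003,0.102],
], roll=[0,0,0,0,0], grip=[-1,-1,-1,-1,-1])

```text
time: 107.15
eef_pos: [510.5, 269.6, 169.4]
ee_rot: [0.356, 0.599, 0.624, -0.353]
ft_force: [-0.5, 0.7, -0.7]
width: 20.9
gripper_force: 59.9
```

Run:
```python
from path import *
pk=np.load("park.npy");T=tool();print((T[:3,3]+155*T[:3,2]).round(1),pk.round(1))
im,W=grab("top");hsv=cv2.cvtColor(im,cv2.COLOR_BGR2HSV)
m=(hsv[...,0]>85)&(hsv[...,0]<105)&(hsv[...,1]>80)&(W[...,2]>40)&(W[...,2]<160)&(abs(W[...,0]-518)<70)&(abs(W[...,1]+87)<150)
P=W[m];print(cv2.minAreaRect(P[:,:2].astype(np.float32)))
path([pk-[0,0,1]],155)
```

```text
[513.9 135.2  92.4] [514.2 135.2  67.3]
((521.5620727539062, -86.09306335449219), (69.92176818847656, 222.4720916748047), 1.508865475654602)
0 dp [0.056 0.002 0.032] roll 0 mm 26 err [0. 0.] maxstep 0.01 q [ 0.44  0.65  0.12  1.65 -0.92  2.28]
```

jog_arm([
  [0.015,0,0.012],
  [0.03,0,0.022],
  [0.042,0,0.03],
  [0.051,0,0.035],
  [0.053,0,0.037],
], roll=[0,0,0,0,0], grip=[-1,-1,-1,-1,-1])

```text
time: 107.7
eef_pos: [510.7, 267.8, 146.1]
ee_rot: [0.357, 0.599, 0.624, -0.352]
ft_force: [-0.5, -0.4, -1.2]
width: 21.1
gripper_force: 59.9
```

jog_arm([
  [0,0,0],
  [0,0,0],
  [0,0,0],
  [0,0,0],
  [0,0,0],
], roll=[0,0,0,0,0], grip=[-0.3,-0.2,0.2,0.8,0.8])

```text
time: 108.2
eef_pos: [510.8, 267.8, 146.6]
ee_rot: [0.357, 0.599, 0.624, -0.352]
ft_force: [-0.3, 1.0, -0.3]
width: 75.4
gripper_force: 0.0
```

jog_arm([
  [-0.04,0,-0.023],
  [-0.1,0,-0.058],
  [-0.18,0,-0.105],
  [-0.24,0,-0.14],
  [-0.24,0,-0.14],
], roll=[0,0,0,0,0], grip=[0.8,0.8,0.8,0.8,0.8])

```text
time: 108.7
eef_pos: [513.2, 269.2, 263.6]
ee_rot: [0.358, 0.601, 0.624, -0.349]
ft_force: [0.4, 0.4, 0.6]
width: 76.8
gripper_force: 0.0
```

Run:
```python
from path import *
im,W=grab("top");hsv=cv2.cvtColor(im,cv2.COLOR_BGR2HSV)
m=(hsv[...,0]>85)&(hsv[...,0]<105)&(hsv[...,1]>80)&(W[...,2]>30)&(W[...,2]<160)&(abs(W[...,0]-518)<60)&(abs(W[...,1]+87)<130)
P=W[m];print("boat",cv2.minAreaRect(P[:,:2].astype(np.float32)),np.median(P[:,2]),np.percentile(P[:,2],[3,97]))
m=(hsv[...,0]>3)&(hsv[...,0]<22)&(hsv[...,1]>60)&(W[...,2]>25)&(W[...,2]<58)&(abs(W[...,0]-518)<80)&(abs(W[...,1]+87)<150)
P=W[m];print("stand",cv2.minAreaRect(P[:,:2].astype(np.float32)))
T=tool();c=lambda z:np.array([678.5,62,z])-11*T[:3,0]   # tip centre so the low corner is on the key
path([c(110),c(60),c(45)],173)
```

```text
boat ((521.9437255859375, -87.88191223144531), (69.77276611328125, 220.73081970214844), 1.173701524734497) 40.37257344211605 [32.98360818 51.76950575]
stand ((520.0247802734375, -89.34374237060547), (100.62637329101562, 235.7151641845703), 2.4307701587677)
0 dp [0.032 0.399 0.215] roll 0 mm 182 err [0. 0.] maxstep 0.13 q [ 0.27  0.82  0.5   1.64 -1.    2.01]
1 dp [0.108 0.001 0.062] roll 0 mm 50 err [0. 0.] maxstep 0.02 q [ 0.27  0.87  0.48  1.57 -1.    2.01]
2 dp [0.032 0.    0.019] roll 0 mm 15 err [0. 0.] maxstep 0.01 q [ 0.27  0.88  0.47  1.55 -1.    2.01]
```

jog_arm([
  [0,0.08,0.02],
  [0.01,0.18,0.06],
  [0.02,0.28,0.11],
  [0.025,0.36,0.17],
  [0.032,0.399,0.215],
], roll=[0,0,0,0,0], grip=[-1,-1,-1,-1,-1])

```text
time: 109.25
eef_pos: [675.0, 204.0, 200.1]
ee_rot: [0.356, 0.599, 0.624, -0.353]
ft_force: [-0.3, -0.1, 0.5]
width: 3.4
gripper_force: 0.0
```

jog_arm([
  [0,0,0],
  [0,0,0],
  [0,0,0],
  [0,0,0],
  [0,0,0],
], roll=[0,0,0,0,0], grip=[-1,-1,-1,-1,-1])

```text
time: 109.75
eef_pos: [672.9, 206.7, 202.3]
ee_rot: [0.357, 0.599, 0.625, -0.352]
ft_force: [0.2, -0.6, 0.8]
width: -0.1
gripper_force: 0.0
```

Run:
```python
from path import *
T=tool();c=lambda z:np.array([678.5,62,z])-11*T[:3,0]
print((T[:3,3]+173*T[:3,2]+11*T[:3,0]).round(1),manip.state()['width'])
path([c(58),c(44)],173)
```

```text
[676.8  62.2 106.6] -0.05040269139619115
0 dp [0.105 0.006 0.061] roll 0 mm 49 err [0. 0.] maxstep 0.02 q [ 0.27  0.87  0.48  1.57 -1.    2.01]
1 dp [0.03  0.    0.017] roll 0 mm 14 err [0. 0.] maxstep 0.01 q [ 0.27  0.89  0.48  1.56 -1.    2.01]
```

jog_arm([
  [0.05,0.003,0.03],
  [0.09,0.006,0.053],
  [0.105,0.006,0.061],
  [0.12,0.006,0.07],
  [0.135,0.006,0.078],
], roll=[0,0,0,0,0], grip=[-1,-1,-1,-1,-1])

```text
time: 110.25
eef_pos: [675.0, 205.7, 139.6]
ee_rot: [0.357, 0.599, 0.624, -0.352]
ft_force: [-4.4, 1.1, 22.8]
width: 0.1
gripper_force: 12.9
```

jog_arm([
  [0.003,0,0.002],
  [0.006,0,0.003],
  [0.006,0,0.003],
  [0.006,0,0.003],
  [0.006,0,0.003],
], roll=[0,0,0,0,0], grip=[-1,-1,-1,-1,-1])

```text
time: 110.75
eef_pos: [675.2, 205.9, 139.5]
ee_rot: [0.358, 0.598, 0.624, -0.352]
ft_force: [-10.5, 0.3, 16.1]
width: -0.0
gripper_force: 8.0
```

Run:
```python
from path import *
T=tool();print((T[:3,3]+173*T[:3,2]+11*T[:3,0]).round(1),manip.state()['ft_force'])
im,W=grab("scene");hsv=cv2.cvtColor(im,cv2.COLOR_BGR2HSV)
m=np.zeros(im.shape[:2],bool);m[290:325,250:285]=1
m&=(hsv[...,0]>=100)&(hsv[...,0]<=125)&(hsv[...,1]>80)&(hsv[...,2]>60);print("blue",m.sum(),np.nanmedian(W[m],0).round(1))
```

```text
[679.1  61.1  44.2] [-10.54741449   0.30351906  16.07880447]
blue 282 [667.5   7.5  51.6]
```

Green has bottomed and blue has risen. I'll retract and check everything before handing in.

jog_arm([
  [-0.03,0,-0.017],
  [-0.08,0,-0.046],
  [-0.16,0,-0.092],
  [-0.24,0,-0.14],
  [-0.32,0,-0.185],
], roll=[0,0,0,0,0], grip=[-1,-1,-1,-1,-1])

```text
time: 111.3
eef_pos: [676.7, 206.5, 286.8]
ee_rot: [0.357, 0.6, 0.624, -0.352]
ft_force: [1.0, 0.3, -0.1]
width: -0.4
gripper_force: 0.0
```

jog_arm([
  [0,0,0],
  [0,0,0],
  [0,0,0],
  [0,0,0],
  [0,0,0],
], roll=[0,0,0,0,0], grip=[-1,-1,-1,-1,-1])

```text
time: 111.8
eef_pos: [676.5, 206.4, 283.2]
ee_rot: [0.356, 0.599, 0.625, -0.353]
ft_force: [0.5, 0.2, 1.3]
width: -0.0
gripper_force: 0.0
```

Run:
```python
from path import *
im,W=grab("scene");hsv=cv2.cvtColor(im,cv2.COLOR_BGR2HSV)
kb={}
for n,(u0,v0,u1,v1,a,b) in {"blue":(250,290,285,325,100,125),"green":(280,305,312,338,45,85)}.items():
    m=np.zeros(im.shape[:2],bool);m[v0:v1,u0:u1]=1
    m&=(hsv[...,0]>=a)&(hsv[...,0]<=b)&(hsv[...,1]>80)&(hsv[...,2]>60);p=np.nanmedian(W[m],0).round(1);kb[n]=p[2];print(n,m.sum(),p)
print(manip.state()['ft_force'].round(1),manip.state()['time'])
im,W=grab("top");hsv=cv2.cvtColor(im,cv2.COLOR_BGR2HSV)
m=(hsv[...,0]>85)&(hsv[...,0]<105)&(hsv[...,1]>80)&(W[...,2]>30)&(W[...,2]<160)&(abs(W[...,0]-518)<60)&(abs(W[...,1]+87)<130)
P=W[m];print("boat",cv2.minAreaRect(P[:,:2].astype(np.float32)),np.median(P[:,2]))
if kb["blue"]>50 and kb["green"]<46: print(manip.hand_in())
```

```text
blue 285 [667.8   7.   51.7]
green 251 [677.8  64.3  44.2]
[-0.3 -0.1  0.4] 111.85
boat ((522.5853881835938, -90.15618133544922), (70.87041473388672, 226.06455993652344), 1.4909801483154297) 40.22465413353416
the job is handed in; nothing more can be done
None
```

The job is handed in at about 112 s: all four teethers are in the chamber after two trips, the boat is back level on its stand with the nose the same way, green is down and blue is up, and the hand-in returned no verdict.

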